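# Stand the fallen handles up and knock their pins home

### The arm

A 7-joint arm with a two-finger parallel gripper is mounted at the origin on the work surface. World frame = base frame: x ahead of the robot, y to its left, z up, the work surface at z = 0. Lengths are in m, angles in rad, forces in N, time in s.
With the tool pointing down it reaches from about 0.425 to 0.825 m from the base axis. Payload 3.6 kg.
Tool frame: the origin (TCP) lies at the very end of the fingers, on their centre line; the grasp point (between the pads) lies 19 mm behind it; x points along the fingers, y is the direction in which the jaws open and shut, and the axes are right-handed (so a half turn about x gives the same grasp; the last joint's range is limited). The gripper opens to 85 mm and grips with 20 to 120 N. Pads are 22 mm wide; open, the fingers measure 114 mm over their backs; the gripper's body (76 mm by 85 mm) begins 54 mm behind the grasp point. The pads swing forward as they close: fully open they stand 13 mm farther back than shut.
Start: joints at [-1.129, 0.615, -0.013, 1.423, 0.008, 1.103, -0.04], TCP at [0.293, 0.58, 0.231] pointing down, gripper open.
Joint ranges: [-3.12, 3.12], [-0.3, 2.06], [-1.34, 1.32], [0.26, 2.42], [-1.36, 4.5], [0.01, 1.98], [-2.84, 2.84]. Speed limits (rad/s): [2.79, 2.79, 3.14, 3.14, 3.14, 3.14, 3.14].

### API

Orientations are given as [roll, pitch, yaw] about the fixed x, y, z axes, in that order (R = Rz(yaw) Ry(pitch) Rx(roll)).
In Python, from rig import env, cams, job gives the robot as it stands. The module is installed in compiled form; this text tells all that it offers.
- The arm moves only by the tool arm_command, never from a script. Its argument "series" is a list of rows, each a list of 5 numbers: the opening in per cent of the stroke, from 0 (shut) to 100 (fully open), then the shift along the tool's x, y, z in m, then the turn about the tool's x in rad. A call has 1 to 5 rows; each row shifts and turns the pose as measured when the row begins, along the tool's axes as they then stand; what a row does not reach is not made up. A row lasts 1/12 s, in which the tool goes at most 41.7 mm and 7.16 degrees, less where a joint would pass 70% of its speed; a pose out of reach is approached as far as the arm can. A call with a gripper value outside its range is refused whole. The fingers move at their own pace and stop on an object; "newtons" is the grip in N (left out, the last holds). Time passes only in rows, so rows that do not move let the fingers close. It gives the time, the measured TCP pose, the force and the opening at its end, in the units of the state.
- env.observe(): the state, without advancing time (a new reading comes with each control period).
- cams.camera(name): name is "side" or "top" or "wrist"; returns (picture, depth): 480x640x3 uint8, red, green, blue; 480x640 float32, m along the optical axis (not along the pixel's ray), 0 where there is no reading.
- cams.get_calibration(name): a dict with "K" (3x3 intrinsics, pixels), "dist_coeffs" ([k1, k2, p1, p2, k3] as OpenCV has them; the pictures are not rectified), "xyz" and "rotation" of the camera in the world. Camera axes: x right, y down, z forward; pixel columns grow to the right and rows downward; lengths in m; the calibration is good to about 2 mm. A picture is of the moment at which its call begins: read the wrist's pose just before it. get_calibration takes no time and is no camera call; for the wrist camera it gives the pose at the moment of the call.
- job.finish_job(): hands the job in, once; it reports no verdict.
The state is a dict: "clock": time; "joint_pos": joint angles; "joint_vel": joint speeds; "tau": joint torques, N m; "tcp_pos": TCP position; "tool_rot": TCP orientation; "force": force on the tool from outside, world axes, zero at the start; "torque": the same for the moment, N m; "grip_width": finger opening in m.
Only numpy, scipy, OpenCV 4.12 (cv2) and the standard library are available. Lean on these libraries where they do the work, as an engineer would, in place of code of your own. Each camera call takes 0.05 s, during which the arm holds its last target.

### The job

Two or three tool handles have toppled over on the knifemaker's bench: first stand every one of them upright on its butt, pin upward, on the dark steel plate and let go. Then take the mallet and with its head knock each handle's pin fully home (never push a pin any other way), leaving the handles standing on the plate, and finally put the mallet back on the rubber mat; leave the jar, the knife and the oilstone alone.

Things in the scene. Friction and masses are not known exactly. Their poses are not given: they have to be found in the camera images.
- handle_a: square tool handle, dark brown wood: block 44 x 44 mm, 80 mm tall, 250 g, its lowest 22 mm a heavy steel butt cap (centre of mass about 25 mm from the butt); on its other end a brass ferrule 30 mm across, 12 mm tall, and a sprung steel pin. Starts lying on its side. Origin: centre of the flat butt (foot) end; z runs from the butt to the pin. May be absent.
- pin_a (a joint): steel pin of handle_a: how far it has been driven into the ferrule, 0 = standing proud, 0.012 m = home, its head on the ferrule. It needs about 5 N and stays where it is driven.
- pin_a_head (a point): centre of the top of the steel pin's head (18 mm across, 5 mm thick) on handle_a; it lies on the handle's z axis, 109 mm from the butt when proud, 97 mm when home
- handle_b: square tool handle, pale wood: block 44 x 44 mm, 80 mm tall, 250 g, its lowest 22 mm a heavy steel butt cap (centre of mass about 25 mm from the butt); on its other end a brass ferrule 30 mm across, 12 mm tall, and a sprung steel pin. Starts lying on its side. Origin: centre of the flat butt (foot) end; z runs from the butt to the pin. May be absent.
- pin_b (a joint): steel pin of handle_b: how far it has been driven into the ferrule, 0 = standing proud, 0.012 m = home, its head on the ferrule. It needs about 5 N and stays where it is driven.
- pin_b_head (a point): centre of the top of the steel pin's head (18 mm across, 5 mm thick) on handle_b; it lies on the handle's z axis, 109 mm from the butt when proud, 97 mm when home
- handle_c: square tool handle, red lacquered wood: block 44 x 44 mm, 80 mm tall, 250 g, its lowest 22 mm a heavy steel butt cap (centre of mass about 25 mm from the butt); on its other end a brass ferrule 30 mm across, 12 mm tall, and a sprung steel pin. Starts lying on its side. Origin: centre of the flat butt (foot) end; z runs from the butt to the pin. May be absent.
- pin_c (a joint): steel pin of handle_c: how far it has been driven into the ferrule, 0 = standing proud, 0.012 m = home, its head on the ferrule. It needs about 5 N and stays where it is driven.
- pin_c_head (a point): centre of the top of the steel pin's head (18 mm across, 5 mm thick) on handle_c; it lies on the handle's z axis, 109 mm from the butt when proud, 97 mm when home
- mallet: small mallet, 300 g: round yellow head 44 mm across and 66 mm tall with a steel band, standing on one striking face; wooden grip 20 mm wide and 24 mm tall that leaves the head level at mid-height (33 mm) and runs to -x, ending 145 mm from the head's axis. Origin: centre of the lower striking face; z up the head's axis. It balances about 20 mm from the head's axis.
- mallet_grip (a point): point in the middle of the mallet's grip, 55 mm from the head's axis and 33 mm above the lower striking face
- mallet_head (a point): middle of the mallet's head
- plate: dark steel bench plate, fixed, 260 mm (x) by 150 mm (y), 12 mm thick; origin: centre of its underside
- mat: black rubber mat, fixed, 240 mm (x) by 130 mm (y), 3 mm thick, on which the mallet stands; origin: centre of its underside
- wax_jar: jar with a green cap, 60 mm across, 65 mm tall; leave alone. Origin: centre of its underside
- knife: finished kitchen knife, about 280 mm long, lying along its x; leave alone. Origin on the table under the root of the blade
- oilstone: grey oilstone in a wooden tray, 180 x 60 mm, 32 mm tall; leave alone. Origin: centre of its underside
Not all that is in view belongs to the job. Leave any green, orange or turquoise look-alike of the handle_a alone.

How it is judged:
On the way, in this order (a step that is already met when the one before it is completed fails the run):
1. every handle stands upright on the plate, let go, its pin still proud (angle between each of handle_a, handle_b, handle_c's own z axis and vertical below 0.1 rad and x of handle_a in the frame of plate between -0.115 and 0.115 m and y of handle_a in the frame of plate between -0.06 and 0.06 m and z of handle_a in the frame of plate between 0.008 and 0.016 m and linear speed of each of handle_a, handle_b, handle_c below 0.03 m/s and value of joint each of pin_a, pin_b, pin_c below 0.006 m and contact force between the fingers and handle_a below 0.1 N and x of handle_b in the frame of plate between -0.115 and 0.115 m and y of handle_b in the frame of plate between -0.06 and 0.06 m and z of handle_b in the frame of plate between 0.008 and 0.016 m and contact force between the fingers and handle_b below 0.1 N and x of handle_c in the frame of plate between -0.115 and 0.115 m and y of handle_c in the frame of plate between -0.06 and 0.06 m and z of handle_c in the frame of plate between 0.008 and 0.016 m and contact force between the fingers and handle_c below 0.1 N), for 0.2 s.
2. every pin has been knocked home (value of joint each of pin_a, pin_b, pin_c above 0.01 m), for 0.2 s.
At the end, for the whole second after the job is handed in: every handle present stands upright (within 0.1 rad) with its butt flat on the plate, its centre at least 15 mm inside the plate's edges; every pin is driven at least 10 of its 12 mm; the middle of the mallet's head lies over the rubber mat with the mallet resting on it; all at rest (all of step 2 and angle between each of handle_a, handle_b, handle_c's own z axis and vertical below 0.1 rad and x of handle_a in the frame of plate between -0.115 and 0.115 m and y of handle_a in the frame of plate between -0.06 and 0.06 m and z of handle_a in the frame of plate between 0.008 and 0.016 m and linear speed of each of handle_a, handle_b, handle_c, mallet below 0.03 m/s and x of handle_b in the frame of plate between -0.115 and 0.115 m and y of handle_b in the frame of plate between -0.06 and 0.06 m and z of handle_b in the frame of plate between 0.008 and 0.016 m and x of handle_c in the frame of plate between -0.115 and 0.115 m and y of handle_c in the frame of plate between -0.06 and 0.06 m and z of handle_c in the frame of plate between 0.008 and 0.016 m and x of mallet_head in the frame of mat between -0.12 and 0.12 m and y of mallet_head in the frame of mat between -0.065 and 0.065 m and z of mallet_head in the frame of mat below 0.045 m); the robot touches nothing.
It fails at once if a pin is pushed in by something other than the mallet's head ((value of joint pin_a above 0.006 m and velocity of joint pin_a above 0.02 m/s and distance between mallet_head and pin_a_head above 0.07 m) or (value of joint pin_b above 0.006 m and velocity of joint pin_b above 0.02 m/s and distance between mallet_head and pin_b_head above 0.07 m) or (value of joint pin_c above 0.006 m and velocity of joint pin_c above 0.02 m/s and distance between mallet_head and pin_c_head above 0.07 m)).
It fails at once if the arm or gripper pushes on a pin (contact force between any of the arm, the fingers and pin_a above 3 N or contact force between any of the arm, the fingers and pin_b above 3 N or contact force between any of the arm, the fingers and pin_c above 3 N).
It fails at once if the jar, the knife or the oilstone is disturbed (distance of any of wax_jar, knife, oilstone from where it was at the start of the episode above 0.03 m).
Of handle_a, handle_b, handle_c only 2 to 3 are there at a start; the rules pass over those that are not, and their reading is None.
At some moment in a run one of handle_a, handle_b, handle_c, mallet may be knocked a few centimetres aside while the robot is not near it.
It also fails if it takes over 210 s, if anything falls off the work surface, if the arm or the gripper's body presses on something with over 40 N, if the wrist force passes 120 N, or if a joint passes its speed limit or range.

## Working session

There is one attempt and no reset: what is moved stays moved. The work goes in short steps, Python scripts to look and compute and a tool call to move; the robot and the scene stay as the last step left them, time stands still between calls to the robot, and variables do not carry over. Pictures are saved under pics/ and viewed, and the job is handed in when it is done.

Besides the shell and the picture viewer there is one more tool, called after "Emit:" as name([rows], argument=value, ...), one row to a line, values as JSON. arm_command: Moves the arm, as the interface text tells. Its arguments: {"type":"object","properties":{"series":{"type":"array","items":{"type":"array","items":{"type":"number"}}},"newtons":{"type":"number"}},"required":["series"]}

I'll start by reading the state and taking pictures.

```bash
mkdir -p pics
cat > h.py <<'E'
from rig import env,cams,job
import numpy as np,cv2
from scipy.spatial.transform import Rotation as R
def grab(n,fn=None):
    c=cams.get_calibration(n); p,d=cams.camera(n)
    if fn: cv2.imwrite('pics/'+fn,p[:,:,::-1])
    np.savez('last_'+n+'.npz',p=p,d=d,K=c['K'],dist=c['dist_coeffs'],xyz=c['xyz'],rot=np.array(c['rotation']))
    return p,d,c
def rotm(r):
    r=np.array(r,float)
    return r if r.shape==(3,3) else R.from_euler('xyz',r).as_matrix()
def cloud(n):
    z=np.load('last_'+n+'.npz'); d=z['d']; K=z['K']
    v,u=np.mgrid[0:480,0:640]
    q=cv2.undistortPoints(np.stack([u,v],-1).reshape(-1,1,2).astype(np.float64),K,z['dist']).reshape(480,640,2)
    P=np.dstack([q*d[...,None],d])@rotm(z['rot']).T+z['xyz']
    P[d<=0]=np.nan
    return z['p'],P
def st():
    s=env.observe(); print({k:np.round(s[k],4).tolist() for k in ('clock','tcp_pos','tool_rot','force','grip_width','joint_pos')})
    return s
E
python3 - <<'E'
from h import *
st()
for n in('side','top','wrist'):
    p,d,c=grab(n,n+'0.png'); print(n,c['K'],c['xyz'],c['rotation'],c['dist_coeffs'])
E
```

```text
{'clock': 0.0, 'tcp_pos': [0.2927, 0.5795, 0.2301], 'tool_rot': [-1.5571, 1.5682, -2.0248], 'force': [-0.3134, -0.0885, 0.3014], 'grip_width': 0.0857, 'joint_pos': [-1.1295, 0.6159, -0.0126, 1.4249, 0.0081, 1.1034, -0.0404]}
side [[624.33004842   0.         324.76154376]
 [  0.         624.33004842 238.9488605 ]
 [  0.           0.           1.        ]] [-0.35870164 -0.98010914  1.04075557] [-2.17163197e+00 -6.33994038e-04 -7.49897371e-01] [-0.12296709  0.          0.          0.          0.        ]
top [[509.06923294   0.         325.07654133]
 [  0.         509.06923294 234.50759135]
 [  0.           0.           1.        ]] [0.42491454 0.07221943 1.27870656] [-2.97716822  0.00360108 -1.5933659 ] [0.01566011 0.         0.         0.         0.        ]
wrist [[341.31732971   0.         316.42301621]
 [  0.         341.31732971 243.7580757 ]
 [  0.           0.           1.        ]] [0.23351474 0.60849478 0.37272811] [2.87536446e+00 1.75649548e-03 1.10260818e+00] [-0.04163204  0.          0.          0.          0.        ]
```

View pics/side0.png

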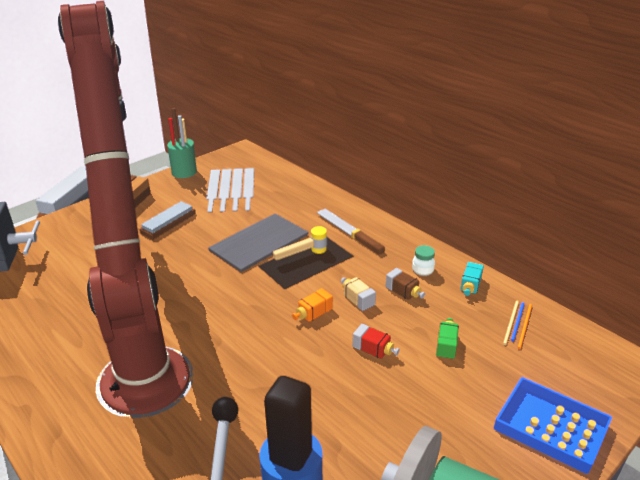

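View pics/top0.png

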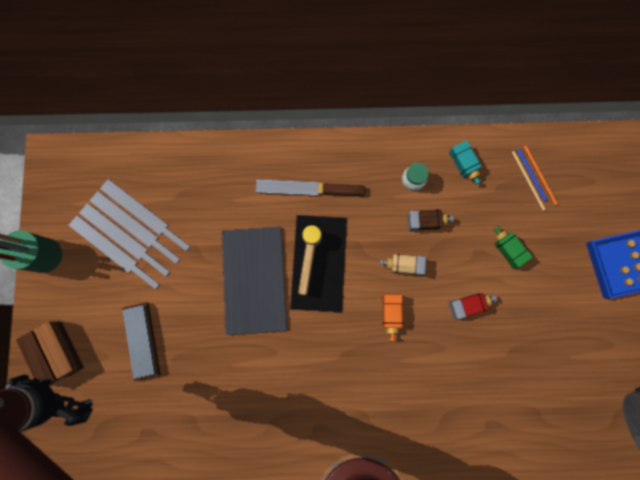

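View pics/wrist0.png

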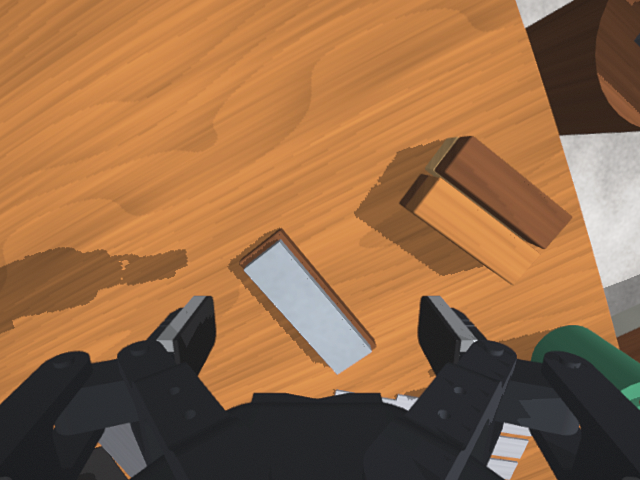

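Run:
```python
from h import *
p,P=cloud('top')
hsv=cv2.cvtColor(p,cv2.COLOR_RGB2HSV)
for nm,(u0,v0,u1,v1) in dict(a=(400,203,465,236),b=(372,248,435,282),c=(445,285,505,325),orange=(375,288,412,345),green=(488,220,535,275),turq=(440,135,495,190),mallet=(295,220,325,300),jar=(398,158,432,194),plate=(215,222,292,340),mat=(288,210,350,318),knife=(250,172,372,200)).items():
    Q=P[v0:v1,u0:u1].reshape(-1,3); ok=np.isfinite(Q[:,0])
    th=0.008 if nm in('plate',) else (0.0015 if nm=='mat' else 0.015)
    if nm=='knife': th=.006
    m=ok&(Q[:,2]>th)
    if nm=='mat': m&=Q[:,2]<.008
    if nm=='plate': m&=Q[:,2]<.02
    q=Q[m]; 
    if len(q)<10: print(nm,'few');continue
    r=cv2.minAreaRect((q[:,:2]*1000).astype(np.float32))
    print(nm,len(q),'rect c',np.round(r[0],1),'size',np.round(r[1],1),'ang',round(r[2],1),'zmax',np.round(np.percentile(q[:,2],[5,50,98]),4),'px',)
print(np.nanmedian(P[360:400,420:560,2]))
cv2.imwrite('pics/crop0.png',cv2.resize(p[130:350,210:550],None,fx=2.3,fy=2.3,interpolation=cv2.INTER_CUBIC)[:,:,::-1])
for px in [(415,220),(428,219),(440,220),(452,219),(420,265),(405,264),(393,264),(383,264),(459,309),(472,305),(486,301),(494,300),(312,235),(305,290),(308,262)]:
    print(px,np.round(P[px[1],px[0]],4))
```

```text
a 710 rect c [ 664.6 -193.5] size [ 44.7 110.6] ang 1.7 zmax [0.0246 0.0428 0.0485] px
b 717 rect c [ 555.4 -116.5] size [109.6  44.7] ang 83.7 zmax [0.0258 0.0428 0.0485] px
c 736 rect c [ 453.5 -286. ] size [ 44.  109.6] ang 15.0 zmax [0.0258 0.0429 0.0483] px
orange 736 rect c [427.6 -86.3] size [ 43.9 107.4] ang 87.6 zmax [0.0283 0.043  0.0486] px
green 784 rect c [ 595.3 -382.8] size [109.   45.2] ang 33.4 zmax [0.0231 0.0424 0.0489] px
turq 742 rect c [ 807.  -295.2] size [109.3  46.7] ang 25.4 zmax [0.0213 0.0425 0.0491] px
mallet 719 rect c [566.4 109.7] size [ 43.9 164.6] ang 84.4 zmax [0.0425 0.0497 0.0727] px
jar 530 rect c [ 773.1 -157.7] size [57.3 57.7] ang 18.4 zmax [0.0256 0.0635 0.0696] px
plate 6083 rect c [532.4 260.6] size [273.3 167.3] ang 3.0 zmax [0.009  0.0126 0.0176] px
mat 3649 rect c [565.6  90.5] size [156.1 270.7] ang 88.7 zmax [0.0017 0.0038 0.0075] px
knife 1349 rect c [764.7 106.8] size [312.1  71.5] ang 88.6 zmax [0.009  0.0154 0.0257] px
-0.00021511577373489743
(415, 220) [ 0.6603 -0.15    0.0476]
(428, 219) [ 0.6627 -0.1827  0.0443]
(440, 220) [ 0.6603 -0.2131  0.0397]
(452, 219) [ 0.6647 -0.2462  0.0266]
(420, 265) [ 0.5492 -0.1568  0.0451]
(405, 264) [ 0.5529 -0.1211  0.0416]
(393, 264) [ 0.554  -0.0925  0.0368]
(383, 264) [ 0.5587 -0.0725 -0.0025]
(459, 309) [ 0.4416 -0.245   0.0419]
(472, 305) [ 0.4504 -0.2764  0.0434]
(486, 301) [ 0.4593 -0.3114  0.0406]
(494, 300) [ 0.4617 -0.336   0.0243]
(312, 235) [0.6255 0.1036 0.067 ]
(305, 290) [0.4949 0.1234 0.0477]
(308, 262) [0.562  0.1149 0.0518]
```

View pics/crop0.png

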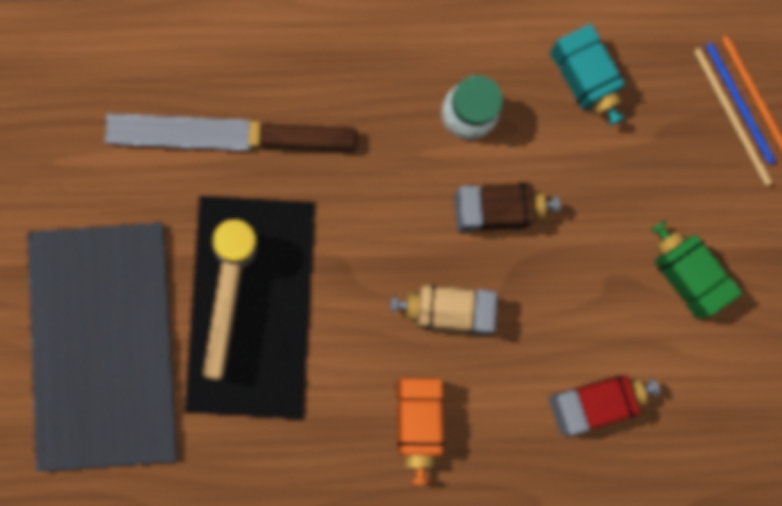

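Candidates in the top picture: brown (430,219) = handle_a, pale (405,264) = handle_b and red (472,305) = handle_c. The look-alikes are orange (393,315), green (513,247) and turquoise (467,162). The mallet head is at (312,235), the plate at (254,280) and the mat at (319,263). The crop confirms this choice: the three handles with grey butts and steel pins are the real ones.

Next I'll write a planning helper that converts a world target into rows.

```bash
cat > plan.py <<'E'
import sys
from h import *
# plan.py x y z jawdeg [rows]
s=env.observe(); Rm=R.from_euler('xyz',s['tool_rot']).as_matrix(); p=np.array(s['tcp_pos'])
print('t',round(s['clock'],2),'tcp',np.round(p,4),'jaw',round(np.degrees(np.arctan2(Rm[1,1],Rm[0,1])),2),'xax',np.round(Rm[:,0],3),'F',np.round(s['force'],1),'w',round(s['grip_width'],4),'j7',round(s['joint_pos'][6],2))
if len(sys.argv)>4:
    T=np.array([float(a) for a in sys.argv[1:4]]); jd=np.radians(float(sys.argv[4]))
    cur=np.arctan2(Rm[1,1],Rm[0,1])
    def delta(c):
        d=(jd-c+np.pi/2)%np.pi-np.pi/2
        return d
    full='full' in sys.argv
    d=(jd-cur+np.pi)%(2*np.pi)-np.pi if full else delta(cur)
    if 'flip' in sys.argv: d+= -np.pi if d>0 else np.pi
    turn=-d # tool x is down
    L=np.linalg.norm(T-p); n=max(int(np.ceil(L/0.038)),int(np.ceil(abs(np.degrees(turn))/6.8)),1)
    print('dist',round(L,4),'turn',round(turn,3),'rows',n)
    rows=[]
    for i in range(n):
        k=n-i
        st_=(T-p)/k; tl=Rm.T@st_; a=turn/n
        row=np.round([*tl,a],4); rows.append(row.tolist())
        p=p+Rm@row[:3]; Rm=Rm@R.from_rotvec([row[3],0,0]).as_matrix()
    for i in range(0,n,5): print(rows[i:i+5])
E
python3 plan.py 0.557 -0.103 0.15 -6.3
```

```text
t 0.15 tcp [0.2928 0.5796 0.2304] jaw 63.2 xax [-0.001 -0.002 -1.   ] F [-0.6 -0.3  0.1] w 0.0853 j7 -0.04
dist 0.7364 turn 1.213 rows 20
[[0.0041, -0.0245, 0.0272, 0.0607], [0.0041, -0.0228, 0.0286, 0.0607], [0.0041, -0.021, 0.0299, 0.0607], [0.0041, -0.0192, 0.0312, 0.0607], [0.0041, -0.0173, 0.0323, 0.0607]]
[[0.0041, -0.0153, 0.0333, 0.0607], [0.0041, -0.0132, 0.0341, 0.0607], [0.0041, -0.0111, 0.0349, 0.0607], [0.004, -0.009, 0.0355, 0.0607], [0.0041, -0.0068, 0.0359, 0.0607]]
[[0.004, -0.0046, 0.0363, 0.0607], [0.0041, -0.0024, 0.0365, 0.0607], [0.004, -0.0002, 0.0366, 0.0607], [0.0041, 0.002, 0.0365, 0.0607], [0.004, 0.0042, 0.0363, 0.0607]]
[[0.0041, 0.0064, 0.036, 0.0607], [0.004, 0.0086, 0.0356, 0.0607], [0.0041, 0.0108, 0.035, 0.0607], [0.004, 0.0129, 0.0343, 0.0607], [0.0041, 0.0149, 0.0334, 0.0607]]
```

Emit:
arm_command([
  [100, 0.004, -0.024, 0.027, 0.06],
  [100, 0.004, -0.023, 0.029, 0.06],
  [100, 0.004, -0.021, 0.03, 0.06],
  [100, 0.004, -0.019, 0.031, 0.06],
  [100, 0.004, -0.017, 0.032, 0.06],
], newtons=20)

```text
clock: 0.57
tcp_pos: [0.3532, 0.4144, 0.2064]
tool_rot: [-3.073, 1.561, 2.449]
force: [1.4, 0.3, 0.5]
grip_width: 0.0851
```

Emit:
arm_command([
  [100, 0.004, -0.015, 0.033, 0.06],
  [100, 0.004, -0.013, 0.034, 0.06],
  [100, 0.004, -0.011, 0.035, 0.06],
  [100, 0.004, -0.009, 0.0355, 0.06],
  [100, 0.004, -0.007, 0.036, 0.06],
])

```text
clock: 0.98
tcp_pos: [0.4212, 0.236, 0.1837]
tool_rot: [-2.716, 1.561, 2.493]
force: [0.6, 0.2, 0.6]
grip_width: 0.0856
```

```bash
python3 plan.py 0.557 -0.103 0.15 -6.3
```

```text
t 0.98 tcp [0.4212 0.236  0.1837] jaw 28.45 xax [-0.008  0.006 -1.   ] F [0.6 0.2 0.6] w 0.0856 j7 0.05
dist 0.3668 turn 0.607 rows 10
[[0.0031, -0.0042, 0.0363, 0.0607], [0.0031, -0.002, 0.0365, 0.0607], [0.0031, 0.0002, 0.0365, 0.0607], [0.0031, 0.0025, 0.0365, 0.0607], [0.003, 0.0047, 0.0363, 0.0607]]
[[0.0031, 0.0068, 0.0359, 0.0607], [0.003, 0.009, 0.0354, 0.0607], [0.0031, 0.0111, 0.0348, 0.0607], [0.003, 0.0133, 0.0341, 0.0607], [0.0031, 0.0153, 0.0332, 0.0607]]
```

Emit:
arm_command([
  [100, 0.003, -0.004, 0.0365, 0.061],
  [100, 0.003, -0.002, 0.0365, 0.061],
  [100, 0.003, 0, 0.0365, 0.061],
  [100, 0.003, 0.0025, 0.0365, 0.061],
  [100, 0.003, 0.0045, 0.0365, 0.061],
])

```text
clock: 1.4
tcp_pos: [0.489, 0.0571, 0.1662]
tool_rot: [-2.384, 1.561, 2.506]
force: [0.9, 1.3, -0.3]
grip_width: 0.0853
```

Emit:
arm_command([
  [100, 0.003, 0.007, 0.036, 0.061],
  [100, 0.003, 0.009, 0.0355, 0.061],
  [100, 0.003, 0.011, 0.035, 0.061],
  [100, 0.003, 0.013, 0.034, 0.061],
  [100, 0.003, 0.015, 0.033, 0.061],
])

```text
clock: 1.82
tcp_pos: [0.5542, -0.1224, 0.1483]
tool_rot: [-2.112, 1.559, 2.458]
force: [1.0, -0.0, -0.2]
grip_width: 0.0855
```

```bash
python3 - <<'E'
from h import *
grab('wrist','wrist1.png')
E
python3 plan.py 0.557 -0.103 0.06 -6.3
```

```text
t 1.87 tcp [ 0.5557 -0.1334  0.1483] jaw -8.89 xax [-0.005 -0.003 -1.   ] F [ 2.8 -7.3  0.1] w 0.0855 j7 0.28
dist 0.0934 turn -0.045 rows 3
[[0.0294, -0.001, -0.0102, -0.0151], [0.0294, -0.0009, -0.0102, -0.0151], [0.0294, -0.0007, -0.0103, -0.0151]]
```

View pics/wrist1.png

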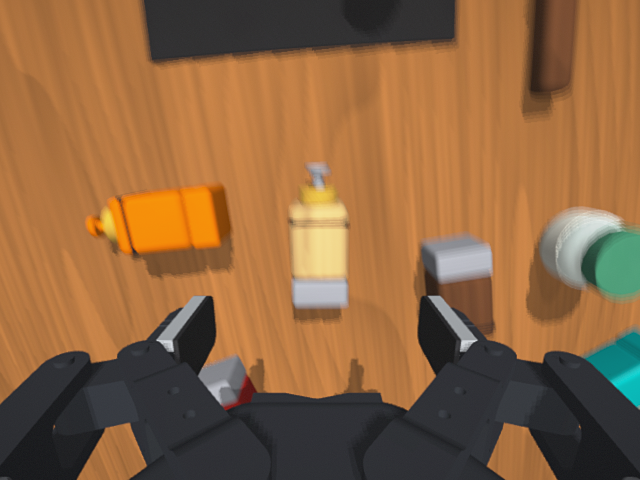

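Emit:
arm_command([
  [100, 0.029, -0.001, -0.01, -0.015],
  [100, 0.029, -0.001, -0.01, -0.015],
  [100, 0.029, 0, -0.01, -0.015],
  [100, 0, 0, 0, 0],
])

```text
clock: 2.2
tcp_pos: [0.5604, -0.1131, 0.0596]
tool_rot: [0.286, 1.56, -1.407]
force: [-1.0, 1.1, -0.6]
grip_width: 0.0854
```

```bash
python3 - <<'E'
from h import *
grab('wrist','wrist2.png')
E
python3 plan.py 0.557 -0.103 0.006 -6.3
```

```text
t 2.25 tcp [ 0.5619 -0.115   0.0622] jaw -7.07 xax [ 0.006 -0.013 -1.   ] F [-1.1  0.1 -0. ] w 0.0855 j7 0.31
dist 0.0576 turn -0.013 rows 2
[[0.028, -0.0034, -0.006, -0.0067], [0.028, -0.0033, -0.006, -0.0067]]
```

View pics/wrist2.png

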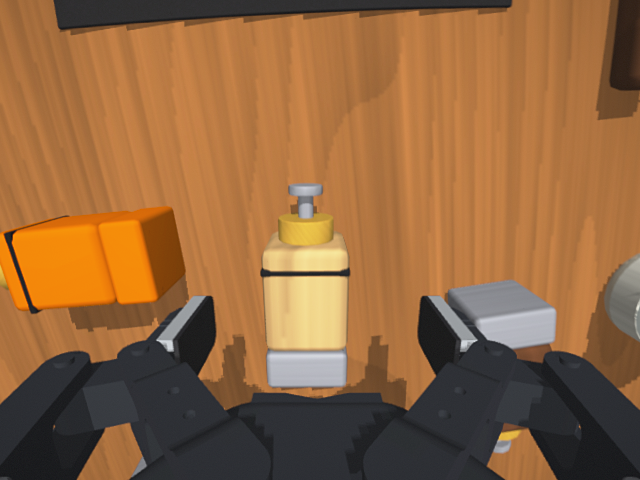

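Emit:
arm_command([
  [100, 0.026, -0.003, -0.006, -0.007],
  [100, 0.024, -0.003, -0.006, -0.007],
  [100, 0.003, 0, 0, 0],
])

```text
clock: 2.5
tcp_pos: [0.5624, -0.1058, 0.0135]
tool_rot: [0.903, 1.547, -0.778]
force: [-0.6, 0.1, -0.9]
grip_width: 0.0855
```

```bash
python3 plan.py 0.557 -0.103 0.006 -6.3
```

```text
t 2.5 tcp [ 0.5624 -0.1058  0.0135] jaw -6.32 xax [ 0.017 -0.017 -1.   ] F [-0.6  0.1 -0.9] w 0.0855 j7 0.33
dist 0.0096 turn -0.0 rows 1
[[0.0073, -0.0058, -0.0023, -0.0003]]
```

Emit:
arm_command([
  [100, 0.007, -0.006, -0.003, 0],
  [100, 0, 0, 0, 0],
  [30, 0, 0, 0, 0],
  [30, 0, 0, 0, 0],
  [30, 0, 0, 0, 0],
])

```text
clock: 2.92
tcp_pos: [0.5622, -0.1061, 0.0143]
tool_rot: [1.049, 1.535, -0.634]
force: [-0.4, 0.6, 0.9]
grip_width: 0.0518
```

Emit:
arm_command([
  [30, 0, 0, 0, 0],
  [30, 0, 0, 0, 0],
  [30, 0, 0, 0, 0],
])

```text
clock: 3.17
tcp_pos: [0.5633, -0.107, 0.0166]
tool_rot: [1.086, 1.532, -0.599]
force: [-0.8, 0.4, -1.9]
grip_width: 0.0446
```

```bash
python3 plan.py
python3 - <<'E'
from h import *
grab('wrist','wrist3.png')
E
```

```text
t 3.17 tcp [ 0.5633 -0.107   0.0166] jaw -6.51 xax [ 0.032 -0.022 -0.999] F [-0.8  0.4 -1.9] w 0.0446 j7 0.33
```

View pics/wrist3.png

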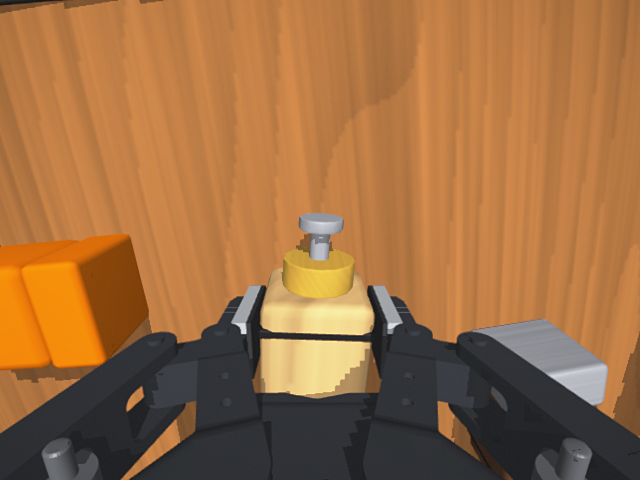

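Run:
```python
from h import *
for i in range(6):
    s=env.observe(); Rm=rotm(s['tool_rot']); print(s['clock'],np.round(s['tcp_pos'],5),np.round(Rm[:2,0],4),np.round(s['joint_pos'],4),np.round(s['tau'],2))
    cams.camera('top')
```

```text
3.2167 [ 0.56332 -0.107    0.01654] [ 0.0317 -0.0217] [-0.0075  0.7871  0.2357  1.8748 -0.3284  0.4806  0.3344] [ -0.11 -46.06   3.67  -9.32   0.05  -0.12   0.  ]
3.2667 [ 0.56313 -0.10691  0.01632] [ 0.0312 -0.0216] [-0.0075  0.7874  0.2355  1.875  -0.3285  0.4807  0.3345] [  0.   -46.37   3.77  -9.47   0.06  -0.16   0.  ]
3.3167 [ 0.56303 -0.10679  0.01616] [ 0.0309 -0.0214] [-0.0075  0.7877  0.2354  1.8751 -0.3284  0.4807  0.3344] [  0.05 -46.29   3.78  -9.44   0.05  -0.15  -0.  ]
3.3667 [ 0.56298 -0.10676  0.01608] [ 0.0307 -0.0214] [-0.0075  0.7878  0.2354  1.8752 -0.3284  0.4806  0.3345] [ 4.000e-02 -4.616e+01  3.750e+00 -9.350e+00  4.000e-02 -1.200e-01
 -1.000e-02]
3.4167 [ 0.56299 -0.10674  0.01606] [ 0.0307 -0.0214] [-0.0076  0.7878  0.2353  1.8751 -0.3284  0.4807  0.3345] [ 2.000e-02 -4.609e+01  3.730e+00 -9.320e+00  4.000e-02 -1.200e-01
 -0.000e+00]
3.4667 [ 0.563   -0.10677  0.01606] [ 0.0307 -0.0215] [-0.0076  0.7878  0.2354  1.8751 -0.3284  0.4806  0.3345] [ 1.000e-02 -4.607e+01  3.730e+00 -9.330e+00  4.000e-02 -1.300e-01
 -0.000e+00]
```

Emit:
arm_command([
  [30, -0.02, 0, 0, 0],
  [30, -0.03, 0, 0, 0],
  [30, -0.03, 0, 0, 0],
  [30, -0.03, 0, 0, 0],
  [30, -0.02, 0, 0, 0],
])

```text
clock: 3.93
tcp_pos: [0.5539, -0.1028, 0.1435]
tool_rot: [0.713, 1.549, -0.972]
force: [0.8, -0.7, -1.5]
grip_width: 0.0439
```

```bash
python3 plan.py
python3 - <<'E'
from h import *
grab('wrist','wrist4.png');grab('side','side4.png')
E
python3 plan.py
```

```text
t 3.93 tcp [ 0.5539 -0.1028  0.1435] jaw -6.54 xax [ 0.012 -0.018 -1.   ] F [ 0.8 -0.7 -1.5] w 0.0439 j7 0.27
t 4.03 tcp [ 0.5558 -0.1032  0.1447] jaw -6.53 xax [ 0.018 -0.019 -1.   ] F [ 0.4  0.2 -1.9] w 0.0437 j7 0.27
```

View pics/wrist4.png

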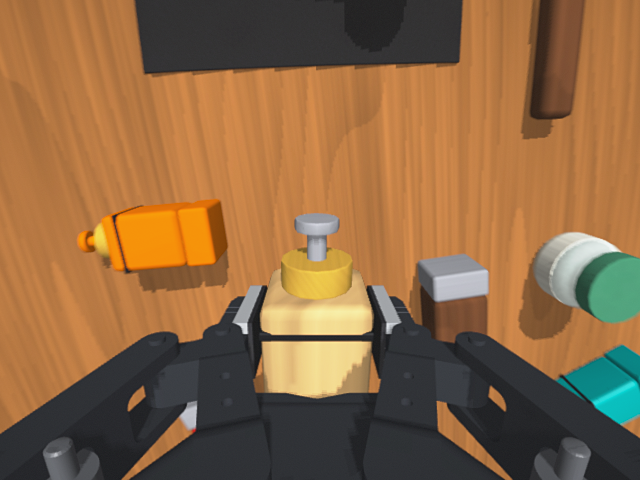

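View pics/side4.png

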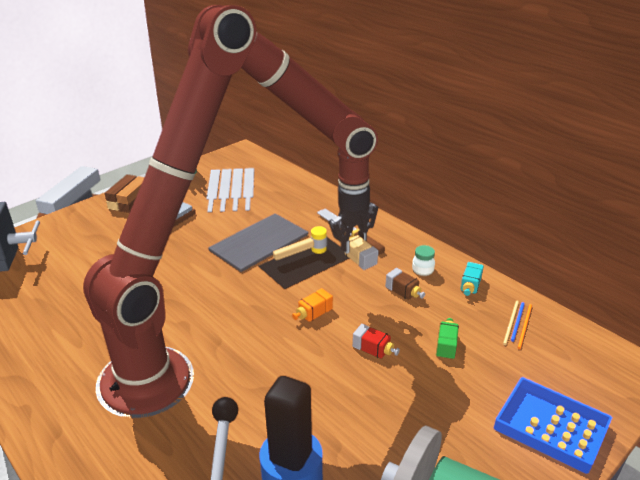

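The wrist and side views show the pale handle lifted but still level, at wrist pixel (315,310), so it does not swing under a flat-face grip. I'll set it down and regrip on the round ferrule, which gives a line contact and a longer lever.

Emit:
arm_command([
  [30, 0.035, 0, 0, 0],
  [30, 0.035, 0, 0, 0],
  [30, 0.03, 0, 0, 0],
  [30, 0.02, 0, 0, 0],
  [30, 0.005, 0, 0, 0],
])

```text
clock: 4.45
tcp_pos: [0.5611, -0.1047, 0.0156]
tool_rot: [1.071, 1.538, -0.612]
force: [1.3, 1.5, 27.4]
grip_width: 0.0435
```

```bash
python3 plan.py
```

```text
t 4.45 tcp [ 0.5611 -0.1047  0.0156] jaw -6.45 xax [ 0.027 -0.019 -0.999] F [ 1.3  1.5 27.4] w 0.0435 j7 0.34
```

Emit:
arm_command([
  [100, 0, 0, 0, 0],
  [100, 0, 0, 0, 0],
  [100, 0, 0, 0, 0],
  [100, -0.005, 0, 0, 0],
])

```text
clock: 4.78
tcp_pos: [0.5592, -0.1048, 0.0181]
tool_rot: [0.969, 1.543, -0.715]
force: [-0.4, -0.5, -0.2]
grip_width: 0.0855
```

Emit:
arm_command([
  [100, 0, 0, -0.012, 0],
  [100, 0, 0, -0.012, 0],
  [100, 0, 0, -0.005, 0],
])

```text
clock: 5.03
tcp_pos: [0.5648, -0.0762, 0.0215]
tool_rot: [1.059, 1.536, -0.629]
force: [-0.6, 0.3, -0.3]
grip_width: 0.0853
```

```bash
python3 plan.py;python3 - <<'E'
from h import *
grab('wrist','wrist5.png')
E
python3 plan.py
```

```text
t 5.03 tcp [ 0.5648 -0.0762  0.0215] jaw -6.68 xax [ 0.028 -0.02  -0.999] F [-0.6  0.3 -0.3] w 0.0853 j7 0.29
t 5.08 tcp [ 0.5649 -0.0747  0.0214] jaw -6.56 xax [ 0.028 -0.019 -0.999] F [-0.6  1.4  0.2] w 0.085 j7 0.29
```

View pics/wrist5.png

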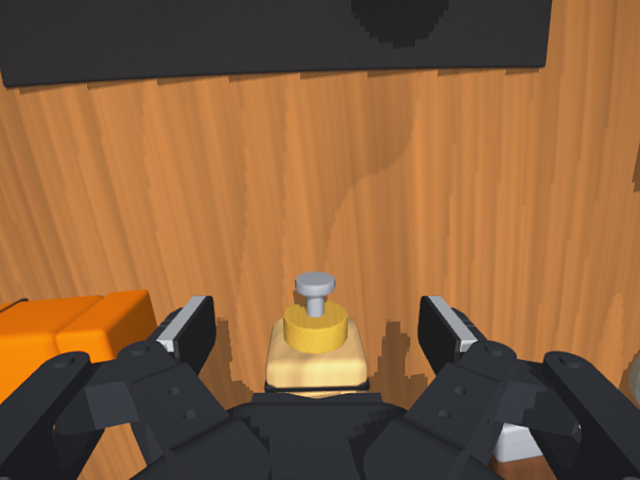

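Run:
```python
from h import *
p,P=cloud('wrist')
hs=cv2.cvtColor(p,cv2.COLOR_RGB2HSV)
for px in [(315,275),(315,285),(315,315),(315,330),(315,345),(315,352),(315,365),(315,380)]: print(px,np.round(P[px[1],px[0]],4),hs[px[1],px[0]])
m=(hs[...,1]>180)&(hs[...,0]>20)&(hs[...,0]<30)&(hs[...,2]>120); m[:, :270]=0; m[:,370:]=0; m[:290]=0;m[360:]=0
q=P[m]; q=q[np.isfinite(q[:,0])]
print(len(q),np.percentile(q,[2,50,98],axis=0).round(4))
```

```text
(315, 275) [ 0.5656 -0.0655  0.018 ] [116  12 149]
(315, 285) [ 0.5653 -0.0655  0.0294] [113  13 174]
(315, 315) [ 0.5635 -0.0812  0.0262] [115  14 198]
(315, 330) [ 0.5632 -0.0819  0.0377] [ 23 176 238]
(315, 345) [ 0.5623 -0.0896  0.0368] [ 22 177 235]
(315, 352) [ 0.5619 -0.0929  0.0369] [ 22 174 233]
(315, 365) [ 0.5614 -0.0953  0.0425] [ 25  89 246]
(315, 380) [ 0.5606 -0.1018  0.0436] [ 23 100 244]
14 [[ 0.5516 -0.0922  0.0173]
 [ 0.5658 -0.0831  0.0271]
 [ 0.5715 -0.0821  0.0348]]
```

```bash
python3 plan.py 0.5632 -0.0805 0.005 -6.3
```

```text
t 5.08 tcp [ 0.5649 -0.0747  0.0214] jaw -6.56 xax [ 0.028 -0.019 -0.999] F [-0.6  1.4  0.2] w 0.085 j7 0.29
dist 0.0175 turn -0.005 rows 1
[[0.0165, -0.0016, 0.0057, -0.0046]]
```

Emit:
arm_command([
  [100, 0.01, -0.001, 0.003, -0.005],
  [100, 0.007, -0.001, 0.003, 0],
  [100, 0.001, 0, 0, 0],
])

```text
clock: 5.33
tcp_pos: [0.5637, -0.0789, 0.0031]
tool_rot: [1.118, 1.534, -0.558]
force: [-0.3, -0.3, -0.0]
grip_width: 0.0853
```

```bash
python3 plan.py 0.5632 -0.0805 0.005 -6.3
```

```text
t 5.33 tcp [ 0.5637 -0.0789  0.0031] jaw -5.98 xax [ 0.031 -0.019 -0.999] F [-0.3 -0.3 -0. ] w 0.0853 j7 0.31
dist 0.0026 turn 0.006 rows 1
[[-0.0019, -0.0003, 0.0017, 0.0055]]
```

Emit:
arm_command([
  [20, -0.001, 0, 0.002, 0],
  [20, 0, 0, 0, 0],
  [20, 0, 0, 0, 0],
  [20, 0, 0, 0, 0],
  [20, 0, 0, 0, 0],
], newtons=20)

```text
clock: 5.75
tcp_pos: [0.5625, -0.0832, 0.0027]
tool_rot: [1.071, 1.536, -0.608]
force: [-0.7, 0.1, 0.5]
grip_width: 0.029
```

Emit:
arm_command([
  [20, 0, 0, 0, 0],
  [20, 0, 0, 0, 0],
  [20, 0, 0, 0, 0],
])

```text
clock: 6.0
tcp_pos: [0.5624, -0.0832, 0.0028]
tool_rot: [1.075, 1.536, -0.604]
force: [-0.9, 0.6, -0.8]
grip_width: 0.029
```

```bash
python3 plan.py;python3 - <<'E'
from h import *
grab('wrist','wrist6.png')
E
```

```text
t 6.0 tcp [ 0.5624 -0.0832  0.0028] jaw -6.19 xax [ 0.028 -0.02  -0.999] F [-0.9  0.6 -0.8] w 0.029 j7 0.32
```

View pics/wrist6.png

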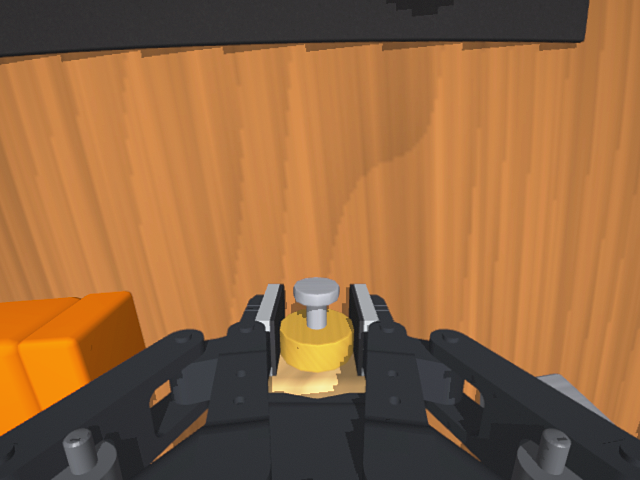

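Ferrule gripped: pads either side of the yellow ring at (316,340), width 29 mm. Next I lift with a brisk acceleration.

Emit:
arm_command([
  [20, -0.03, 0, 0, 0],
  [20, -0.04, 0, 0, 0],
  [20, -0.04, 0, 0, 0],
  [20, -0.02, 0, 0, 0],
  [20, 0, 0, 0, 0],
])

```text
clock: 6.47
tcp_pos: [0.555, -0.08, 0.1331]
tool_rot: [0.821, 1.547, -0.859]
force: [0.8, -0.6, -2.9]
grip_width: 0.029
```

```bash
python3 plan.py;python3 - <<'E'
from h import *
grab('wrist','wrist7.png')
p,d,c=grab('side'); cv2.imwrite('pics/side7.png',cv2.resize(p[180:320,270:450],None,fx=3,fy=3)[:,:,::-1])
E
```

```text
t 6.47 tcp [ 0.555  -0.08    0.1331] jaw -6.27 xax [ 0.015 -0.018 -1.   ] F [ 0.8 -0.6 -2.9] w 0.029 j7 0.25
```

View pics/wrist7.png

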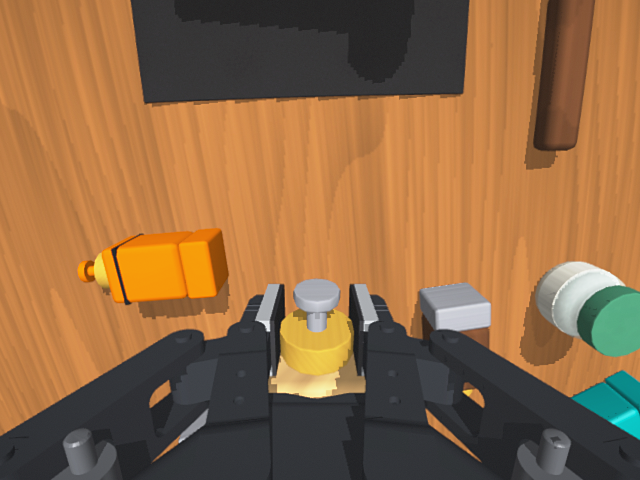

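View pics/side7.png

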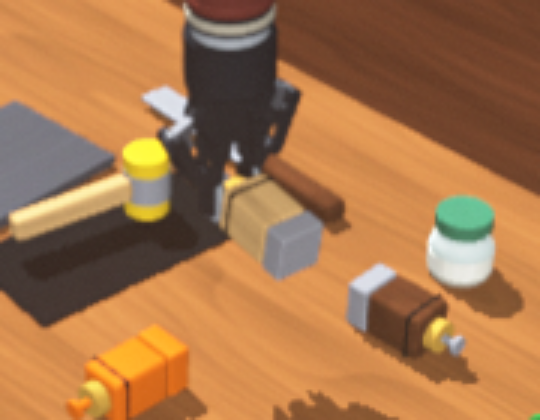

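Emit:
arm_command([
  [34, 0.035, 0, 0, 0],
  [34, 0.03, 0, 0, 0],
  [34, 0, 0, 0, 0],
  [34, 0, 0, 0, 0],
  [34, 0, 0, 0, 0],
], newtons=20)

```text
clock: 6.98
tcp_pos: [0.5488, -0.0792, 0.0561]
tool_rot: [-0.138, 1.556, -1.819]
force: [0.2, -0.8, -2.5]
grip_width: 0.029
```

Emit:
arm_command([
  [34.5, 0, 0, 0, 0],
  [34.5, 0, 0, 0, 0],
  [34.5, 0, 0, 0, 0],
])

```text
clock: 7.23
tcp_pos: [0.5493, -0.0795, 0.0573]
tool_rot: [-0.055, 1.556, -1.736]
force: [0.3, -0.3, -1.6]
grip_width: 0.0298
```

```bash
python3 plan.py;python3 - <<'E'
from h import *
grab('wrist','wrist8.png')
p,d,c=grab('side'); cv2.imwrite('pics/side8.png',cv2.resize(p[180:320,270:450],None,fx=3,fy=3)[:,:,::-1])
E
```

```text
t 7.23 tcp [ 0.5493 -0.0795  0.0573] jaw -6.29 xax [-0.002 -0.015 -1.   ] F [ 0.3 -0.3 -1.6] w 0.0298 j7 0.29
```

View pics/side8.png

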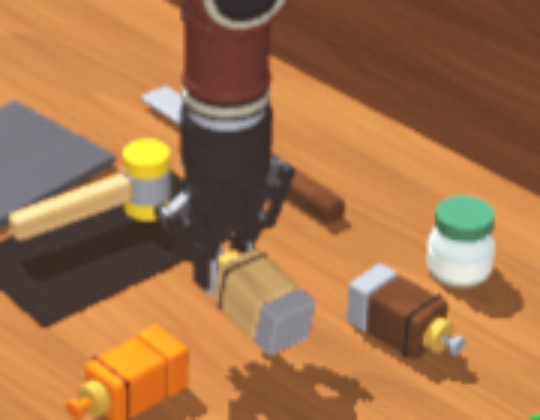

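Emit:
arm_command([
  [34.5, -0.035, 0, 0, 0],
  [34.5, -0.015, 0, 0, 0],
  [34.5, 0, 0, 0, 0],
  [34.7, 0, 0, 0, 0],
  [34.7, 0, 0, 0, 0],
])

```text
clock: 7.75
tcp_pos: [0.5508, -0.0795, 0.1108]
tool_rot: [0.239, 1.555, -1.441]
force: [-0.1, -0.3, -0.3]
grip_width: 0.0297
```

```bash
python3 plan.py;python3 - <<'E'
from h import *
p,d,c=grab('side'); a=cv2.resize(p[180:320,270:450],None,fx=2.2,fy=2.2)
p,d,c=grab('wrist'); b=cv2.resize(p[200:480,150:490],(int(340*1.1),308))
cv2.imwrite('pics/c9.png',np.hstack([a,b])[:,:,::-1])
E
```

```text
t 7.75 tcp [ 0.5508 -0.0795  0.1108] jaw -6.28 xax [ 0.002 -0.016 -1.   ] F [-0.1 -0.3 -0.3] w 0.0297 j7 0.26
```

View pics/c9.png

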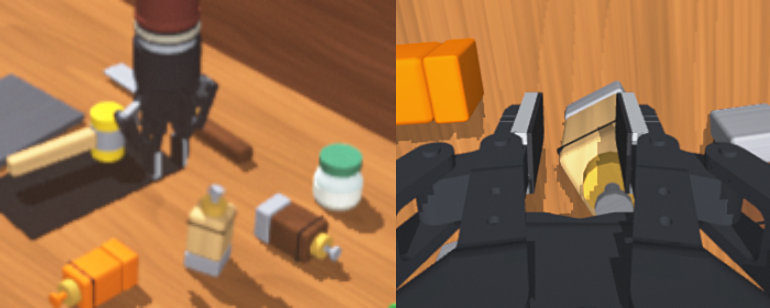

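```bash
python3 plan.py;python3 - <<'E'
from h import *
for i in range(8): cams.camera('top')
p,d,c=grab('side'); a=cv2.resize(p[180:320,270:450],None,fx=2.2,fy=2.2)
p,d,c=grab('wrist'); b=cv2.resize(p[200:480,150:490],(int(340*1.1),308))
cv2.imwrite('pics/c10.png',np.hstack([a,b])[:,:,::-1])
E
```

```text
t 7.85 tcp [ 0.5503 -0.0794  0.1101] jaw -6.29 xax [ 0.    -0.016 -1.   ] F [-0.3  0.7  0.3] w 0.0295 j7 0.26
```

View pics/c10.png

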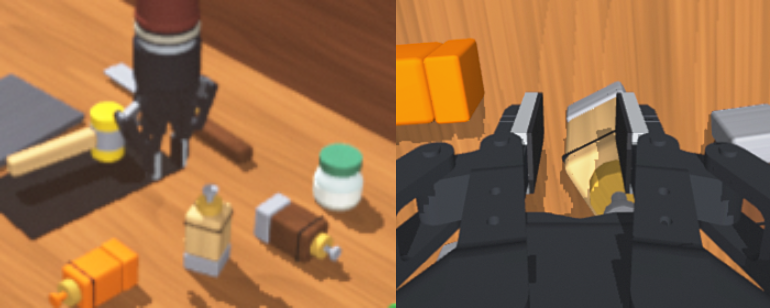

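Run:
```python
from h import *
p,d,c=grab('top'); cv2.imwrite('pics/t11.png',cv2.resize(p[190:330,340:520],None,fx=3,fy=3)[:,:,::-1])
p,d,c=grab('side'); cv2.imwrite('pics/s11.png',cv2.resize(p[230:330,330:430],None,fx=5,fy=5)[:,:,::-1])
_,P=cloud('side')
for px in [(366,267),(366,275),(366,285),(366,295),(366,303)]: print(px,np.round(P[px[1],px[0]],4))
```

```text
(366, 267) [ 0.5596 -0.1451  0.1088]
(366, 275) [ 0.557  -0.1487  0.0871]
(366, 285) [ 0.5495 -0.1572  0.0643]
(366, 295) [ 0.5476 -0.1606  0.0351]
(366, 303) [ 0.554  -0.1562  0.0022]
```

View pics/t11.png

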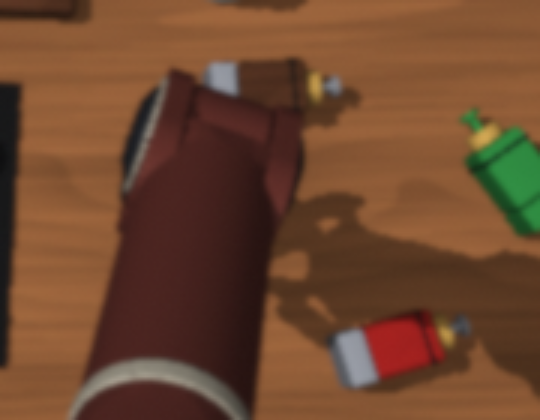

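View pics/s11.png

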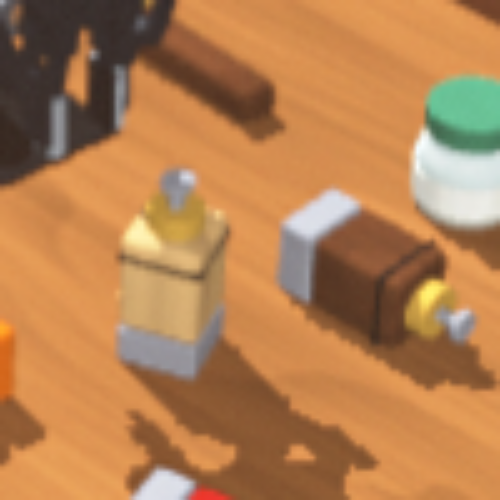

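The crop at (175,270) shows the pale handle slid out of the loose grip and is standing upright on its butt on the table. The tilt-and-drop works. I'll rise and measure it.

Emit:
arm_command([
  [100, -0.035, 0, 0, 0],
  [100, -0.04, 0, 0, 0],
  [100, -0.035, 0, 0, 0],
  [100, -0.02, 0, 0, 0],
  [100, 0, 0, 0, 0],
])

```text
clock: 8.87
tcp_pos: [0.5489, -0.0772, 0.2433]
tool_rot: [-0.346, 1.553, -2.027]
force: [0.2, -0.2, 0.1]
grip_width: 0.085
```

```bash
cat > up.py <<'E'
from h import *
import sys
def topfit(cam,x,y,rad=.05,z0=.07,z1=.088):
    p,P=cloud(cam); d=np.hypot(P[...,0]-x,P[...,1]-y)
    m=np.isfinite(P[...,0])&(d<rad)&(P[...,2]>z0)&(P[...,2]<z1)
    q=P[m]; r=cv2.minAreaRect((q[:,:2]*1000).astype(np.float32))
    print(cam,'n',len(q),'block top rect',np.round(r[0],1),np.round(r[1],1),round(r[2],1),'z',np.round(np.median(q[:,2]),4))
    m2=np.isfinite(P[...,0])&(d<rad)&(P[...,2]>z1+.012)&(P[...,2]<.14)
    if m2.sum()>3: print(' pin head',m2.sum(),np.round(P[m2].mean(0),4),'zmax',np.round(P[m2][:,2].max(),4))
E
python3 - <<'E'
from up import *
for c in('wrist','side','top'):
    grab(c,c+'12.png'); topfit(c,.56,-.147)
E
python3 plan.py
```

```text
wrist n 1170 block top rect [ 563.7 -137.4] [44.2 43.2] 22.2 z 0.0791
 pin head 314 [ 0.564  -0.1374  0.1085] zmax 0.1105
side n 169 block top rect [ 561.1 -139.6] [48.6 42.8] 23.4 z 0.0787
 pin head 37 [ 0.5624 -0.1388  0.1074] zmax 0.1128
top n 0 block top rect [0. 0.] [0. 0.] 0.0 z nan
t 9.02 tcp [ 0.5459 -0.0764  0.2381] jaw -6.33 xax [-0.018 -0.014 -1.   ] F [ 0.   0.1 -0.2] w 0.0855 j7 0.18
  return _methods._mean(a, axis=axis, dtype=dtype,
  ret = ret.dtype.type(ret / rcount)
```

View pics/wrist12.png

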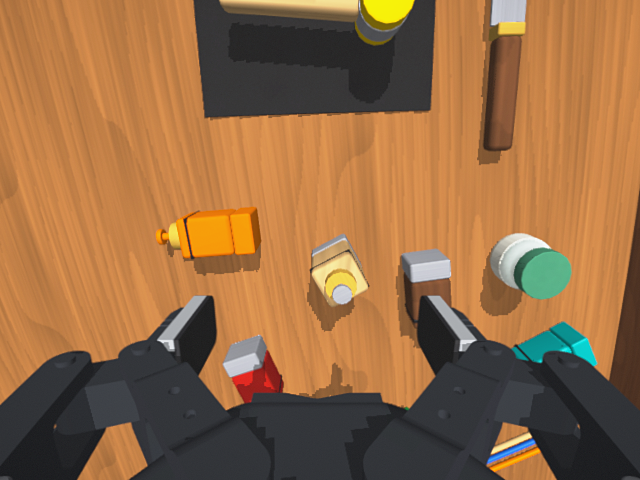

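```bash
python3 plan.py 0.5637 -0.1375 0.15 22.2
```

```text
t 9.02 tcp [ 0.5459 -0.0764  0.2381] jaw -6.33 xax [-0.018 -0.014 -1.   ] F [ 0.   0.1 -0.2] w 0.0855 j7 0.18
dist 0.1087 turn -0.498 rows 5
[[0.0177, 0.0052, 0.0115, -0.0996], [0.0177, 0.004, 0.0119, -0.0996], [0.0177, 0.0028, 0.0123, -0.0996], [0.0178, 0.0016, 0.0125, -0.0996], [0.0177, 0.0003, 0.0125, -0.0996]]
```

Emit:
arm_command([
  [100, 0.018, 0.005, 0.0115, -0.1],
  [100, 0.018, 0.004, 0.012, -0.1],
  [100, 0.018, 0.003, 0.012, -0.1],
  [100, 0.018, 0.0015, 0.0125, -0.1],
  [100, 0.018, 0, 0.0125, -0.1],
])

```text
clock: 9.43
tcp_pos: [0.5619, -0.1324, 0.1401]
tool_rot: [-1.669, 1.544, -2.819]
force: [-0.4, 0.0, -0.2]
grip_width: 0.0854
```

```bash
python3 plan.py 0.5637 -0.1375 0.05 22.2
```

```text
t 9.43 tcp [ 0.5619 -0.1324  0.1401] jaw 24.09 xax [-0.025 -0.008 -1.   ] F [-0.4  0.  -0.2] w 0.0854 j7 0.75
dist 0.0902 turn 0.033 rows 3
[[0.03, 0.0007, 0.0019, 0.011], [0.03, 0.0007, 0.0019, 0.011], [0.03, 0.0006, 0.0019, 0.011]]
```

Emit:
arm_command([
  [100, 0.025, 0.0005, 0.002, 0.011],
  [100, 0.025, 0.0005, 0.002, 0.011],
  [100, 0.025, 0.0005, 0.002, 0.011],
  [100, 0.01, 0, 0, 0],
])

```text
clock: 9.77
tcp_pos: [0.5562, -0.1418, 0.0422]
tool_rot: [-1.809, 1.529, -2.997]
force: [0.0, 0.3, -0.7]
grip_width: 0.0857
```

```bash
python3 plan.py 0.5637 -0.1375 0.05 22.2
```

```text
t 9.77 tcp [ 0.5562 -0.1418  0.0422] jaw 21.96 xax [-0.042 -0.006 -0.999] F [ 0.   0.3 -0.7] w 0.0857 j7 0.77
dist 0.0117 turn -0.004 rows 1
[[-0.0082, 0.0082, -0.0012, -0.0041]]
```

Emit:
arm_command([
  [100, -0.008, 0.008, -0.001, -0.004],
  [100, 0, 0, 0, 0],
])

```text
clock: 9.93
tcp_pos: [0.5597, -0.1366, 0.0452]
tool_rot: [-1.9, 1.517, -3.084]
force: [1.2, 0.1, 1.0]
grip_width: 0.0852
```

```bash
python3 plan.py 0.5637 -0.1375 0.05 22.2
```

```text
t 9.93 tcp [ 0.5597 -0.1366  0.0452] jaw 22.19 xax [-0.054 -0.003 -0.999] F [1.2 0.1 1. ] w 0.0852 j7 0.76
dist 0.0064 turn -0.0 rows 1
[[-0.005, 0.0031, 0.0023, -0.0002]]
```

Run:
```python
from h import *
s=st(); print(np.round(s['joint_vel'],3),np.round(s['tau'],2))
```

```text
{'clock': 9.9333, 'tcp_pos': [0.5597, -0.1366, 0.0452], 'tool_rot': [-1.8998, 1.517, -3.0838], 'force': [1.2344, 0.1482, 0.9847], 'grip_width': 0.0852, 'joint_pos': [0.0764, 0.7656, 0.1923, 1.7775, -0.1912, 0.6689, 0.7599]}
[ 0.017  0.044  0.014  0.072  0.009 -0.004  0.011] [ 1.530e+00 -4.392e+01  3.720e+00 -9.190e+00  1.800e-01  4.100e-01
 -4.000e-02]
```

Emit:
arm_command([
  [100, 0, 0, 0, 0],
])

```text
clock: 10.02
tcp_pos: [0.5596, -0.1362, 0.0454]
tool_rot: [-1.904, 1.516, -3.087]
force: [-1.0, 0.1, 0.4]
grip_width: 0.0855
```

Run:
```python
from h import *
s=st(); print(np.round(s['joint_vel'],3),np.round(s['tau'],2))
```

```text
{'clock': 10.0167, 'tcp_pos': [0.5596, -0.1362, 0.0454], 'tool_rot': [-1.904, 1.5162, -3.0872], 'force': [-1.0388, 0.0741, 0.3537], 'grip_width': 0.0855, 'joint_pos': [0.0755, 0.7654, 0.1926, 1.7771, -0.1911, 0.6703, 0.76]}
[-0.017 -0.014 -0.011 -0.045 -0.011  0.006 -0.001] [-3.700e-01 -4.574e+01  2.680e+00 -1.101e+01  1.000e-02  8.000e-02
 -0.000e+00]
```

Emit:
arm_command([
  [100, 0, 0, 0, 0],
])

```text
clock: 10.1
tcp_pos: [0.5607, -0.1357, 0.0465]
tool_rot: [-1.899, 1.519, -3.081]
force: [1.0, 0.4, 1.1]
grip_width: 0.0855
```

```bash
python3 - <<'E'
from h import *
s=st(); print(np.round(s['joint_vel'],3),np.round(s['tau'],2))
E
python3 plan.py
```

```text
{'clock': 10.1, 'tcp_pos': [0.5607, -0.1357, 0.0465], 'tool_rot': [-1.8989, 1.5185, -3.0809], 'force': [1.0227, 0.3703, 1.0833], 'grip_width': 0.0855, 'joint_pos': [0.0747, 0.7639, 0.1924, 1.7757, -0.191, 0.6708, 0.7598]}
[-0.005 -0.013  0.005 -0.003  0.004  0.011 -0.001] [  0.28 -45.28   3.06 -10.47   0.06   0.17  -0.  ]
t 10.1 tcp [ 0.5607 -0.1357  0.0465] jaw 22.3 xax [-0.052 -0.003 -0.999] F [1.  0.4 1.1] w 0.0855 j7 0.76
```

Emit:
arm_command([
  [100, -0.015, 0, 0, 0],
  [100, -0.015, 0, 0, 0],
  [100, -0.015, 0, 0, 0],
  [100, -0.015, 0, 0, 0],
  [100, -0.015, 0, 0, 0],
])

```text
clock: 10.52
tcp_pos: [0.5654, -0.1337, 0.128]
tool_rot: [-1.898, 1.522, -3.077]
force: [0.5, -0.8, -0.4]
grip_width: 0.0854
```

```bash
python3 plan.py
```

```text
t 10.52 tcp [ 0.5654 -0.1337  0.128 ] jaw 22.48 xax [-0.048 -0.003 -0.999] F [ 0.5 -0.8 -0.4] w 0.0854 j7 0.74
```

Emit:
arm_command([
  [100, -0.015, 0, 0, 0],
  [100, 0, 0, 0, 0],
  [100, 0, 0, 0, 0],
])

```text
clock: 10.77
tcp_pos: [0.57, -0.1338, 0.1516]
tool_rot: [-1.794, 1.537, -2.972]
force: [-0.3, -0.2, -0.9]
grip_width: 0.0853
```

```bash
python3 plan.py
```

```text
t 10.77 tcp [ 0.57   -0.1338  0.1516] jaw 22.56 xax [-0.033 -0.006 -0.999] F [-0.3 -0.2 -0.9] w 0.0853 j7 0.73
```

Emit:
arm_command([
  [100, -0.01, 0, 0, 0],
  [100, -0.02, 0, 0, 0],
  [100, -0.02, 0, 0, 0],
  [100, 0, 0, 0, 0],
  [100, 0, 0, 0, 0],
])

```text
clock: 11.18
tcp_pos: [0.5699, -0.1325, 0.2032]
tool_rot: [-1.843, 1.533, -3.019]
force: [-0.5, -0.3, 0.6]
grip_width: 0.0858
```

```bash
python3 plan.py
```

```text
t 11.18 tcp [ 0.5699 -0.1325  0.2032] jaw 22.6 xax [-0.037 -0.005 -0.999] F [-0.5 -0.3  0.6] w 0.0858 j7 0.72
```

Emit:
arm_command([
  [100, 0.005, 0, 0, 0],
  [100, 0.01, 0, 0, 0],
  [100, 0.015, 0, 0, 0],
  [100, 0.015, 0, 0, 0],
  [100, 0.015, 0, 0, 0],
])

```text
clock: 11.6
tcp_pos: [0.567, -0.1326, 0.1381]
tool_rot: [-1.844, 1.533, -3.02]
force: [0.7, 0.3, 0.9]
grip_width: 0.0852
```

```bash
python3 plan.py
```

```text
t 11.6 tcp [ 0.567  -0.1326  0.1381] jaw 22.61 xax [-0.037 -0.005 -0.999] F [0.7 0.3 0.9] w 0.0852 j7 0.73
```

Emit:
arm_command([
  [100, 0.01, 0, 0, 0],
  [100, 0.007, 0, 0, 0],
  [100, 0.004, 0, 0, 0],
  [100, 0.002, 0, 0, 0],
  [100, 0.001, 0, 0, 0],
])

```text
clock: 12.02
tcp_pos: [0.5586, -0.131, 0.102]
tool_rot: [-1.953, 1.514, -3.13]
force: [-0.0, 0.1, -0.2]
grip_width: 0.0851
```

```bash
python3 plan.py
```

```text
t 12.02 tcp [ 0.5586 -0.131   0.102 ] jaw 22.6 xax [-0.057 -0.001 -0.998] F [-0.   0.1 -0.2] w 0.0851 j7 0.74
```

Emit:
arm_command([
  [100, 0, 0, 0, 0],
  [100, 0, 0, 0, 0],
])

```text
clock: 12.18
tcp_pos: [0.5587, -0.1311, 0.1019]
tool_rot: [-1.951, 1.514, -3.128]
force: [0.2, -0.6, -0.5]
grip_width: 0.0855
```

```bash
python3 plan.py
```

```text
t 12.18 tcp [ 0.5587 -0.1311  0.1019] jaw 22.61 xax [-0.057 -0.001 -0.998] F [ 0.2 -0.6 -0.5] w 0.0855 j7 0.74
```

Emit:
arm_command([
  [100, -0.02, 0.01, 0.007, 0],
  [100, -0.02, 0.016, 0.011, 0],
  [100, -0.01, 0.016, 0.011, 0],
  [100, 0, 0, 0, 0],
  [100, 0, 0, 0, 0],
])

```text
clock: 12.6
tcp_pos: [0.6129, -0.1421, 0.1531]
tool_rot: [-1.946, 1.515, -3.123]
force: [-0.5, 0.1, -0.2]
grip_width: 0.0854
```

```bash
python3 plan.py
```

```text
t 12.6 tcp [ 0.6129 -0.1421  0.1531] jaw 22.59 xax [-0.055 -0.001 -0.998] F [-0.5  0.1 -0.2] w 0.0854 j7 0.72
```

Emit:
arm_command([
  [100, 0, -0.01, -0.007, 0],
  [100, 0, -0.016, -0.011, 0],
  [100, 0, -0.016, -0.011, 0],
  [100, 0, 0, 0, 0],
  [100, 0, 0, 0, 0],
])

```text
clock: 13.02
tcp_pos: [0.5575, -0.1303, 0.155]
tool_rot: [-1.962, 1.513, -3.139]
force: [-0.9, -0.2, -0.1]
grip_width: 0.0857
```

```bash
python3 plan.py
```

```text
t 13.02 tcp [ 0.5575 -0.1303  0.155 ] jaw 22.58 xax [-0.058 -0.    -0.998] F [-0.9 -0.2 -0.1] w 0.0857 j7 0.73
```

Emit:
arm_command([
  [100, 0.03, 0, 0, 0],
  [100, 0.03, 0, 0, 0],
  [100, 0, 0, 0, 0],
  [100, -0.005, 0, 0, 0],
  [100, -0.01, 0, 0, 0],
])

```text
clock: 13.43
tcp_pos: [0.5561, -0.1304, 0.1096]
tool_rot: [-1.961, 1.515, -3.138]
force: [1.4, -0.7, -0.6]
grip_width: 0.0855
```

```bash
python3 plan.py
```

```text
t 13.43 tcp [ 0.5561 -0.1304  0.1096] jaw 22.59 xax [-0.056 -0.    -0.998] F [ 1.4 -0.7 -0.6] w 0.0855 j7 0.74
```

Emit:
arm_command([
  [100, -0.015, 0, 0, 0],
  [100, -0.015, 0, 0, 0],
  [100, -0.01, 0, 0, 0],
  [100, -0.005, 0, 0, 0],
  [100, -0.002, 0, 0, 0],
])

```text
clock: 13.85
tcp_pos: [0.5652, -0.1323, 0.1708]
tool_rot: [-1.853, 1.532, -3.03]
force: [-0.5, -0.4, -0.2]
grip_width: 0.0856
```

```bash
python3 plan.py
```

```text
t 13.85 tcp [ 0.5652 -0.1323  0.1708] jaw 22.57 xax [-0.039 -0.004 -0.999] F [-0.5 -0.4 -0.2] w 0.0856 j7 0.73
```

Emit:
arm_command([
  [100, 0.03, 0, 0, 0],
  [100, 0.03, 0, 0, 0],
  [100, 0, 0, 0, 0],
  [100, -0.005, 0, 0, 0],
  [100, -0.01, 0, 0, 0],
])

```text
clock: 14.27
tcp_pos: [0.5674, -0.1335, 0.1318]
tool_rot: [-1.739, 1.542, -2.916]
force: [0.6, 0.5, -0.3]
grip_width: 0.0855
```

Emit:
arm_command([
  [100, -0.015, 0, 0, 0],
  [100, -0.015, 0, 0, 0],
  [100, -0.01, 0, 0, 0],
  [100, -0.005, 0, 0, 0],
  [100, -0.002, 0, 0, 0],
])

```text
clock: 14.68
tcp_pos: [0.5733, -0.1348, 0.1939]
tool_rot: [-1.281, 1.555, -2.459]
force: [-0.1, -0.0, 0.2]
grip_width: 0.0859
```

Emit:
arm_command([
  [100, 0.03, 0, 0, 0],
  [100, 0.03, 0, 0, 0],
  [100, 0, 0, 0, 0],
  [100, -0.005, 0, 0, 0],
  [100, -0.01, 0, 0, 0],
])

```text
clock: 15.1
tcp_pos: [0.5757, -0.1359, 0.1548]
tool_rot: [-0.64, 1.559, -1.818]
force: [-0.6, -0.0, 0.3]
grip_width: 0.0852
```

Emit:
arm_command([
  [100, -0.015, 0, 0, 0],
  [100, -0.015, 0, 0, 0],
  [100, -0.01, 0, 0, 0],
  [100, -0.005, 0, 0, 0],
  [100, -0.002, 0, 0, 0],
])

```text
clock: 15.52
tcp_pos: [0.5797, -0.1369, 0.217]
tool_rot: [0.283, 1.551, -0.895]
force: [0.7, -0.1, -0.5]
grip_width: 0.0855
```

```bash
python3 plan.py  0.5640 -0.1373 0.05 22.2
```

```text
t 15.52 tcp [ 0.5797 -0.1369  0.217 ] jaw 22.51 xax [ 0.012 -0.015 -1.   ] F [ 0.7 -0.1 -0.5] w 0.0855 j7 0.72
dist 0.1678 turn 0.005 rows 5
[[0.0334, -0.0031, -0.0018, 0.0011], [0.0334, -0.0031, -0.0017, 0.0011], [0.0333, -0.0031, -0.0017, 0.0011], [0.0334, -0.0032, -0.0018, 0.0011], [0.0333, -0.0031, -0.0017, 0.0011]]
```

Emit:
arm_command([
  [100, 0.035, -0.003, -0.002, 0.001],
  [100, 0.035, -0.003, -0.002, 0.001],
  [100, 0.035, -0.003, -0.002, 0.001],
  [100, 0.02, -0.003, -0.002, 0.001],
  [100, 0, 0, 0, 0],
])

```text
clock: 15.93
tcp_pos: [0.5749, -0.1379, 0.0981]
tool_rot: [0.659, 1.532, -0.523]
force: [-1.7, 0.1, -0.6]
grip_width: 0.0855
```

```bash
python3 plan.py  0.5640 -0.1373 0.05 22.2
```

```text
t 15.93 tcp [ 0.5749 -0.1379  0.0981] jaw 22.32 xax [ 0.034 -0.02  -0.999] F [-1.7  0.1 -0.6] w 0.0855 j7 0.76
dist 0.0493 turn 0.002 rows 2
[[0.0239, -0.0055, -0.0031, 0.001], [0.0238, -0.0055, -0.003, 0.001]]
```

Emit:
arm_command([
  [100, 0.008, -0.003, -0.002, 0],
  [100, 0.012, -0.003, -0.002, 0],
  [100, 0.008, -0.003, -0.001, 0],
  [100, 0.004, -0.002, -0.001, 0],
  [100, 0.001, 0, 0, 0],
])

```text
clock: 16.35
tcp_pos: [0.5666, -0.1381, 0.0678]
tool_rot: [0.711, 1.524, -0.471]
force: [-0.2, 0.9, 0.3]
grip_width: 0.0856
```

```bash
python3 plan.py  0.5640 -0.1373 0.05 22.2
```

```text
t 16.35 tcp [ 0.5666 -0.1381  0.0678] jaw 22.34 xax [ 0.042 -0.021 -0.999] F [-0.2  0.9  0.3] w 0.0856 j7 0.77
dist 0.018 turn 0.002 rows 1
[[0.0176, -0.0026, -0.0024, 0.0025]]
```

Emit:
arm_command([
  [100, 0.015, -0.002, -0.002, 0],
  [100, 0.005, 0, 0, 0],
  [100, 0.001, 0, 0, 0],
])

```text
clock: 16.6
tcp_pos: [0.5677, -0.1384, 0.0493]
tool_rot: [0.744, 1.517, -0.438]
force: [0.4, -0.2, 0.1]
grip_width: 0.0856
```

```bash
python3 plan.py  0.5640 -0.1373 0.05 22.2
```

```text
t 16.6 tcp [ 0.5677 -0.1384  0.0493] jaw 22.34 xax [ 0.049 -0.023 -0.999] F [ 0.4 -0.2  0.1] w 0.0856 j7 0.78
dist 0.004 turn 0.003 rows 1
[[-0.001, -0.003, -0.0024, 0.0025]]
```

Emit:
arm_command([
  [20, 0, -0.003, -0.002, 0],
  [20, 0, 0, 0, 0],
  [20, 0, 0, 0, 0],
  [20, 0, 0, 0, 0],
  [20, 0, 0, 0, 0],
], newtons=40)

```text
clock: 17.02
tcp_pos: [0.5656, -0.1383, 0.0518]
tool_rot: [0.758, 1.513, -0.424]
force: [0.8, 1.0, -1.2]
grip_width: 0.0435
```

Emit:
arm_command([
  [20, 0, 0, 0, 0],
  [20, -0.01, 0, 0, 0],
  [20, -0.015, 0, 0, 0],
  [20, -0.02, 0, 0, 0],
  [20, -0.02, 0, 0, 0],
])

```text
clock: 17.43
tcp_pos: [0.5577, -0.1352, 0.1148]
tool_rot: [0.7, 1.526, -0.482]
force: [0.4, 0.7, -2.1]
grip_width: 0.0435
```

```bash
python3 plan.py 0.532 0.261 0.16 93
```

```text
t 17.43 tcp [ 0.5577 -0.1352  0.1148] jaw 22.32 xax [ 0.04  -0.021 -0.999] F [ 0.4  0.7 -2.1] w 0.0435 j7 0.76
dist 0.3996 turn -1.234 rows 11
[[-0.0049, 0.0116, -0.0341, -0.1121], [-0.005, 0.0154, -0.0325, -0.1121], [-0.0049, 0.0189, -0.0306, -0.1121], [-0.005, 0.0222, -0.0283, -0.1121], [-0.0049, 0.0253, -0.0257, -0.1121]]
[[-0.005, 0.028, -0.0227, -0.1121], [-0.0049, 0.0303, -0.0194, -0.1121], [-0.005, 0.0323, -0.0159, -0.1121], [-0.0049, 0.0339, -0.0121, -0.1121], [-0.005, 0.035, -0.0083, -0.1121]]
[[-0.0049, 0.0357, -0.0044, -0.1121]]
```

```bash
python3 plan.py 0.605 0.264 0.18 93
```

```text
t 17.43 tcp [ 0.5577 -0.1352  0.1148] jaw 22.32 xax [ 0.04  -0.021 -0.999] F [ 0.4  0.7 -2.1] w 0.0435 j7 0.76
dist 0.4073 turn -1.234 rows 11
[[-0.0065, 0.0179, -0.0317, -0.1121], [-0.0065, 0.0214, -0.0295, -0.1121], [-0.0065, 0.0245, -0.027, -0.1121], [-0.0065, 0.0274, -0.024, -0.1121], [-0.0065, 0.0299, -0.0208, -0.1121]]
[[-0.0065, 0.0321, -0.0174, -0.1121], [-0.0065, 0.0338, -0.0137, -0.1121], [-0.0065, 0.0351, -0.0098, -0.1121], [-0.0065, 0.036, -0.0058, -0.1121], [-0.0065, 0.0364, -0.0017, -0.1121]]
[[-0.0066, 0.0364, 0.0023, -0.1121]]
```

Emit:
arm_command([
  [20, -0.02, 0.018, -0.032, -0.11],
  [20, -0.015, 0.021, -0.03, -0.11],
  [20, -0.01, 0.0245, -0.027, -0.11],
  [20, -0.005, 0.027, -0.024, -0.11],
  [20, -0.005, 0.03, -0.021, -0.11],
])

```text
clock: 17.85
tcp_pos: [0.5789, 0.0364, 0.1754]
tool_rot: [0.004, 1.512, -0.631]
force: [0.2, -0.1, -1.7]
grip_width: 0.0435
```

```bash
python3 plan.py 0.605 0.264 0.18 93
```

```text
t 17.85 tcp [0.5789 0.0364 0.1754] jaw 53.65 xax [ 0.048 -0.035 -0.998] F [ 0.2 -0.1 -1.7] w 0.0435 j7 0.85
dist 0.2292 turn -0.687 rows 7
[[-0.0016, 0.0284, -0.0162, -0.0981], [-0.0016, 0.0298, -0.0134, -0.0981], [-0.0016, 0.031, -0.0104, -0.0981], [-0.0016, 0.0319, -0.0073, -0.0981], [-0.0016, 0.0324, -0.0041, -0.0981]]
[[-0.0017, 0.0327, -0.0009, -0.0981], [-0.0016, 0.0326, 0.0024, -0.0981]]
```

Emit:
arm_command([
  [20, -0.002, 0.028, -0.016, -0.1],
  [20, -0.002, 0.03, -0.013, -0.1],
  [20, -0.002, 0.031, -0.01, -0.1],
  [20, -0.002, 0.032, -0.007, -0.1],
  [20, -0.002, 0.032, -0.004, -0.1],
])

```text
clock: 18.27
tcp_pos: [0.5954, 0.2072, 0.1862]
tool_rot: [-0.476, 1.507, -0.584]
force: [0.3, 0.6, -1.8]
grip_width: 0.0431
```

```bash
python3 plan.py 0.605 0.264 0.18 93
```

```text
t 18.27 tcp [0.5954 0.2072 0.1862] jaw 83.76 xax [ 0.053 -0.035 -0.998] F [ 0.3  0.6 -1.8] w 0.0431 j7 1.01
dist 0.0579 turn -0.161 rows 2
[[0.0024, 0.0288, 0.0016, -0.0806], [0.0023, 0.0286, 0.0038, -0.0806]]
```

Emit:
arm_command([
  [20, 0, 0.026, 0.003, -0.08],
  [20, 0, 0.02, 0.004, -0.06],
  [20, 0, 0, 0, 0],
  [20, 0, 0, 0, 0],
])

```text
clock: 18.6
tcp_pos: [0.6021, 0.2677, 0.1867]
tool_rot: [-0.517, 1.513, -0.46]
force: [0.2, 0.0, -1.9]
grip_width: 0.0444
```

```bash
python3 plan.py 0.605 0.264 0.18 93
python3 - <<'E'
from h import *
p,d,c=grab('side','side20.png'); p,d,c=grab('wrist','w20.png');p,d,c=grab('top','t20.png')
E
```

```text
t 18.6 tcp [0.6021 0.2677 0.1867] jaw 93.2 xax [ 0.052 -0.026 -0.998] F [ 0.2  0.  -1.9] w 0.0444 j7 1.08
dist 0.0082 turn 0.004 rows 1
[[0.0069, -0.0037, 0.0024, 0.0035]]
```

View pics/side20.png

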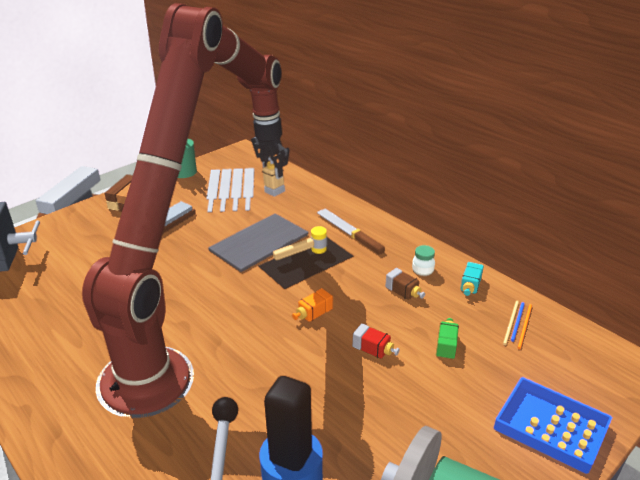

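View pics/w20.png

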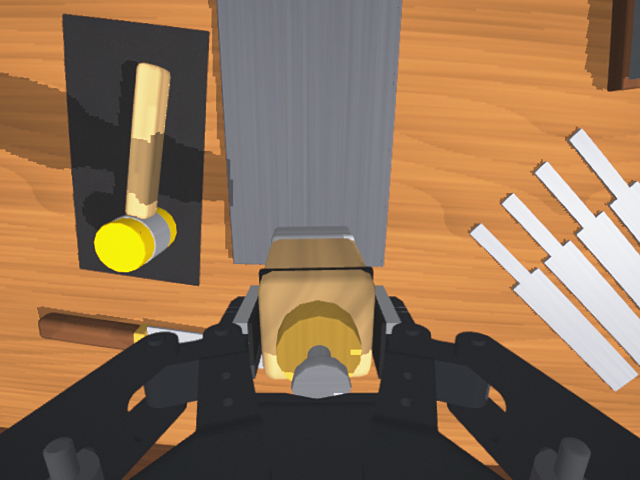

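Run:
```python
from h import *
p,P=cloud('top')
# initial top view unobstructed saved? use wrist & top color+height
for cam in('top','wrist','side'):
    p,P=cloud(cam)
    hs=cv2.cvtColor(p,cv2.COLOR_RGB2HSV)
    m=np.isfinite(P[...,0])&(abs(P[...,2]-.012)<.005)&(hs[...,1]<70)&(hs[...,2]>50)&(P[...,1]>.14)&(P[...,1]<.36)&(P[...,0]>.38)&(P[...,0]<.70)
    n,l,s,ce=cv2.connectedComponentsWithStats(m.astype(np.uint8)); k=1+np.argmax(s[1:,4]); q=P[l==k]
    r=cv2.minAreaRect((q[:,:2]*1000).astype(np.float32)); print(cam,len(q),np.round(r[0],1),np.round(r[1],1),round(r[2],1),q.min(0).round(3),q.max(0).round(3),np.median(q[:,2]).round(4))
```

```text
top 2444 [527.5 229.4] [258.3 103.1] 2.7 [0.401 0.172 0.007] [0.658 0.284 0.017] 0.0124
wrist 41104 [540.1 251.3] [228.5 149.8] 2.7 [0.423 0.172 0.009] [0.657 0.331 0.015] 0.0119
side 2442 [523.5 246.2] [262.7 158.7] 3.0 [0.391 0.166 0.007] [0.658 0.329 0.017] 0.012
```

```bash
python3 plan.py 0.603 0.2535 0.08 92.7
```

```text
t 18.75 tcp [0.6024 0.2657 0.1868] jaw 93.03 xax [ 0.052 -0.027 -0.998] F [ 0.6 -0.7 -2.7] w 0.0437 j7 1.08
dist 0.1075 turn 0.006 rows 3
[[0.0356, -0.003, -0.0018, 0.0019], [0.0357, -0.003, -0.0018, 0.0019], [0.0356, -0.0031, -0.0019, 0.0019]]
```

Emit:
arm_command([
  [20, 0.01, -0.002, -0.001, 0],
  [20, 0.02, -0.002, -0.001, 0],
  [20, 0.025, -0.002, -0.001, 0],
  [20, 0.015, -0.002, -0.001, 0],
  [20, 0.008, -0.001, 0, 0],
])

```text
clock: 19.17
tcp_pos: [0.6064, 0.2449, 0.1086]
tool_rot: [-0.516, 1.504, -0.474]
force: [0.3, -1.4, -2.0]
grip_width: 0.0435
```

```bash
python3 plan.py 0.603 0.2535 0.068 92.7
```

```text
t 19.17 tcp [0.6064 0.2449 0.1086] jaw 92.3 xax [ 0.06  -0.031 -0.998] F [ 0.3 -1.4 -2. ] w 0.0435 j7 1.07
dist 0.0417 turn -0.007 rows 2
[[0.02, 0.005, -0.0027, -0.0035], [0.0201, 0.0051, -0.0027, -0.0035]]
```

Emit:
arm_command([
  [20, 0.015, 0.004, -0.001, 0],
  [20, 0.01, 0.002, -0.001, 0],
  [20, 0.006, 0, 0, 0],
  [20, 0.003, 0, 0, 0],
  [20, 0.001, 0, 0, 0],
])

```text
clock: 19.58
tcp_pos: [0.6064, 0.2417, 0.069]
tool_rot: [-0.627, 1.503, -0.595]
force: [0.5, -0.8, -2.0]
grip_width: 0.0436
```

```bash
python3 plan.py 0.603 0.2535 0.068 92.7
```

```text
t 19.58 tcp [0.6064 0.2417 0.069 ] jaw 91.78 xax [ 0.056 -0.038 -0.998] F [ 0.5 -0.8 -2. ] w 0.0436 j7 1.06
dist 0.0123 turn -0.016 rows 1
[[0.0004, 0.0119, -0.003, -0.016]]
```

Emit:
arm_command([
  [20, 0, 0.01, -0.002, -0.015],
  [20, 0, 0, 0, 0],
  [20, 0.003, 0, 0, 0],
  [20, 0.002, 0, 0, 0],
])

```text
clock: 19.92
tcp_pos: [0.6059, 0.2538, 0.0659]
tool_rot: [-0.57, 1.5, -0.521]
force: [-0.8, 1.1, -2.3]
grip_width: 0.0434
```

```bash
python3 plan.py 0.603 0.2535 0.066 92.7
```

```text
t 19.92 tcp [0.6059 0.2538 0.0659] jaw 92.75 xax [ 0.061 -0.035 -0.998] F [-0.8  1.1 -2.3] w 0.0434 j7 1.05
dist 0.003 turn 0.001 rows 1
[[-0.0003, -0.0002, -0.0029, 0.0008]]
```

Emit:
arm_command([
  [20, 0.003, 0, 0, 0],
  [20, 0.001, 0, 0, 0],
])

```text
clock: 20.08
tcp_pos: [0.6078, 0.2539, 0.0644]
tool_rot: [-0.539, 1.497, -0.49]
force: [-2.5, -0.4, 2.2]
grip_width: 0.0437
```

Emit:
arm_command([
  [20, 0.002, 0, 0, 0],
  [20, 0.001, 0, 0, 0],
])

```text
clock: 20.25
tcp_pos: [0.6085, 0.2537, 0.0642]
tool_rot: [-0.528, 1.496, -0.479]
force: [-1.3, -1.4, 2.2]
grip_width: 0.0434
```

Emit:
arm_command([
  [60, 0, 0, 0, 0],
  [80, 0, 0, 0, 0],
  [100, 0, 0, 0, 0],
  [100, 0, 0, 0, 0],
])

```text
clock: 20.58
tcp_pos: [0.6102, 0.254, 0.065]
tool_rot: [-0.485, 1.493, -0.436]
force: [-0.5, -0.0, 0.7]
grip_width: 0.084
```

```bash
python3 plan.py
python3 - <<'E'
from up import *
grab('wrist','w21.png'); topfit('wrist',.606,.254,z0=.083,z1=.1)
E
```

```text
t 20.58 tcp [0.6102 0.254  0.065 ] jaw 92.72 xax [ 0.071 -0.033 -0.997] F [-0.5 -0.   0.7] w 0.084 j7 1.05
wrist n 9247 block top rect [606.4 254. ] [43.7 98.4] 2.8 z 0.0913
 pin head 7682 [0.5976 0.2524 0.1273] zmax 0.14
```

View pics/w21.png

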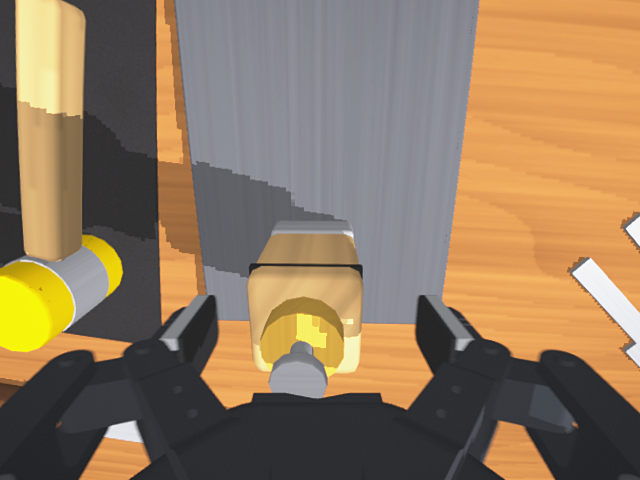

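Emit:
arm_command([
  [100, -0.035, 0, 0, 0],
  [100, -0.04, 0, 0, 0],
  [100, -0.04, 0, 0, 0],
  [100, -0.01, 0, 0, 0],
  [100, 0, 0, 0, 0],
])

```text
clock: 21.05
tcp_pos: [0.6001, 0.2578, 0.1903]
tool_rot: [-0.566, 1.497, -0.517]
force: [0.3, 0.0, -0.2]
grip_width: 0.0853
```

```bash
python3 plan.py
```

```text
t 21.05 tcp [0.6001 0.2578 0.1903] jaw 92.73 xax [ 0.064 -0.036 -0.997] F [ 0.3  0.  -0.2] w 0.0853 j7 1.07
```

Emit:
arm_command([
  [100, 0.01, 0, 0, 0],
  [100, 0.015, 0, 0, 0],
  [100, 0.01, 0, 0, 0],
  [100, 0.005, 0, 0, 0],
  [100, 0.002, 0, 0, 0],
])

```text
clock: 21.47
tcp_pos: [0.6015, 0.2551, 0.1408]
tool_rot: [-0.621, 1.5, -0.572]
force: [0.8, 0.7, -0.3]
grip_width: 0.0854
```

```bash
python3 plan.py
```

```text
t 21.47 tcp [0.6015 0.2551 0.1408] jaw 92.74 xax [ 0.06  -0.038 -0.997] F [ 0.8  0.7 -0.3] w 0.0854 j7 1.07
```

```bash
python3 plan.py 0.666 -0.228 0.18 1.7
```

```text
t 21.47 tcp [0.6015 0.2551 0.1408] jaw 92.74 xax [ 0.06  -0.038 -0.997] F [ 0.8  0.7 -0.3] w 0.0854 j7 1.07
dist 0.489 turn -1.553 rows 14
[[-0.0012, -0.0348, 0.003, -0.1109], [-0.0012, -0.0349, -0.0008, -0.1109], [-0.0012, -0.0346, -0.0047, -0.1109], [-0.0012, -0.0339, -0.0085, -0.1109], [-0.0012, -0.0327, -0.0122, -0.1109]]
[[-0.0012, -0.0312, -0.0157, -0.1109], [-0.0012, -0.0292, -0.0191, -0.1109], [-0.0012, -0.0269, -0.0222, -0.1109], [-0.0012, -0.0243, -0.025, -0.1109], [-0.0012, -0.0214, -0.0276, -0.1109]]
[[-0.0012, -0.0182, -0.0298, -0.1109], [-0.0012, -0.0148, -0.0316, -0.1109], [-0.0011, -0.0112, -0.0331, -0.1109], [-0.0012, -0.0075, -0.034, -0.1109]]
```

```bash
python3 plan.py 0.666 -0.228 0.17 1.7 full
```

```text
t 21.47 tcp [0.6015 0.2551 0.1408] jaw 92.74 xax [ 0.06  -0.038 -0.997] F [ 0.8  0.7 -0.3] w 0.0854 j7 1.07
dist 0.4883 turn 1.589 rows 14
[[-0.0005, -0.0347, 0.003, 0.1135], [-0.0005, -0.0342, 0.0069, 0.1135], [-0.0005, -0.0332, 0.0107, 0.1135], [-0.0005, -0.0318, 0.0144, 0.1135], [-0.0005, -0.0299, 0.0179, 0.1135]]
[[-0.0005, -0.0277, 0.0212, 0.1135], [-0.0005, -0.0251, 0.0242, 0.1135], [-0.0005, -0.0222, 0.0269, 0.1135], [-0.0005, -0.019, 0.0292, 0.1135], [-0.0004, -0.0156, 0.0312, 0.1135]]
[[-0.0005, -0.012, 0.0328, 0.1135], [-0.0004, -0.0082, 0.0339, 0.1135], [-0.0005, -0.0042, 0.0346, 0.1135], [-0.0004, -0.0003, 0.0349, 0.1135]]
```

Emit:
arm_command([
  [100, -0.001, -0.035, 0.003, 0.113],
  [100, -0.001, -0.034, 0.007, 0.113],
  [100, -0.001, -0.033, 0.011, 0.113],
  [100, -0.001, -0.032, 0.014, 0.113],
  [100, -0.001, -0.03, 0.018, 0.113],
])

```text
clock: 21.88
tcp_pos: [0.6186, 0.0914, 0.1433]
tool_rot: [-0.072, 1.517, -0.589]
force: [0.2, 0.4, 0.4]
grip_width: 0.0853
```

Emit:
arm_command([
  [100, -0.001, -0.028, 0.021, 0.113],
  [100, -0.001, -0.025, 0.024, 0.113],
  [100, -0.001, -0.022, 0.027, 0.113],
  [100, -0.001, -0.019, 0.029, 0.113],
  [100, 0, -0.016, 0.031, 0.113],
])

```text
clock: 22.3
tcp_pos: [0.6377, -0.0891, 0.1491]
tool_rot: [0.439, 1.523, -0.671]
force: [0.5, -0.2, 0.4]
grip_width: 0.0852
```

```bash
python3 plan.py 0.666 -0.228 0.17 1.7 full
```

```text
t 22.3 tcp [ 0.6377 -0.0891  0.1491] jaw 26.43 xax [ 0.037 -0.03  -0.999] F [ 0.5 -0.2  0.4] w 0.0852 j7 0.69
dist 0.1433 turn 0.432 rows 4
[[-0.0039, -0.009, 0.0344, 0.1079], [-0.0039, -0.0053, 0.0352, 0.1079], [-0.004, -0.0014, 0.0356, 0.1079], [-0.0039, 0.0024, 0.0355, 0.1079]]
```

Emit:
arm_command([
  [100, -0.004, -0.009, 0.033, 0.108],
  [100, -0.004, -0.005, 0.033, 0.108],
  [100, -0.004, -0.001, 0.032, 0.108],
  [100, -0.004, 0.002, 0.028, 0.1],
  [100, 0, 0, 0, 0],
])

```text
clock: 22.72
tcp_pos: [0.6576, -0.2325, 0.1655]
tool_rot: [0.62, 1.523, -0.952]
force: [-1.0, -0.3, 0.1]
grip_width: 0.0853
```

```bash
python3 plan.py 0.666 -0.228 0.17 1.7 full
python3 - <<'E'
from h import *
grab('wrist','w22.png')
E
```

```text
t 22.72 tcp [ 0.6576 -0.2325  0.1655] jaw -0.05 xax [ 0.028 -0.039 -0.999] F [-1.  -0.3  0.1] w 0.0853 j7 0.49
dist 0.0105 turn -0.031 rows 1
[[-0.0045, 0.0085, -0.0043, -0.0306]]
```

View pics/w22.png

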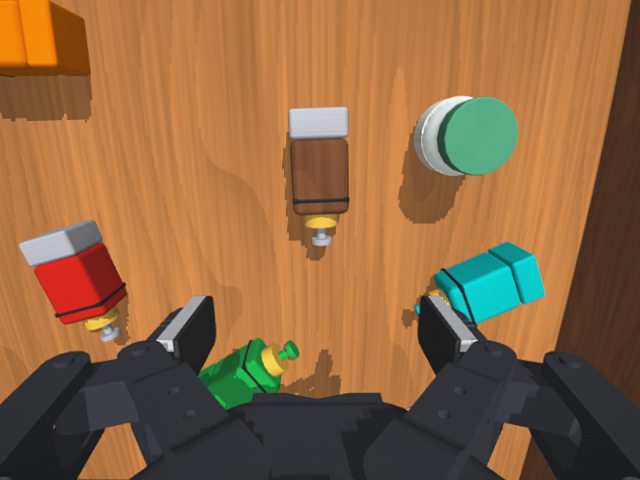

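```bash
cat > lie.py <<'E'
from h import *
def lying(cam,x,y,rad=.08):
    p,P=cloud(cam); d=np.hypot(P[...,0]-x,P[...,1]-y); f=np.isfinite(P[...,0])&(d<rad)
    q=P[f&(P[...,2]>.039)&(P[...,2]<.05)]
    r=cv2.minAreaRect((q[:,:2]*1000).astype(np.float32)); print(cam,'block',np.round(r[0],1),np.round(r[1],1),round(r[2],1),'z',np.median(q[:,2]).round(4))
    q=P[f&(P[...,2]>.015)&(P[...,2]<.06)]
    r=cv2.minAreaRect((q[:,:2]*1000).astype(np.float32)); print(cam,'all',np.round(r[0],1),np.round(r[1],1),round(r[2],1))
E
python3 - <<'E'
from lie import *
lying('wrist',.664,-.19)
E
```

```text
wrist block [ 663.4 -181. ] [44.1 79.8] 1.9 z 0.0436
wrist all [ 663.9 -195.5] [ 44.1 108.9] 1.9
```

```bash
python3 plan.py 0.6651 -0.2335 0.04 1.9
```

```text
t 22.77 tcp [ 0.6573 -0.229   0.1644] jaw 0.21 xax [ 0.026 -0.035 -0.999] F [-0.  -0.4 -0.6] w 0.0856 j7 0.5
dist 0.1248 turn -0.029 rows 4
[[0.0312, 0.0011, 0.0, -0.0074], [0.0312, 0.0011, 0.0001, -0.0074], [0.0311, 0.0012, 0.0, -0.0074], [0.0312, 0.0011, 0.0001, -0.0074]]
```

Emit:
arm_command([
  [100, 0.02, 0.001, 0, -0.01],
  [100, 0.03, 0.001, 0, -0.01],
  [100, 0.03, 0.001, 0, -0.01],
  [100, 0.02, 0.001, 0, 0],
  [100, 0.01, 0, 0, 0],
])

```text
clock: 23.18
tcp_pos: [0.6673, -0.2268, 0.0509]
tool_rot: [0.757, 1.528, -0.77]
force: [-0.7, 0.0, -1.2]
grip_width: 0.0853
```

```bash
python3 plan.py 0.6651 -0.2335 0.004 1.9
```

```text
t 23.18 tcp [ 0.6673 -0.2268  0.0509] jaw 2.55 xax [ 0.031 -0.03  -0.999] F [-0.7  0.  -1.2] w 0.0853 j7 0.55
dist 0.0474 turn 0.011 rows 2
[[0.0235, -0.0019, 0.0026, 0.0056], [0.0234, -0.0019, 0.0026, 0.0056]]
```

Emit:
arm_command([
  [100, 0.018, -0.002, 0.003, 0.006],
  [100, 0.015, -0.002, 0.003, 0.005],
  [100, 0.007, 0, 0, 0],
  [100, 0.003, 0, 0, 0],
])

```text
clock: 23.52
tcp_pos: [0.6636, -0.2258, 0.0013]
tool_rot: [0.802, 1.538, -0.727]
force: [-0.4, 1.3, -0.0]
grip_width: 0.0856
```

```bash
python3 plan.py 0.6651 -0.2335 0.004 1.9
```

```text
t 23.52 tcp [ 0.6636 -0.2258  0.0013] jaw 2.41 xax [ 0.024 -0.022 -0.999] F [-0.4  1.3 -0. ] w 0.0856 j7 0.57
dist 0.0083 turn 0.009 rows 1
[[-0.0025, 0.0012, 0.0078, 0.009]]
```

Emit:
arm_command([
  [100, -0.003, 0.001, 0.008, 0.008],
  [100, 0, 0, 0, 0],
])

```text
clock: 23.68
tcp_pos: [0.6652, -0.2323, 0.0044]
tool_rot: [0.824, 1.54, -0.711]
force: [-0.9, -1.4, -0.8]
grip_width: 0.0856
```

```bash
python3 plan.py 0.6651 -0.2335 0.004 1.9
python3 - <<'E'
from lie import *
grab('wrist','w23.png'); lying('wrist',.664,-.20)
E
```

```text
t 23.68 tcp [ 0.6652 -0.2323  0.0044] jaw 2.08 xax [ 0.023 -0.02  -1.   ] F [-0.9 -1.4 -0.8] w 0.0856 j7 0.57
dist 0.0013 turn 0.003 rows 1
[[0.0004, -0.0002, 0.0012, 0.0031]]
wrist block [ 662.9 -192.8] [113.3 103.1] 2.0 z 0.0437
wrist all [ 669.4 -203.6] [120.5 109.7] 60.0
```

View pics/w23.png

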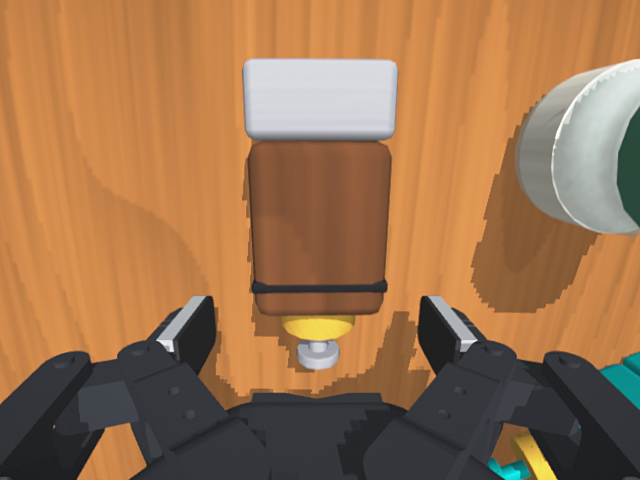

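Emit:
arm_command([
  [30, 0, 0, 0.001, 0],
  [30, 0, 0, 0, 0],
  [30, 0, 0, 0, 0],
  [30, 0, 0, 0, 0],
  [30, 0, 0, 0, 0],
], newtons=20)

```text
clock: 24.15
tcp_pos: [0.668, -0.2321, 0.0088]
tool_rot: [0.95, 1.535, -0.583]
force: [-0.2, 0.6, -0.1]
grip_width: 0.0291
```

Emit:
arm_command([
  [30, 0, 0, 0, 0],
  [30, 0, 0, 0, 0],
  [30, -0.02, 0, 0, 0],
  [30, -0.03, 0, 0, 0],
  [30, -0.03, 0, 0, 0],
])

```text
clock: 24.57
tcp_pos: [0.6589, -0.2277, 0.0803]
tool_rot: [0.615, 1.554, -0.918]
force: [0.7, -0.3, -1.8]
grip_width: 0.0291
```

```bash
python3 plan.py
python3 - <<'E'
from lie import *
grab('wrist','w24.png')
E
```

```text
t 24.57 tcp [ 0.6589 -0.2277  0.0803] jaw 2.18 xax [ 0.01  -0.013 -1.   ] F [ 0.7 -0.3 -1.8] w 0.0291 j7 0.55
```

View pics/w24.png

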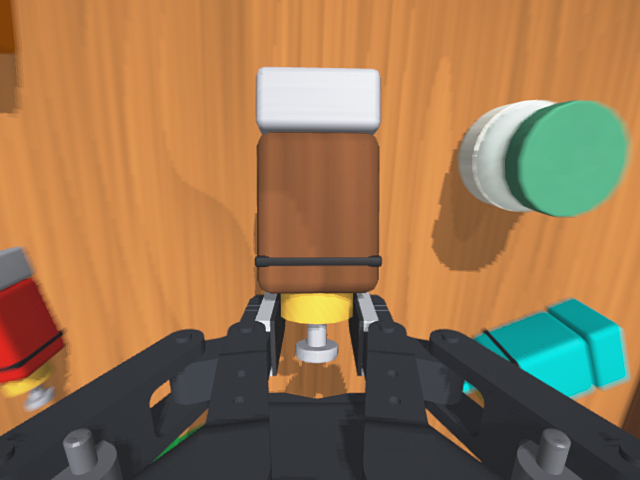

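Emit:
arm_command([
  [34, 0, 0, 0, 0],
  [34, 0, 0, 0, 0],
  [34, 0, 0, 0, 0],
])

```text
clock: 24.87
tcp_pos: [0.6635, -0.2297, 0.0892]
tool_rot: [0.886, 1.54, -0.646]
force: [0.2, 0.3, -2.1]
grip_width: 0.029
```

```bash
python3 plan.py
python3 - <<'E'
from lie import *
p,d,c=grab('side'); a=cv2.resize(p[220:320,330:460],None,fx=3,fy=3)
p,d,c=grab('wrist'); b=cv2.resize(p,(400,300))
cv2.imwrite('pics/c25.png',np.hstack([a,b])[:,:,::-1])
E
```

```text
t 24.87 tcp [ 0.6635 -0.2297  0.0892] jaw 2.21 xax [ 0.025 -0.019 -1.   ] F [ 0.2  0.3 -2.1] w 0.029 j7 0.55
```

View pics/c25.png

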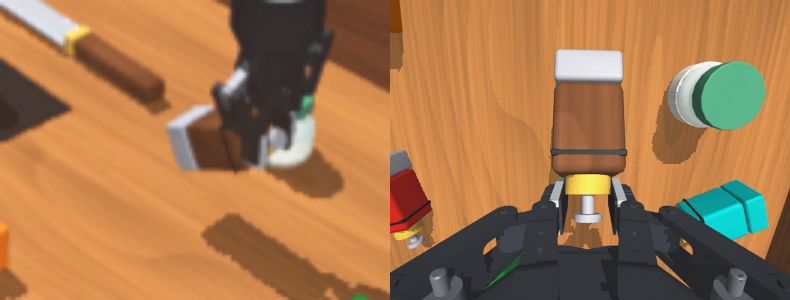

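Still level (butt at (590,65) in the wrist half). I'll loosen in small steps.

Emit:
arm_command([
  [34.4, 0, 0, 0, 0],
  [34.4, 0, 0, 0, 0],
])

```text
clock: 25.13
tcp_pos: [0.6618, -0.2286, 0.0858]
tool_rot: [0.83, 1.546, -0.702]
force: [0.9, 0.1, -2.2]
grip_width: 0.0297
```

```bash
cat > look.py <<'E'
from lie import *
import sys
x0,y0,x1,y1=[int(v) for v in sys.argv[2:6]]
p,d,c=grab('side'); a=cv2.resize(p[y0:y1,x0:x1],(400,int(400*(y1-y0)/(x1-x0))))
p,d,c=grab('wrist'); b=cv2.resize(p,(400,300))
h=max(a.shape[0],300); f=lambda i:np.vstack([i,np.zeros((h-i.shape[0],400,3),np.uint8)])
cv2.imwrite('pics/'+sys.argv[1]+'.png',np.hstack([f(a),f(b)])[:,:,::-1])
E
python3 plan.py; python3 look.py c26 330 220 460 320
```

```text
t 25.13 tcp [ 0.6618 -0.2286  0.0858] jaw 2.21 xax [ 0.019 -0.016 -1.   ] F [ 0.9  0.1 -2.2] w 0.0297 j7 0.55
```

View pics/c26.png

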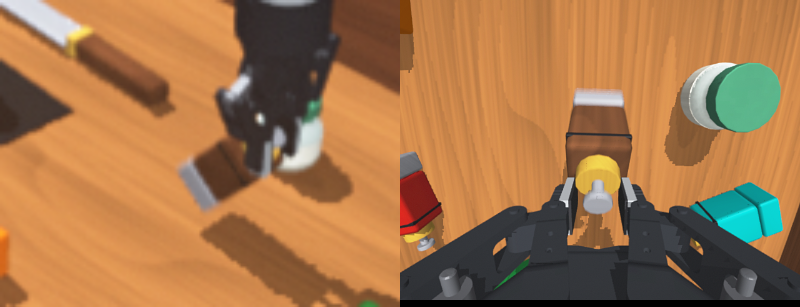

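Emit:
arm_command([
  [30, 0, 0, 0, 0],
  [30, 0, 0, 0, 0],
])

```text
clock: 25.4
tcp_pos: [0.6623, -0.2294, 0.0862]
tool_rot: [0.823, 1.544, -0.71]
force: [-0.1, 0.5, -1.8]
grip_width: 0.0256
```

```bash
python3 plan.py; python3 look.py c27 330 220 460 320
```

```text
t 25.4 tcp [ 0.6623 -0.2294  0.0862] jaw 2.19 xax [ 0.02  -0.017 -1.   ] F [-0.1  0.5 -1.8] w 0.0256 j7 0.55
```

View pics/c27.png

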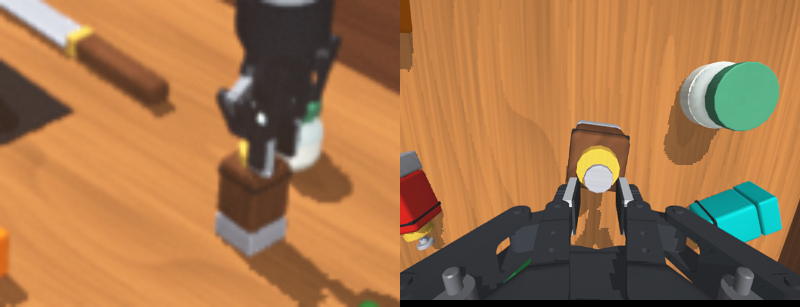

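```bash
python3 - <<'E'
from h import *
p,d,c=grab('wrist','w28.png'); _,P=cloud('wrist')
hs=cv2.cvtColor(p,cv2.COLOR_RGB2HSV)
for px in [(317,285),(317,262),(317,250),(285,215),(345,215),(315,215),(315,197)]: print(px,np.round(P[px[1],px[0]],4))
p,d,c=grab('side'); _,P=cloud('side')
for px in [(405,280),(410,285),(410,295),(412,300)]: print('side',px,np.round(P[px[1],px[0]],4))
E
python3 plan.py
```

```text
(317, 285) [ 0.6613 -0.212   0.1094]
(317, 262) [ 0.6611 -0.2041  0.1061]
(317, 250) [ 0.6614 -0.2039  0.0915]
(285, 215) [ 0.6471 -0.1919  0.0797]
(345, 215) [ 0.6747 -0.1932  0.0686]
(315, 215) [ 0.6604 -0.1924  0.0748]
(315, 197) [ 0.6613 -0.193   0.0153]
side (405, 280) [ 0.6401 -0.2077  0.0605]
side (410, 285) [ 0.637  -0.2274  0.0574]
side (410, 295) [ 0.639  -0.2292  0.0248]
side (412, 300) [ 0.6379 -0.238   0.0142]
t 25.6 tcp [ 0.6623 -0.2291  0.0862] jaw 2.2 xax [ 0.02  -0.017 -1.   ] F [ 0.1 -0.6 -0.4] w 0.0256 j7 0.55
```

View pics/w28.png

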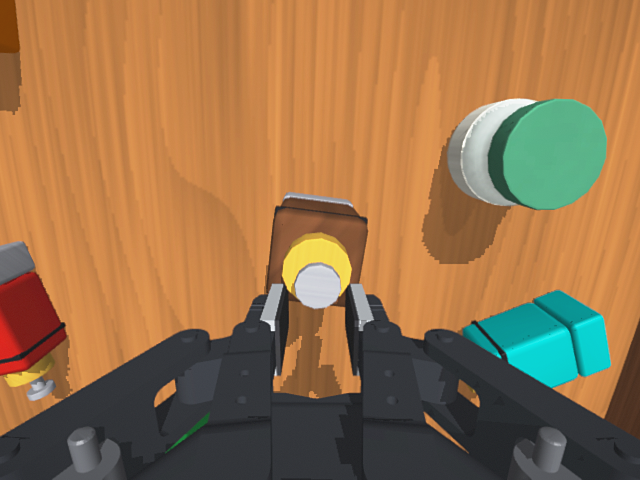

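The brown handle now stands upright: pin head at (318,285), height 0.109, and no load on the tool. I'll open and reposition over it.

Emit:
arm_command([
  [60, 0, 0, 0, 0],
  [100, 0, 0, 0, 0],
  [100, 0, 0, 0, 0],
  [100, -0.03, 0, 0, 0],
  [100, -0.035, 0, 0, 0],
])

```text
clock: 26.02
tcp_pos: [0.6566, -0.2253, 0.1445]
tool_rot: [0.391, 1.56, -1.142]
force: [1.2, -0.8, 0.2]
grip_width: 0.0841
```

Emit:
arm_command([
  [100, -0.03, 0, 0, 0],
  [100, -0.01, 0, 0, 0],
  [100, 0, 0, 0, 0],
])

```text
clock: 26.27
tcp_pos: [0.6596, -0.2261, 0.1937]
tool_rot: [0.817, 1.549, -0.715]
force: [-0.4, 0.7, -0.5]
grip_width: 0.0855
```

```bash
python3 - <<'E'
from up import *
grab('wrist','w29.png'); topfit('wrist',.661,-.213)
E
python3 plan.py 0.661 -0.212 0.13 0
```

```text
wrist n 1860 block top rect [ 661.5 -215.3] [44.  44.1] 84.4 z 0.0791
 pin head 521 [ 0.6613 -0.2149  0.1087] zmax 0.111
t 26.32 tcp [ 0.6595 -0.2261  0.193 ] jaw 2.21 xax [ 0.016 -0.014 -1.   ] F [ 0.9 -0.2  0.7] w 0.0852 j7 0.52
dist 0.0646 turn 0.039 rows 2
[[0.0314, 0.0006, -0.0075, 0.0193], [0.0314, 0.0004, -0.0075, 0.0193]]
```

View pics/w29.png

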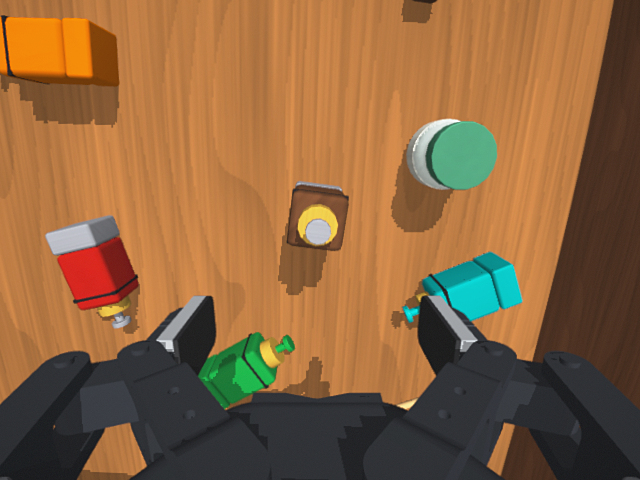

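```bash
python3 plan.py 0.6613 -0.2152 0.055 -5.6
```

```text
t 26.32 tcp [ 0.6595 -0.2261  0.193 ] jaw 2.21 xax [ 0.016 -0.014 -1.   ] F [ 0.9 -0.2  0.7] w 0.0852 j7 0.52
dist 0.1385 turn 0.136 rows 4
[[0.0345, 0.0, -0.0032, 0.0341], [0.0345, -0.0001, -0.0032, 0.0341], [0.0344, -0.0002, -0.0032, 0.0341], [0.0345, -0.0002, -0.0033, 0.0341]]
```

Emit:
arm_command([
  [100, 0.025, 0, -0.004, 0.035],
  [100, 0.03, 0, -0.003, 0.035],
  [100, 0.03, 0, -0.003, 0.035],
  [100, 0.025, 0, -0.002, 0.032],
  [100, 0.01, 0, 0, 0],
])

```text
clock: 26.73
tcp_pos: [0.6614, -0.2157, 0.0667]
tool_rot: [1.011, 1.548, -0.665]
force: [-0.8, 1.2, 0.1]
grip_width: 0.0856
```

```bash
python3 plan.py 0.6613 -0.2152 0.05 -5.6
```

```text
t 26.73 tcp [ 0.6614 -0.2157  0.0667] jaw -6.06 xax [ 0.018 -0.014 -1.   ] F [-0.8  1.2  0.1] w 0.0856 j7 0.43
dist 0.0167 turn -0.008 rows 1
[[0.0167, -0.0005, -0.0007, -0.008]]
```

Well aligned with a small tilt. Going down and gripping.

Emit:
arm_command([
  [100, 0.01, 0, 0, -0.008],
  [100, 0.004, 0, 0, 0],
  [30, 0, 0, 0, 0],
  [30, 0, 0, 0, 0],
  [30, 0, 0, 0, 0],
], newtons=40)

```text
clock: 27.15
tcp_pos: [0.6585, -0.2154, 0.0463]
tool_rot: [0.731, 1.556, -0.935]
force: [0.8, 0.5, 0.3]
grip_width: 0.0514
```

Emit:
arm_command([
  [30, 0, 0, 0, 0],
  [30, 0, 0, 0, 0],
  [30, 0, 0, 0, 0],
  [30, -0.01, 0, 0, 0],
  [30, -0.02, 0, 0, 0],
])

```text
clock: 27.57
tcp_pos: [0.6564, -0.2147, 0.0763]
tool_rot: [0.54, 1.56, -1.126]
force: [0.5, -0.1, -2.1]
grip_width: 0.0433
```

```bash
python3 plan.py 0.528 0.250 0.19 92.7 full
```

```text
t 27.57 tcp [ 0.6564 -0.2147  0.0763] jaw -5.47 xax [ 0.005 -0.01  -1.   ] F [ 0.5 -0.1 -2.1] w 0.0433 j7 0.43
dist 0.4953 turn -1.713 rows 15
[[-0.0079, -0.0114, -0.0299, -0.1142], [-0.0079, -0.0079, -0.0311, -0.1142], [-0.0079, -0.0044, -0.0318, -0.1142], [-0.0079, -0.0007, -0.032, -0.1142], [-0.0079, 0.0029, -0.0319, -0.1142]]
[[-0.0079, 0.0066, -0.0314, -0.1142], [-0.0079, 0.0101, -0.0304, -0.1142], [-0.008, 0.0135, -0.0291, -0.1142], [-0.0079, 0.0167, -0.0273, -0.1142], [-0.008, 0.0197, -0.0253, -0.1142]]
[[-0.0079, 0.0225, -0.0228, -0.1142], [-0.008, 0.025, -0.0201, -0.1142], [-0.0079, 0.0271, -0.0172, -0.1142], [-0.008, 0.0289, -0.014, -0.1142], [-0.0079, 0.0302, -0.0106, -0.1142]]
```

Emit:
arm_command([
  [30, -0.025, 0, 0, 0],
  [30, -0.03, 0, 0, 0],
  [30, -0.025, -0.01, -0.03, -0.11],
  [30, -0.015, -0.008, -0.031, -0.114],
  [30, -0.01, -0.005, -0.032, -0.114],
])

```text
clock: 27.98
tcp_pos: [0.63, -0.1318, 0.189]
tool_rot: [0.097, 1.546, -1.235]
force: [0.9, 0.2, -2.5]
grip_width: 0.0431
```

```bash
python3 plan.py 0.528 0.250 0.19 92.7 full
```

```text
t 27.98 tcp [ 0.63   -0.1318  0.189 ] jaw 13.65 xax [ 0.008 -0.023 -1.   ] F [ 0.9  0.2 -2.5] w 0.0431 j7 0.56
dist 0.3951 turn -1.38 rows 12
[[-0.0009, -0.0007, -0.0329, -0.115], [-0.0009, 0.003, -0.0328, -0.115], [-0.0009, 0.0068, -0.0322, -0.115], [-0.0009, 0.0104, -0.0312, -0.115], [-0.0009, 0.0139, -0.0298, -0.115]]
[[-0.0009, 0.0173, -0.028, -0.115], [-0.0009, 0.0204, -0.0259, -0.115], [-0.0009, 0.0232, -0.0234, -0.115], [-0.0009, 0.0257, -0.0205, -0.115], [-0.0009, 0.0279, -0.0174, -0.115]]
[[-0.0008, 0.0298, -0.0141, -0.115], [-0.0009, 0.0311, -0.0107, -0.115]]
```

Emit:
arm_command([
  [30, -0.001, -0.001, -0.033, -0.115],
  [30, -0.001, 0.003, -0.033, -0.115],
  [30, -0.001, 0.007, -0.032, -0.115],
  [30, -0.001, 0.01, -0.031, -0.115],
  [30, -0.001, 0.014, -0.03, -0.115],
])

```text
clock: 28.4
tcp_pos: [0.585, 0.0303, 0.2004]
tool_rot: [-0.105, 1.535, -0.838]
force: [0.8, 0.1, -2.7]
grip_width: 0.0436
```

Emit:
arm_command([
  [30, -0.001, 0.017, -0.028, -0.115],
  [30, -0.001, 0.02, -0.026, -0.115],
  [30, -0.001, 0.023, -0.023, -0.115],
  [30, -0.001, 0.025, -0.02, -0.115],
  [30, -0.001, 0.025, -0.016, -0.11],
])

```text
clock: 28.82
tcp_pos: [0.5341, 0.1892, 0.2062]
tool_rot: [-0.579, 1.529, -0.715]
force: [1.2, 0.0, -2.0]
grip_width: 0.0438
```

```bash
python3 plan.py 0.528 0.250 0.19 92.7 full
```

```text
t 28.82 tcp [0.5341 0.1892 0.2062] jaw 82.19 xax [ 0.031 -0.027 -0.999] F [ 1.2  0.  -2. ] w 0.0438 j7 0.99
dist 0.0632 turn -0.183 rows 2
[[0.0072, 0.0299, -0.0074, -0.0917], [0.0071, 0.0304, -0.0046, -0.0917]]
```

Emit:
arm_command([
  [30, 0.005, 0.027, -0.007, -0.09],
  [30, 0.005, 0.023, -0.004, -0.085],
  [30, 0.02, 0, 0, 0],
  [30, 0.025, 0, 0, 0],
  [30, 0.025, 0, 0, 0],
])

```text
clock: 29.23
tcp_pos: [0.5303, 0.2553, 0.1348]
tool_rot: [-0.261, 1.519, -0.194]
force: [0.1, 0.8, -2.3]
grip_width: 0.0433
```

```bash
python3 plan.py 0.528 0.250 0.075 92.7
```

```text
t 29.23 tcp [0.5303 0.2553 0.1348] jaw 93.85 xax [ 0.05  -0.01  -0.999] F [ 0.1  0.8 -2.3] w 0.0433 j7 1.04
dist 0.0601 turn 0.02 rows 2
[[0.0298, -0.0022, -0.0028, 0.01], [0.0299, -0.0022, -0.0028, 0.01]]
```

Emit:
arm_command([
  [30, 0.02, -0.002, -0.002, 0.01],
  [30, 0.015, -0.002, -0.002, 0.01],
  [30, 0.01, -0.001, -0.001, 0],
  [30, 0.005, 0, 0, 0],
  [30, 0.002, 0, 0, 0],
])

```text
clock: 29.65
tcp_pos: [0.5271, 0.2474, 0.0798]
tool_rot: [-0.343, 1.52, -0.296]
force: [-0.1, 0.4, -1.6]
grip_width: 0.0435
```

```bash
python3 plan.py 0.528 0.250 0.062 92.7; python3 look.py c30 200 150 360 290
```

```text
t 29.65 tcp [0.5271 0.2474 0.0798] jaw 92.64 xax [ 0.048 -0.015 -0.999] F [-0.1  0.4 -1.6] w 0.0435 j7 1.01
dist 0.018 turn -0.001 rows 1
[[0.0178, 0.0029, 0.0002, -0.001]]
```

View pics/c30.png

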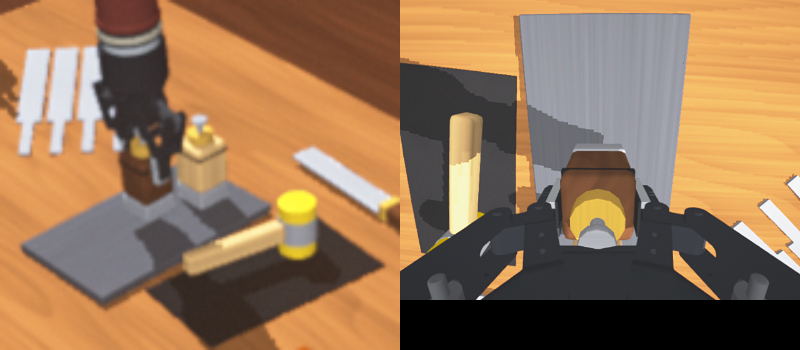

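Pale handle stands on the plate at side crop (200,170), with the brown one just above its slot. Lowering.

Emit:
arm_command([
  [30, 0.008, 0.001, 0, 0],
  [30, 0.005, 0, 0, 0],
  [30, 0.003, 0, 0, 0],
  [30, 0.002, 0, 0, 0],
])

```text
clock: 30.08
tcp_pos: [0.5313, 0.2501, 0.0646]
tool_rot: [-0.221, 1.513, -0.174]
force: [-0.6, 0.0, -1.6]
grip_width: 0.0433
```

```bash
python3 plan.py
```

```text
t 30.08 tcp [0.5313 0.2501 0.0646] jaw 92.63 xax [ 0.057 -0.01  -0.998] F [-0.6  0.  -1.6] w 0.0433 j7 1.0
```

Emit:
arm_command([
  [30, 0.003, 0, 0, 0],
  [30, 0.002, 0, 0, 0],
  [30, 0.002, 0, 0, 0],
])

```text
clock: 30.33
tcp_pos: [0.533, 0.2505, 0.0592]
tool_rot: [-0.199, 1.511, -0.153]
force: [-2.6, -1.6, 17.8]
grip_width: 0.0435
```

Emit:
arm_command([
  [30, 0.002, 0, 0, 0],
  [30, 0.002, 0, 0, 0],
])

```text
clock: 30.5
tcp_pos: [0.5332, 0.2505, 0.0592]
tool_rot: [-0.206, 1.511, -0.16]
force: [-4.5, -1.6, 11.3]
grip_width: 0.0439
```

Emit:
arm_command([
  [60, 0, 0, 0, 0],
  [80, 0, 0, 0, 0],
  [100, 0, 0, 0, 0],
  [100, -0.005, 0, 0, 0],
  [100, -0.03, 0, 0, 0],
])

```text
clock: 30.92
tcp_pos: [0.5294, 0.2498, 0.0918]
tool_rot: [-0.276, 1.515, -0.23]
force: [0.2, -0.5, 0.1]
grip_width: 0.0853
```

Emit:
arm_command([
  [100, -0.035, 0, 0, 0],
  [100, -0.035, 0, 0, 0],
  [100, -0.025, 0, 0, 0],
  [100, 0, 0, 0, 0],
])

```text
clock: 31.25
tcp_pos: [0.5258, 0.2522, 0.1948]
tool_rot: [-0.208, 1.511, -0.162]
force: [0.4, 0.3, 0.1]
grip_width: 0.0857
```

```bash
python3 plan.py; python3 look.py c31 200 150 360 290;python3 - <<'E'
from up import *
grab('top','t31.png')
topfit('wrist',.532,.251,rad=.035,z0=.083,z1=.1)
topfit('wrist',.606,.254,rad=.035,z0=.083,z1=.1)
from lie import *
lying('top',.4535,-.286)
E
```

```text
t 31.25 tcp [0.5258 0.2522 0.1948] jaw 92.61 xax [ 0.059 -0.01  -0.998] F [0.4 0.3 0.1] w 0.0857 j7 1.03
wrist n 1113 block top rect [517.7 238.3] [39.8 43.8] 3.3 z 0.0914
 pin head 577 [0.5143 0.2386 0.1207] zmax 0.1226
wrist n 1624 block top rect [606.6 248.6] [43.6 44. ] 3.8 z 0.0912
 pin head 451 [0.6063 0.2488 0.1205] zmax 0.1225
top block [ 451.1 -277.1] [43.7 91.6] 15.5 z 0.0437
top all [ 453.5 -286. ] [ 43.9 110. ] 15.1
```

View pics/c31.png

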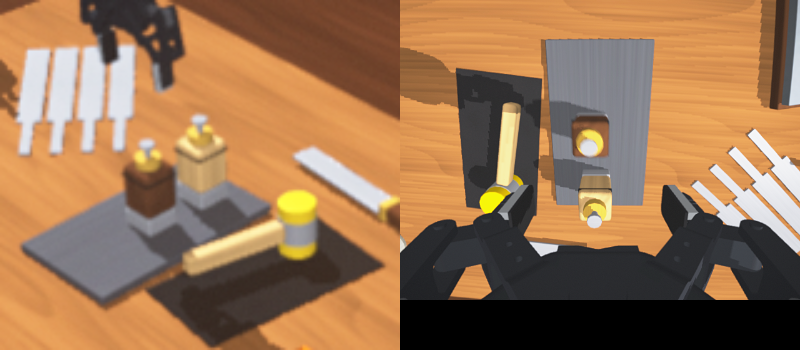

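```bash
python3 plan.py 0.461 -0.314 0.18 15.1 full
```

```text
t 31.4 tcp [0.5228 0.2502 0.1889] jaw 92.61 xax [ 0.049 -0.015 -0.999] F [ 0.2  0.2 -0.5] w 0.0853 j7 1.03
dist 0.5676 turn 1.353 rows 15
[[0.001, -0.0374, -0.0059, 0.0902], [0.001, -0.0377, -0.0025, 0.0902], [0.001, -0.0378, 0.0009, 0.0902], [0.001, -0.0376, 0.0043, 0.0902], [0.0009, -0.037, 0.0077, 0.0902]]
[[0.001, -0.0362, 0.011, 0.0902], [0.0009, -0.0351, 0.0142, 0.0902], [0.001, -0.0336, 0.0173, 0.0902], [0.0009, -0.0319, 0.0203, 0.0902], [0.001, -0.03, 0.0231, 0.0902]]
[[0.0009, -0.0278, 0.0257, 0.0902], [0.001, -0.0254, 0.0281, 0.0902], [0.0009, -0.0227, 0.0302, 0.0902], [0.001, -0.0199, 0.0322, 0.0902], [0.0009, -0.017, 0.0338, 0.0902]]
```

Emit:
arm_command([
  [100, 0, -0.037, -0.006, 0.09],
  [100, 0, -0.037, -0.002, 0.09],
  [100, 0, -0.037, 0.001, 0.09],
  [100, 0, -0.037, 0.004, 0.09],
  [100, 0, -0.037, 0.008, 0.09],
])

```text
clock: 31.82
tcp_pos: [0.4972, 0.0702, 0.1811]
tool_rot: [0.144, 1.534, -0.257]
force: [-0.3, -0.5, 0.4]
grip_width: 0.0853
```

Emit:
arm_command([
  [100, 0, -0.036, 0.011, 0.09],
  [100, 0, -0.035, 0.014, 0.09],
  [100, 0, -0.033, 0.017, 0.09],
  [100, 0, -0.032, 0.02, 0.09],
  [100, 0, -0.03, 0.023, 0.09],
])

```text
clock: 32.23
tcp_pos: [0.4667, -0.125, 0.174]
tool_rot: [0.34, 1.552, -0.534]
force: [0.2, -0.9, -0.0]
grip_width: 0.0852
```

```bash
python3 plan.py 0.461 -0.314 0.18 15.1 full
```

```text
t 32.23 tcp [ 0.4667 -0.125   0.174 ] jaw 39.94 xax [ 0.016 -0.01  -1.   ] F [ 0.2 -0.9 -0. ] w 0.0852 j7 1.01
dist 0.1892 turn 0.434 rows 5
[[-0.0009, -0.0251, 0.0283, 0.0867], [-0.0008, -0.0226, 0.0303, 0.0867], [-0.0009, -0.0199, 0.0322, 0.0867], [-0.0008, -0.017, 0.0338, 0.0867], [-0.0009, -0.014, 0.0351, 0.0867]]
```

Emit:
arm_command([
  [100, -0.001, -0.025, 0.028, 0.087],
  [100, -0.001, -0.023, 0.03, 0.087],
  [100, -0.001, -0.02, 0.032, 0.087],
  [100, -0.001, -0.017, 0.032, 0.087],
  [100, -0.001, -0.012, 0.028, 0.08],
])

```text
clock: 32.65
tcp_pos: [0.4477, -0.313, 0.1715]
tool_rot: [-0.973, 1.565, -2.301]
force: [0.7, 0.1, 0.3]
grip_width: 0.0855
```

Emit:
arm_command([
  [100, 0, 0, 0, 0],
])

```text
clock: 32.73
tcp_pos: [0.4443, -0.3212, 0.1702]
tool_rot: [-0.834, 1.559, -2.175]
force: [-1.0, -0.5, 0.2]
grip_width: 0.0856
```

```bash
python3 - <<'E'
from lie import *
grab('wrist','w32.png'); lying('wrist',.455,-.28)
E
python3 plan.py 0.463 -0.323 0.05 15.1
```

```text
wrist block [ 448.3 -274.7] [44.3 79.5] 14.9 z 0.0436
wrist all [ 452.  -288.7] [ 44.3 108.5] 14.9
t 32.78 tcp [ 0.4445 -0.3175  0.1694] jaw 13.41 xax [-0.008 -0.006 -1.   ] F [-0.8 -0.1 -0.4] w 0.0856 j7 1.0
dist 0.121 turn -0.029 rows 4
[[0.0298, 0.0045, 0.0023, -0.0074], [0.0298, 0.0044, 0.0023, -0.0074], [0.0299, 0.0044, 0.0024, -0.0074], [0.0298, 0.0044, 0.0024, -0.0074]]
```

View pics/w32.png

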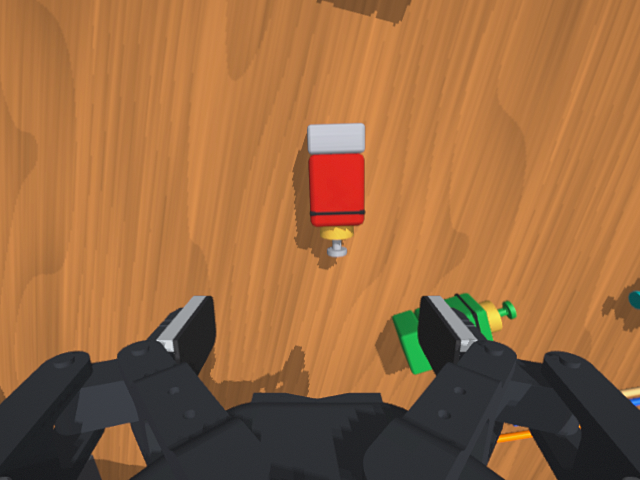

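```bash
python3 plan.py 0.4618 -0.3254 0.035 14.9
```

```text
t 32.78 tcp [ 0.4445 -0.3175  0.1694] jaw 13.41 xax [-0.008 -0.006 -1.   ] F [-0.8 -0.1 -0.4] w 0.0856 j7 1.0
dist 0.1358 turn -0.026 rows 4
[[0.0336, 0.0041, 0.0028, -0.0065], [0.0336, 0.004, 0.0028, -0.0065], [0.0336, 0.004, 0.0029, -0.0065], [0.0335, 0.0041, 0.0028, -0.0065]]
```

Emit:
arm_command([
  [100, 0.025, 0.004, 0.003, -0.007],
  [100, 0.03, 0.004, 0.003, -0.007],
  [100, 0.03, 0.004, 0.003, -0.006],
  [100, 0.025, 0.004, 0.003, -0.006],
  [100, 0.01, 0, 0, 0],
])

```text
clock: 33.2
tcp_pos: [0.4629, -0.32, 0.042]
tool_rot: [-1.878, 1.56, 3.103]
force: [-0.5, 0.9, -0.5]
grip_width: 0.0852
```

```bash
python3 plan.py 0.4618 -0.3254 0.004 14.9
```

```text
t 33.2 tcp [ 0.4629 -0.32    0.042 ] jaw 15.39 xax [-0.011  0.    -1.   ] F [-0.5  0.9 -0.5] w 0.0852 j7 1.07
dist 0.0384 turn 0.008 rows 2
[[0.019, -0.001, 0.0025, 0.0042], [0.019, -0.0011, 0.0025, 0.0042]]
```

Emit:
arm_command([
  [100, 0.018, -0.001, 0.003, 0.004],
  [100, 0.01, -0.001, 0.003, 0.004],
  [100, 0.004, 0, 0, 0],
  [100, 0, 0, 0, 0],
])

```text
clock: 33.53
tcp_pos: [0.4599, -0.3186, 0.0037]
tool_rot: [-2.327, 1.547, 2.653]
force: [-0.2, -0.5, -0.3]
grip_width: 0.0854
```

```bash
python3 plan.py 0.4618 -0.3254 0.004 14.9;python3 - <<'E'
from lie import *
grab('wrist','w33.png')
E
```

```text
t 33.53 tcp [ 0.4599 -0.3186  0.0037] jaw 15.32 xax [-0.021  0.011 -1.   ] F [-0.2 -0.5 -0.3] w 0.0854 j7 1.09
dist 0.0071 turn 0.007 rows 1
[[-0.0005, 0.0001, 0.0071, 0.0073]]
```

View pics/w33.png

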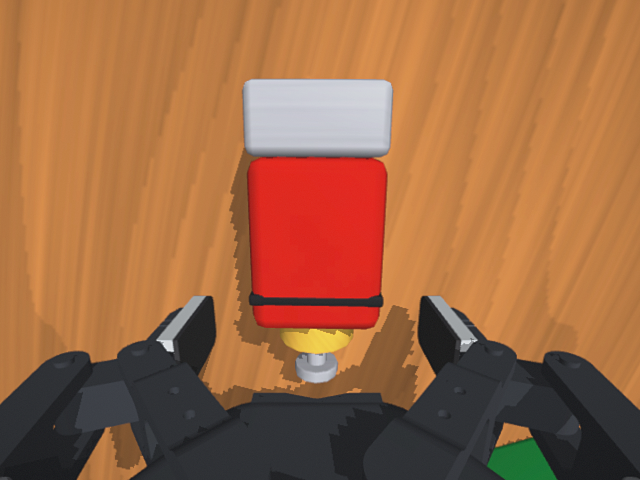

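Emit:
arm_command([
  [100, -0.001, 0, 0.0075, 0.006],
  [100, 0, 0, 0, 0],
])

```text
clock: 33.75
tcp_pos: [0.4633, -0.3269, 0.0071]
tool_rot: [-2.296, 1.551, 2.678]
force: [0.0, -0.9, 0.0]
grip_width: 0.0855
```

```bash
python3 plan.py 0.4618 -0.3254 0.004 14.9
```

```text
t 33.75 tcp [ 0.4633 -0.3269  0.0071] jaw 14.99 xax [-0.017  0.009 -1.   ] F [ 0.  -0.9  0. ] w 0.0855 j7 1.09
dist 0.0038 turn 0.002 rows 1
[[0.0032, -0.0011, -0.0018, 0.0016]]
```

Emit:
arm_command([
  [30, 0.003, -0.001, -0.001, 0],
  [30, 0, 0, 0, 0],
  [30, 0, 0, 0, 0],
  [30, 0, 0, 0, 0],
  [30, 0, 0, 0, 0],
], newtons=20)

```text
clock: 34.17
tcp_pos: [0.4637, -0.328, 0.0075]
tool_rot: [-2.218, 1.558, 2.755]
force: [-0.3, -0.4, -0.7]
grip_width: 0.0285
```

Emit:
arm_command([
  [30, 0, 0, 0, 0],
  [30, 0, 0, 0, 0],
  [30, -0.02, 0, 0, 0],
  [30, -0.025, 0, 0, 0],
  [30, -0.025, 0, 0, 0],
])

```text
clock: 34.58
tcp_pos: [0.4602, -0.324, 0.0727]
tool_rot: [-2.374, 1.541, 2.6]
force: [-0.6, -0.0, -4.0]
grip_width: 0.0287
```

Emit:
arm_command([
  [30, 0, 0, 0, 0],
  [30, 0, 0, 0, 0],
])

```text
clock: 34.75
tcp_pos: [0.4625, -0.3261, 0.0764]
tool_rot: [-2.315, 1.55, 2.659]
force: [0.9, 0.3, -3.1]
grip_width: 0.0287
```

```bash
python3 plan.py; python3 look.py c34 310 280 440 380
```

```text
t 34.75 tcp [ 0.4625 -0.3261  0.0764] jaw 14.98 xax [-0.018  0.01  -1.   ] F [ 0.9  0.3 -3.1] w 0.0287 j7 1.06
```

View pics/c34.png

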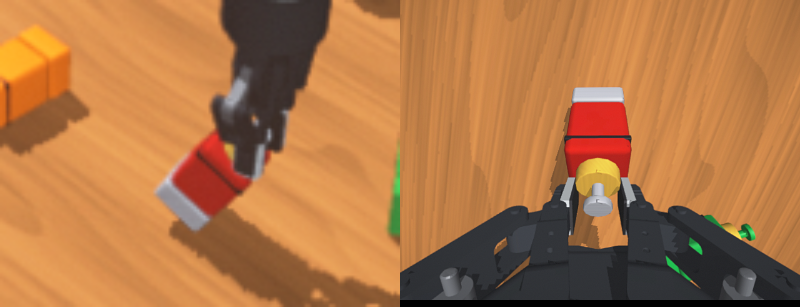

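Emit:
arm_command([
  [34.4, -0.004, 0, 0, 0],
  [34.4, 0, 0, 0, 0],
  [34.4, 0, 0, 0, 0],
])

```text
clock: 35.1
tcp_pos: [0.4615, -0.3259, 0.0781]
tool_rot: [-2.315, 1.546, 2.658]
force: [-0.6, -1.3, 2.0]
grip_width: 0.0293
```

```bash
python3 plan.py; python3 look.py c35 310 280 440 380
```

```text
t 35.1 tcp [ 0.4615 -0.3259  0.0781] jaw 14.96 xax [-0.022  0.012 -1.   ] F [-0.6 -1.3  2. ] w 0.0293 j7 1.06
```

View pics/c35.png

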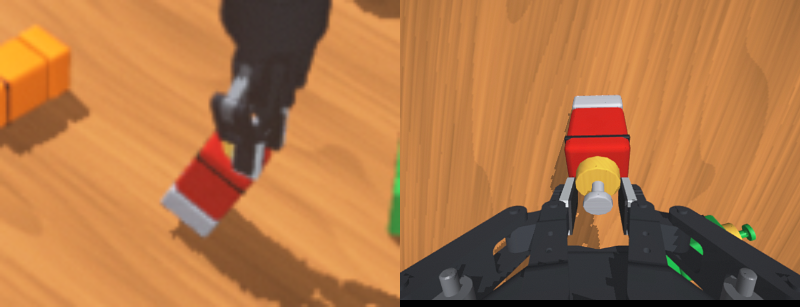

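Emit:
arm_command([
  [34.4, -0.01, 0, 0, 0],
  [34.4, -0.005, 0, 0, 0],
  [34.4, 0, 0, 0, 0],
])

```text
clock: 35.45
tcp_pos: [0.46, -0.3239, 0.0921]
tool_rot: [-2.372, 1.539, 2.602]
force: [-0.2, -1.3, -0.3]
grip_width: 0.0292
```

```bash
python3 plan.py; python3 look.py c36 310 280 440 380
```

```text
t 35.45 tcp [ 0.46   -0.3239  0.0921] jaw 14.99 xax [-0.027  0.016 -0.999] F [-0.2 -1.3 -0.3] w 0.0292 j7 1.05
```

View pics/c36.png

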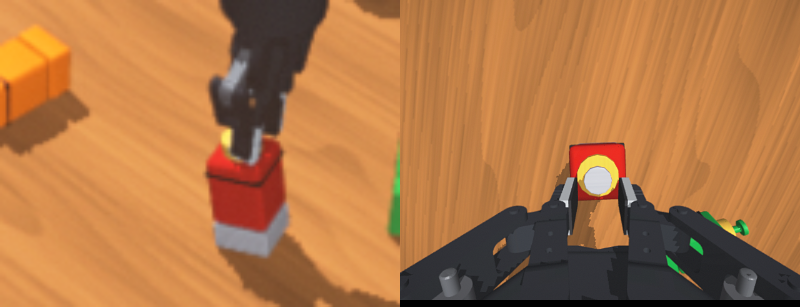

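Red handle is upright: pin head at (598,180) in the wrist half, no load on the tool. Opening and rising.

Emit:
arm_command([
  [60, 0, 0, 0, 0],
  [100, 0, 0, 0, 0],
  [100, 0, 0, 0, 0],
  [100, -0.03, 0, 0, 0],
  [100, -0.035, 0, 0, 0],
])

```text
clock: 35.97
tcp_pos: [0.4579, -0.3211, 0.1514]
tool_rot: [-2.408, 1.521, 2.565]
force: [0.5, -0.3, 0.3]
grip_width: 0.0852
```

Emit:
arm_command([
  [100, -0.03, 0, 0, 0],
  [100, -0.01, 0, 0, 0],
  [100, 0, 0, 0, 0],
])

```text
clock: 36.22
tcp_pos: [0.4622, -0.3238, 0.1987]
tool_rot: [-2.419, 1.531, 2.555]
force: [-0.3, -0.5, -0.5]
grip_width: 0.0854
```

```bash
python3 - <<'E'
from up import *
grab('wrist','w37.png'); topfit('wrist',.457,-.31)
E
python3 plan.py
```

```text
wrist n 1691 block top rect [ 458.5 -330.2] [43.5 42.9] 15.7 z 0.0792
 pin head 478 [ 0.4589 -0.3303  0.1087] zmax 0.1108
t 36.27 tcp [ 0.4621 -0.3237  0.1979] jaw 15.0 xax [-0.034  0.022 -0.999] F [-0.1  0.2 -0.3] w 0.0858 j7 1.01
```

View pics/w37.png

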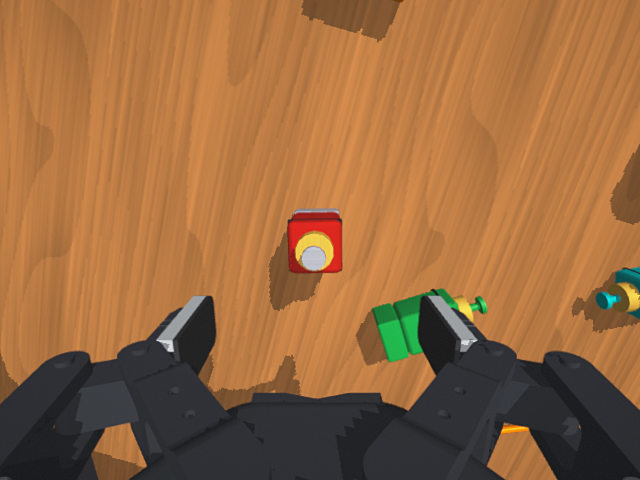

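```bash
python3 plan.py 0.4587 -0.3302 0.055 15.7
```

```text
t 36.27 tcp [ 0.4621 -0.3237  0.1979] jaw 15.0 xax [-0.034  0.022 -0.999] F [-0.1  0.2 -0.3] w 0.0858 j7 1.01
dist 0.1431 turn -0.012 rows 4
[[0.0357, -0.0003, 0.0024, -0.003], [0.0357, -0.0003, 0.0025, -0.003], [0.0357, -0.0003, 0.0024, -0.003], [0.0357, -0.0003, 0.0025, -0.003]]
```

Emit:
arm_command([
  [100, 0.03, 0, 0.002, -0.003],
  [100, 0.03, 0, 0.003, -0.003],
  [100, 0.03, 0, 0.002, -0.003],
  [100, 0.025, 0, 0.002, -0.003],
  [100, 0.01, 0, 0, 0],
])

```text
clock: 36.68
tcp_pos: [0.4616, -0.3294, 0.0675]
tool_rot: [-2.47, 1.535, 2.518]
force: [-0.6, 0.6, -0.5]
grip_width: 0.0856
```

```bash
python3 plan.py 0.4587 -0.3302 0.05 15.7
```

```text
t 36.68 tcp [ 0.4616 -0.3294  0.0675] jaw 15.78 xax [-0.029  0.021 -0.999] F [-0.6  0.6 -0.5] w 0.0856 j7 1.08
dist 0.0178 turn 0.001 rows 1
[[0.0176, -0.0026, 0.0004, 0.0015]]
```

Emit:
arm_command([
  [100, 0.01, -0.002, 0, 0],
  [100, 0.004, 0, 0, 0],
  [30, 0, 0, 0, 0],
  [30, 0, 0, 0, 0],
  [30, 0, 0, 0, 0],
], newtons=40)

```text
clock: 37.1
tcp_pos: [0.4536, -0.3249, 0.0439]
tool_rot: [-2.473, 1.516, 2.514]
force: [0.4, -0.3, 0.1]
grip_width: 0.052
```

Emit:
arm_command([
  [30, 0, 0, 0, 0],
  [30, 0, 0, 0, 0],
  [30, 0, 0, 0, 0],
])

```text
clock: 37.35
tcp_pos: [0.4553, -0.325, 0.0455]
tool_rot: [-2.493, 1.52, 2.495]
force: [0.4, 0.0, -2.7]
grip_width: 0.0438
```

```bash
python3 plan.py 0.4587 -0.3302 0.05 15.7; python3 look.py c38 310 280 440 380
```

```text
t 37.35 tcp [ 0.4553 -0.325   0.0455] jaw 15.84 xax [-0.04   0.031 -0.999] F [ 0.4  0.  -2.7] w 0.0438 j7 1.09
dist 0.0077 turn 0.002 rows 1
[[-0.0048, 0.0017, 0.0058, 0.0024]]
```

View pics/c38.png

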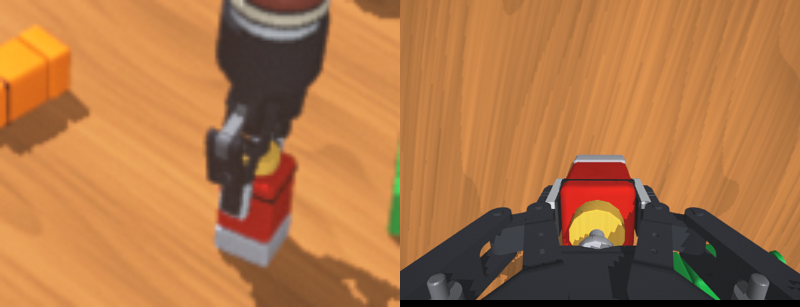

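```bash
python3 plan.py 0.50 -0.04 0.19 54 full
```

```text
t 37.45 tcp [ 0.455  -0.325   0.0453] jaw 15.83 xax [-0.041  0.031 -0.999] F [ 0.6  0.5 -2.8] w 0.0439 j7 1.09
dist 0.3227 turn -0.666 rows 9
[[-0.0153, 0.0129, -0.0297, -0.074], [-0.0153, 0.0151, -0.0287, -0.074], [-0.0153, 0.0172, -0.0275, -0.074], [-0.0153, 0.0192, -0.0262, -0.074], [-0.0153, 0.0211, -0.0247, -0.074]]
[[-0.0153, 0.0228, -0.0231, -0.074], [-0.0152, 0.0245, -0.0213, -0.074], [-0.0153, 0.0259, -0.0194, -0.074], [-0.0152, 0.0273, -0.0175, -0.074]]
```

Emit:
arm_command([
  [30, -0.02, 0, 0, 0],
  [30, -0.03, 0, 0, 0],
  [30, -0.03, 0.013, -0.03, -0.075],
  [30, -0.03, 0.015, -0.029, -0.075],
  [30, -0.02, 0.017, -0.028, -0.075],
])

```text
clock: 37.87
tcp_pos: [0.4661, -0.2394, 0.1748]
tool_rot: [-2.546, 1.508, 2.657]
force: [1.1, -0.4, -2.7]
grip_width: 0.0438
```

```bash
python3 plan.py 0.50 -0.02 0.2 54 full
```

```text
t 37.87 tcp [ 0.4661 -0.2394  0.1748] jaw 28.17 xax [-0.056  0.029 -0.998] F [ 1.1 -0.4 -2.7] w 0.0438 j7 1.07
dist 0.2234 turn -0.451 rows 6
[[-0.0034, 0.0221, -0.0298, -0.0751], [-0.0034, 0.0242, -0.028, -0.0751], [-0.0035, 0.0263, -0.0262, -0.0751], [-0.0034, 0.0282, -0.0241, -0.0751], [-0.0035, 0.0299, -0.0219, -0.0751]]
[[-0.0034, 0.0315, -0.0196, -0.0751]]
```

Emit:
arm_command([
  [30, -0.006, 0.022, -0.03, -0.075],
  [30, -0.004, 0.024, -0.028, -0.075],
  [30, -0.002, 0.026, -0.026, -0.075],
  [30, -0.001, 0.028, -0.024, -0.075],
  [30, 0, 0.03, -0.022, -0.075],
])

```text
clock: 38.28
tcp_pos: [0.4943, -0.0536, 0.199]
tool_rot: [-2.933, 1.523, 2.656]
force: [0.3, 0.6, -3.0]
grip_width: 0.0434
```

```bash
python3 plan.py 0.442 0.246 0.18 92.7 full
```

```text
t 38.28 tcp [ 0.4943 -0.0536  0.199 ] jaw 50.24 xax [-0.042  0.022 -0.999] F [ 0.3  0.6 -3. ] w 0.0434 j7 1.03
dist 0.3047 turn -0.741 rows 9
[[0.0031, 0.0219, -0.0256, -0.0823], [0.0031, 0.0239, -0.0238, -0.0823], [0.0031, 0.0258, -0.0217, -0.0823], [0.0031, 0.0275, -0.0195, -0.0823], [0.0031, 0.029, -0.0172, -0.0823]]
[[0.0031, 0.0303, -0.0147, -0.0823], [0.0031, 0.0314, -0.0122, -0.0823], [0.0031, 0.0324, -0.0096, -0.0823], [0.003, 0.033, -0.0069, -0.0823]]
```

Emit:
arm_command([
  [30, 0.001, 0.022, -0.026, -0.082],
  [30, 0.001, 0.024, -0.024, -0.082],
  [30, 0.001, 0.026, -0.022, -0.082],
  [30, 0.001, 0.0275, -0.0195, -0.082],
  [30, 0.001, 0.029, -0.017, -0.082],
])

```text
clock: 38.7
tcp_pos: [0.4627, 0.1216, 0.1997]
tool_rot: [2.893, 1.527, 2.63]
force: [0.8, -0.0, -2.5]
grip_width: 0.0433
```

Emit:
arm_command([
  [30, 0.001, 0.03, -0.015, -0.082],
  [30, 0.001, 0.03, -0.012, -0.082],
  [30, 0.001, 0.03, -0.009, -0.082],
  [30, 0, 0.022, -0.005, -0.07],
  [30, 0, 0, 0, 0],
])

```text
clock: 39.12
tcp_pos: [0.4313, 0.2518, 0.2003]
tool_rot: [2.5, 1.523, 2.584]
force: [-0.2, 0.7, -2.5]
grip_width: 0.0438
```

```bash
python3 plan.py 0.442 0.246 0.09 92.7 full
python3 - <<'E'
from up import *
grab('wrist','w39.png');grab('side','s39.png')
topfit('side',.606,.25,rad=.035,z0=.083,z1=.1)
topfit('side',.52,.24,rad=.035,z0=.083,z1=.1)
topfit('wrist',.52,.24,rad=.035,z0=.083,z1=.1)
E
```

```text
t 39.12 tcp [0.4313 0.2518 0.2003] jaw 94.77 xax [-0.041  0.025 -0.999] F [-0.2  0.7 -2.5] w 0.0438 j7 1.05
dist 0.111 turn 0.036 rows 3
[[0.0365, -0.0033, 0.0048, 0.0121], [0.0366, -0.0032, 0.0049, 0.0121], [0.0365, -0.0032, 0.0049, 0.0121]]
side n 126 block top rect [599.  243.5] [44.5 56.9] 36.6 z 0.0904
 pin head 21 [0.6049 0.247  0.1186] zmax 0.1226
side n 100 block top rect [506.7 231.1] [40.3 55.8] 58.6 z 0.0913
 pin head 22 [0.5065 0.2327 0.1196] zmax 0.1259
wrist n 0 block top rect [0. 0.] [0. 0.] 0.0 z nan
  return _methods._mean(a, axis=axis, dtype=dtype,
  ret = ret.dtype.type(ret / rcount)
```

View pics/s39.png

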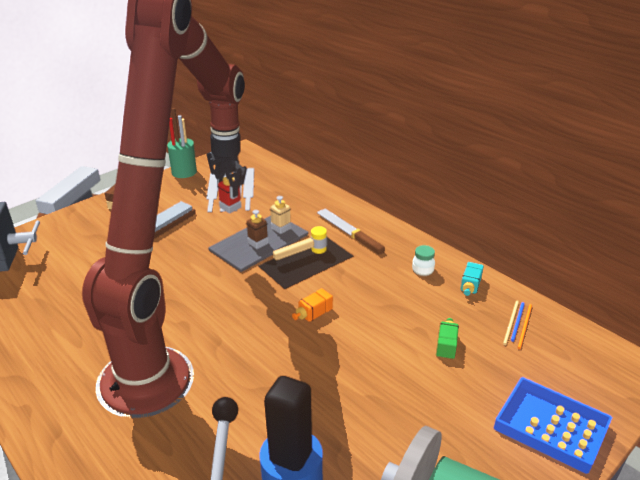

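View pics/w39.png

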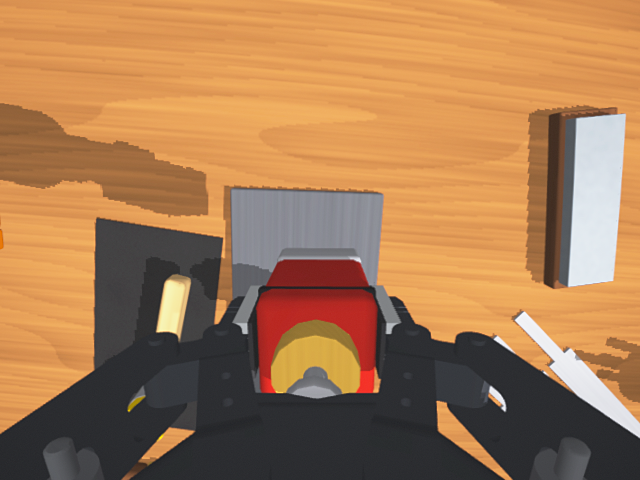

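```bash
python3 plan.py 0.433 0.249 0.08 92.7 full
```

```text
t 39.22 tcp [0.4328 0.2464 0.1999] jaw 94.29 xax [-0.04   0.02  -0.999] F [ 0.9 -1.  -3. ] w 0.0439 j7 1.05
dist 0.1199 turn 0.028 rows 4
[[0.03, -0.0001, 0.0013, 0.0069], [0.0299, -0.0, 0.0013, 0.0069], [0.03, -0.0001, 0.0012, 0.0069], [0.0299, -0.0, 0.0013, 0.0069]]
```

Emit:
arm_command([
  [30, 0.025, 0, 0.001, 0.007],
  [30, 0.03, 0, 0.001, 0.007],
  [30, 0.025, 0, 0.001, 0.007],
  [30, 0.015, 0, 0.001, 0.007],
  [30, 0.005, 0, 0, 0],
])

```text
clock: 39.63
tcp_pos: [0.4392, 0.2394, 0.0989]
tool_rot: [2.628, 1.537, 2.657]
force: [0.4, -0.0, -3.2]
grip_width: 0.0434
```

```bash
python3 plan.py 0.433 0.249 0.064 92.7 full
```

```text
t 39.63 tcp [0.4392 0.2394 0.0989] jaw 91.63 xax [-0.03   0.016 -0.999] F [ 0.4 -0.  -3.2] w 0.0434 j7 1.0
dist 0.0367 turn -0.019 rows 1
[[0.0352, 0.0092, -0.0049, -0.0187]]
```

Emit:
arm_command([
  [30, 0.01, 0.004, -0.003, -0.01],
  [30, 0.01, 0.003, -0.002, -0.005],
  [30, 0.006, 0.001, 0, 0],
  [30, 0.003, 0, 0, 0],
  [30, 0.001, 0, 0, 0],
])

```text
clock: 40.05
tcp_pos: [0.4367, 0.2391, 0.0681]
tool_rot: [2.817, 1.541, 2.846]
force: [-0.5, -0.5, -2.6]
grip_width: 0.0436
```

```bash
python3 plan.py 0.433 0.249 0.064 92.7 full
```

```text
t 40.05 tcp [0.4367 0.2391 0.0681] jaw 91.7 xax [-0.028  0.009 -1.   ] F [-0.5 -0.5 -2.6] w 0.0436 j7 0.99
dist 0.0113 turn -0.017 rows 1
[[0.0043, 0.01, -0.0033, -0.0175]]
```

Emit:
arm_command([
  [30, 0.002, 0.008, -0.003, -0.015],
  [30, 0.003, 0, 0, 0],
  [30, 0.003, 0, 0, 0],
  [30, 0.002, 0, 0, 0],
])

```text
clock: 40.38
tcp_pos: [0.4353, 0.2477, 0.0597]
tool_rot: [2.671, 1.545, 2.715]
force: [-0.4, -0.4, -2.5]
grip_width: 0.0439
```

```bash
python3 plan.py
```

```text
t 40.38 tcp [0.4353 0.2477 0.0597] jaw 92.5 xax [-0.023  0.011 -1.   ] F [-0.4 -0.4 -2.5] w 0.0439 j7 0.98
```

Emit:
arm_command([
  [30, 0.003, 0, 0, 0],
  [30, 0.002, 0, 0, 0],
])

```text
clock: 40.55
tcp_pos: [0.4365, 0.2491, 0.0564]
tool_rot: [2.531, 1.547, 2.575]
force: [-3.8, -0.4, 16.0]
grip_width: 0.0434
```

Emit:
arm_command([
  [30, 0.002, 0, 0, 0],
  [30, 0.001, 0, 0, 0],
])

```text
clock: 40.72
tcp_pos: [0.4365, 0.2492, 0.0566]
tool_rot: [2.538, 1.548, 2.582]
force: [-0.9, -1.0, -0.1]
grip_width: 0.0434
```

Emit:
arm_command([
  [60, 0, 0, 0, 0],
  [80, 0, 0, 0, 0],
  [100, 0, 0, 0, 0],
  [100, -0.005, 0, 0, 0],
  [100, -0.03, 0, 0, 0],
])

```text
clock: 41.13
tcp_pos: [0.4357, 0.2479, 0.0894]
tool_rot: [2.741, 1.545, 2.786]
force: [0.5, -0.3, 0.6]
grip_width: 0.0853
```

Emit:
arm_command([
  [100, -0.035, 0, 0, 0],
  [100, -0.035, 0, 0, 0],
  [100, -0.025, 0, 0, 0],
  [100, 0, 0, 0, 0],
])

```text
clock: 41.47
tcp_pos: [0.4399, 0.248, 0.1923]
tool_rot: [2.545, 1.548, 2.589]
force: [0.2, 0.9, 0.5]
grip_width: 0.0856
```

```bash
python3 plan.py
python3 - <<'E'
from up import *
p,d,c=grab('side'); cv2.imwrite('pics/s41.png',cv2.resize(p[150:300,180:360],None,fx=4,fy=4)[:,:,::-1])
for x,y in((.606,.25),(.507,.233),(.436,.249)): topfit('side',x,y,rad=.033,z0=.083,z1=.1)
E
```

```text
t 41.47 tcp [0.4399 0.248  0.1923] jaw 92.54 xax [-0.02   0.012 -1.   ] F [0.2 0.9 0.5] w 0.0856 j7 1.01
side n 120 block top rect [600.1 241.5] [42.7 59.2] 44.5 z 0.0904
 pin head 20 [0.6059 0.2479 0.1181] zmax 0.1225
side n 135 block top rect [506.2 231.4] [50.2 47. ] 84.2 z 0.0906
 pin head 22 [0.5069 0.2328 0.1193] zmax 0.1245
side n 135 block top rect [435.  240.7] [41.7 52.3] 45.1 z 0.0908
 pin head 20 [0.441  0.2464 0.1187] zmax 0.1245
```

View pics/s41.png

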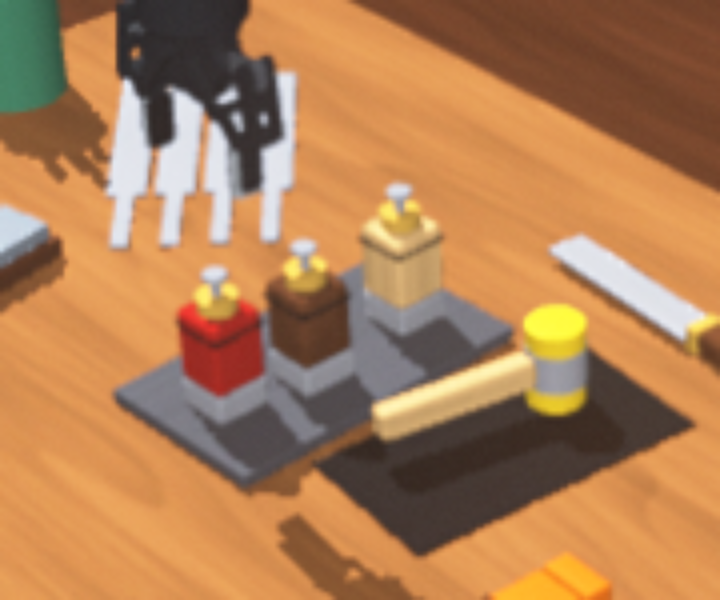

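All three handles stand on the plate with their pins proud. Side-crop pins are at (215,272) red, (303,248) brown and (398,190) pale. Next, the mallet.

```bash
python3 plan.py 0.575 0.10 0.19 81.5 full
```

```text
t 41.52 tcp [0.439  0.2475 0.1905] jaw 92.55 xax [-0.022  0.011 -1.   ] F [-0.1  0.5 -0.8] w 0.0849 j7 1.01
dist 0.2006 turn 0.193 rows 6
[[-0.0007, -0.0256, 0.0215, 0.0321], [-0.0007, -0.0248, 0.0224, 0.0321], [-0.0007, -0.0241, 0.0231, 0.0321], [-0.0007, -0.0234, 0.0239, 0.0321], [-0.0007, -0.0226, 0.0247, 0.0321]]
[[-0.0007, -0.0218, 0.0254, 0.0321]]
```

Emit:
arm_command([
  [100, -0.001, -0.0255, 0.0215, 0.032],
  [100, -0.001, -0.025, 0.0225, 0.032],
  [100, -0.001, -0.024, 0.023, 0.032],
  [100, -0.001, -0.0235, 0.024, 0.032],
  [100, -0.001, -0.0225, 0.0245, 0.032],
])

```text
clock: 41.93
tcp_pos: [0.5477, 0.1307, 0.1872]
tool_rot: [2.829, 1.534, 2.729]
force: [0.9, 0.5, 0.5]
grip_width: 0.0855
```

Emit:
arm_command([
  [100, 0, -0.02, 0.024, 0.032],
  [100, 0, 0, 0, 0],
  [100, 0, 0, 0, 0],
])

```text
clock: 42.18
tcp_pos: [0.5733, 0.0969, 0.1807]
tool_rot: [3.094, 1.532, 2.946]
force: [-0.4, 0.7, 0.1]
grip_width: 0.086
```

```bash
python3 - <<'E'
from up import *
grab('wrist','w42.png'); grab('top','t42.png')
p,P=cloud('wrist')
f=np.isfinite(P[...,0])&(P[...,0]>.4)&(P[...,0]<.68)&(P[...,1]>.03)&(P[...,1]<.16)
hs=cv2.cvtColor(p,cv2.COLOR_RGB2HSV)
h=f&(P[...,2]>.062)&(P[...,2]<.08); 
q=P[h]; c,r=cv2.minEnclosingCircle((q[:,:2]*1000).astype(np.float32)); print('head',len(q),np.round(c,1),r,np.median(q[:,2]).round(4),q.mean(0).round(4))
g=f&(P[...,2]>.042)&(P[...,2]<.053)&(hs[...,2]>60)
q=P[g]; q=q[np.hypot(q[:,0]-c[0]/1e3,q[:,1]-c[1]/1e3)>.03]
r=cv2.minAreaRect((q[:,:2]*1000).astype(np.float32)); print('grip',len(q),np.round(r[0],1),np.round(r[1],1),round(r[2],1),np.median(q[:,2]).round(4))
E
python3 plan.py
```

```text
head 2158 [626.5 102.5] 22.206857681274414 0.0687 [0.6248 0.1025 0.0685]
grip 3405 [541.2 118.3] [ 20.1 115.6] 79.4 0.0474
t 42.28 tcp [0.5727 0.0972 0.1809] jaw 81.6 xax [-0.038  0.007 -0.999] F [0.2 0.2 0. ] w 0.0852 j7 1.2
```

View pics/w42.png

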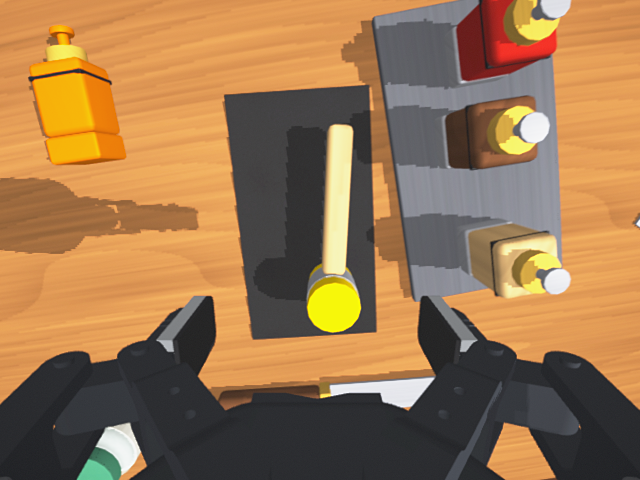

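```bash
python3 plan.py 0.5847 0.1102 0.06 79.4
```

```text
t 42.28 tcp [0.5727 0.0972 0.1809] jaw 81.6 xax [-0.038  0.007 -0.999] F [0.2 0.2 0. ] w 0.0852 j7 1.2
dist 0.1222 turn 0.038 rows 4
[[0.0301, 0.0036, 0.0036, 0.0096], [0.0301, 0.0037, 0.0036, 0.0096], [0.0301, 0.0037, 0.0036, 0.0096], [0.0302, 0.0037, 0.0036, 0.0096]]
```

Emit:
arm_command([
  [65, 0.025, 0.004, 0.004, 0.01],
  [65, 0.03, 0.004, 0.004, 0.01],
  [65, 0.03, 0.004, 0.004, 0.01],
  [65, 0.015, 0.003, 0.003, 0.008],
  [65, 0, 0, 0, 0],
])

```text
clock: 42.7
tcp_pos: [0.5835, 0.1191, 0.078]
tool_rot: [3.002, 1.532, 2.827]
force: [-0.2, -0.4, 0.1]
grip_width: 0.0554
```

```bash
python3 plan.py 0.5847 0.1102 0.017 79.4
```

```text
t 42.7 tcp [0.5835 0.1191 0.078 ] jaw 79.98 xax [-0.037  0.012 -0.999] F [-0.2 -0.4  0.1] w 0.0554 j7 1.15
dist 0.0616 turn 0.01 rows 2
[[0.0304, -0.0045, 0.0026, 0.0051], [0.0304, -0.0044, 0.0025, 0.0051]]
```

Emit:
arm_command([
  [65, 0.015, -0.004, 0.002, 0.005],
  [65, 0.02, -0.004, 0.002, 0.005],
  [65, 0.012, -0.001, 0.001, 0],
  [65, 0.005, 0, 0, 0],
])

```text
clock: 43.03
tcp_pos: [0.5831, 0.1169, 0.0268]
tool_rot: [2.892, 1.531, 2.718]
force: [-0.3, 1.1, -0.1]
grip_width: 0.0556
```

```bash
python3 plan.py 0.5847 0.1102 0.017 79.4;python3 look.py c43 220 180 380 300
```

```text
t 43.03 tcp [0.5831 0.1169 0.0268] jaw 80.02 xax [-0.036  0.016 -0.999] F [-0.3  1.1 -0.1] w 0.0556 j7 1.16
dist 0.012 turn 0.011 rows 1
[[0.0096, -0.0064, 0.0031, 0.0109]]
```

View pics/c43.png

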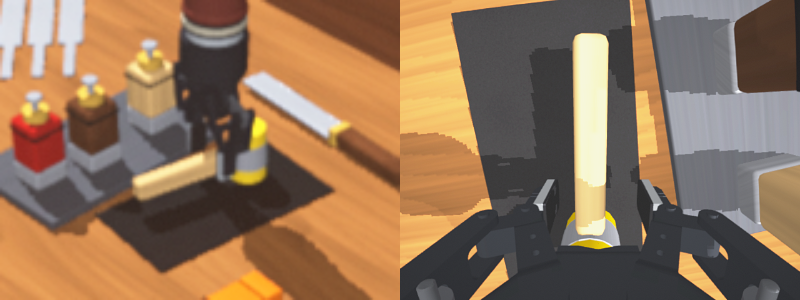

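Emit:
arm_command([
  [65, 0.009, -0.006, 0.003, 0.01],
  [65, 0.001, 0, 0, 0],
])

```text
clock: 43.3
tcp_pos: [0.5862, 0.1114, 0.0187]
tool_rot: [2.826, 1.534, 2.643]
force: [-0.6, -1.3, 0.1]
grip_width: 0.0557
```

```bash
python3 plan.py 0.5847 0.1102 0.017 79.4
```

```text
t 43.3 tcp [0.5862 0.1114 0.0187] jaw 79.48 xax [-0.032  0.017 -0.999] F [-0.6 -1.3  0.1] w 0.0557 j7 1.16
dist 0.0026 turn 0.001 rows 1
[[0.0017, -0.0015, -0.0012, 0.0015]]
```

Emit:
arm_command([
  [5, 0.001, -0.001, -0.001, 0],
  [5, 0, 0, 0, 0],
  [5, 0, 0, 0, 0],
  [5, 0, 0, 0, 0],
  [5, 0, 0, 0, 0],
], newtons=110)

```text
clock: 43.72
tcp_pos: [0.5863, 0.1104, 0.0196]
tool_rot: [2.752, 1.537, 2.568]
force: [-0.3, -0.1, -2.7]
grip_width: 0.0179
```

Emit:
arm_command([
  [5, 0, 0, 0, 0],
  [5, 0, 0, 0, 0],
  [5, -0.005, 0, 0, 0],
])

```text
clock: 43.97
tcp_pos: [0.5851, 0.1101, 0.0235]
tool_rot: [2.816, 1.535, 2.632]
force: [-0.0, -0.1, -3.1]
grip_width: 0.0183
```

```bash
python3 plan.py
```

```text
t 43.97 tcp [0.5851 0.1101 0.0235] jaw 79.45 xax [-0.032  0.018 -0.999] F [-0.  -0.1 -3.1] w 0.0183 j7 1.16
```

Emit:
arm_command([
  [5, -0.02, 0, 0, 0],
  [5, -0.035, 0, 0, 0],
  [5, -0.04, 0, 0, 0],
  [5, -0.04, 0, 0, 0],
  [5, -0.025, 0, 0, 0],
])

```text
clock: 44.38
tcp_pos: [0.5826, 0.1062, 0.1807]
tool_rot: [3.111, 1.511, 2.927]
force: [0.6, 0.2, -2.4]
grip_width: 0.0182
```

Emit:
arm_command([
  [5, 0, 0, 0, 0],
  [5, 0, 0, 0, 0],
])

```text
clock: 44.55
tcp_pos: [0.5854, 0.1066, 0.1871]
tool_rot: [3.014, 1.522, 2.83]
force: [-0.3, 0.5, -3.0]
grip_width: 0.0181
```

```bash
python3 plan.py;  python3 look.py c44 200 140 400 290
python3 - <<'E'
from h import *
s=env.observe(); z=cloud('side'); P=z[1]; p=z[0]
hs=cv2.cvtColor(p,cv2.COLOR_RGB2HSV)
m=(hs[...,0]>25)&(hs[...,0]<33)&(hs[...,1]>200)&np.isfinite(P[...,0])&(P[...,2]>.1)
q=P[m]; print(len(q),q.min(0).round(3),q.max(0).round(3),q.mean(0).round(3))
E
```

```text
t 44.55 tcp [0.5854 0.1066 0.1871] jaw 79.47 xax [-0.047  0.015 -0.999] F [-0.3  0.5 -3. ] w 0.0181 j7 1.17
9 [0.621 0.074 0.232] [0.644 0.095 0.236] [0.631 0.083 0.234]
```

View pics/c44.png

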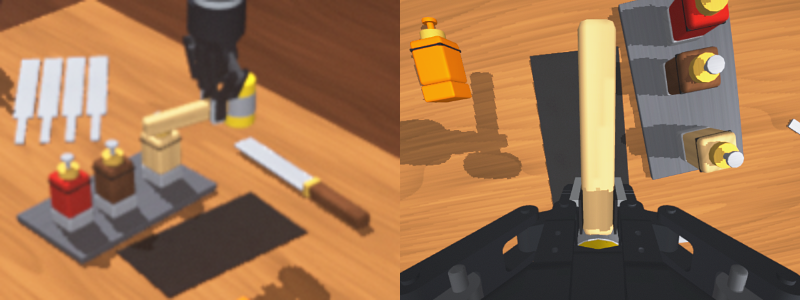

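```bash
python3 - <<'E'
from h import *
for cam in('wrist','side'):
    p,P=cloud(cam)
    for nm,x,y in(('c',.44,.247),('a',.507,.233),('b',.606,.248)):
        m=np.isfinite(P[...,0])&(np.hypot(P[...,0]-x,P[...,1]-y)<.028)&(P[...,2]>.114)&(P[...,2]<.128)
        q=P[m]
        if len(q)>4:
            c,r=cv2.minEnclosingCircle((q[:,:2]*1000).astype(np.float32)); print(cam,nm,len(q),q.mean(0).round(4),np.round(c,1),round(r,1),np.median(q[:,2]).round(4))
E
for t in "0.44 0.247" ; do :; done
python3 - <<'E'
import numpy as np
zd=np.array([.983,-.182])
for n,t in (('c',(.440,.247)),('a',(.507,.233)),('b',(.606,.248))): print(n,np.array(t)-.0398*zd)
E
python3 plan.py 0.401 0.2543 0.19 79.5
```

```text
wrist a 781 [0.5097 0.2335 0.1206] [509.5 234.3] 9.3 0.1208
wrist b 619 [0.6068 0.2477 0.1205] [607.3 247.9] 9.6 0.1208
side c 19 [0.4412 0.2469 0.1187] [442.7 245.3] 10.3 0.1191
side a 20 [0.5065 0.2322 0.1205] [506.8 233.9] 10.6 0.1204
c [0.4008766 0.2542436]
a [0.4678766 0.2402436]
b [0.5668766 0.2552436]
t 44.65 tcp [0.585  0.1066 0.1857] jaw 79.48 xax [-0.049  0.015 -0.999] F [ 0.2  0.4 -3.7] w 0.0179 j7 1.17
dist 0.236 turn -0.0 rows 7
[[0.001, 0.016, -0.0297, -0.0001], [0.001, 0.0159, -0.0297, -0.0001], [0.001, 0.016, -0.0297, -0.0001], [0.001, 0.016, -0.0297, -0.0001], [0.001, 0.0159, -0.0297, -0.0001]]
[[0.0009, 0.016, -0.0297, -0.0001], [0.001, 0.0159, -0.0296, -0.0001]]
```

Emit:
arm_command([
  [5, 0.001, 0.016, -0.029, 0],
  [5, 0.001, 0.016, -0.029, 0],
  [5, 0.001, 0.016, -0.029, 0],
  [5, 0.001, 0.016, -0.029, 0],
  [5, 0.001, 0.016, -0.029, 0],
])

```text
clock: 45.07
tcp_pos: [0.4536, 0.2036, 0.1761]
tool_rot: [-2.957, 1.507, 3.123]
force: [0.1, 0.9, -3.4]
grip_width: 0.0187
```

Emit:
arm_command([
  [5, 0, 0.016, -0.027, 0],
  [5, 0, 0.008, -0.015, 0],
  [5, 0, 0, 0, 0],
  [5, 0, 0, 0, 0],
])

```text
clock: 45.4
tcp_pos: [0.4013, 0.2405, 0.1705]
tool_rot: [-2.881, 1.483, -3.068]
force: [0.7, -0.8, -3.9]
grip_width: 0.0184
```

```bash
python3 plan.py 0.4025 0.2535 0.16 79.5
```

```text
t 45.4 tcp [0.4013 0.2405 0.1705] jaw 79.31 xax [-0.087 -0.006 -0.996] F [ 0.7 -0.8 -3.9] w 0.0184 j7 0.82
dist 0.0168 turn -0.003 rows 1
[[0.0103, 0.0133, -0.0003, -0.0033]]
```

Emit:
arm_command([
  [5, -0.01, 0.006, 0, 0],
  [5, -0.02, 0.006, 0, 0],
  [5, -0.02, 0, 0, 0],
  [5, -0.01, 0, 0, 0],
  [5, -0.005, 0, 0, 0],
])

```text
clock: 45.82
tcp_pos: [0.4089, 0.2463, 0.2287]
tool_rot: [-2.761, 1.466, -2.955]
force: [0.8, -0.2, -4.0]
grip_width: 0.0184
```

```bash
python3 plan.py 0.4025 0.2535 0.16 79.5
```

```text
t 45.82 tcp [0.4089 0.2463 0.2287] jaw 78.95 xax [-0.103 -0.019 -0.994] F [ 0.8 -0.2 -4. ] w 0.0184 j7 0.8
dist 0.0693 turn -0.01 rows 2
[[0.0344, 0.0043, -0.0005, -0.0048], [0.0344, 0.0043, -0.0005, -0.0048]]
```

Emit:
arm_command([
  [5, 0.03, 0, 0, 0],
  [5, 0.03, 0, 0, 0],
  [5, 0, 0, 0, 0],
  [5, -0.005, 0, 0, 0],
  [5, -0.01, 0, 0, 0],
])

```text
clock: 46.23
tcp_pos: [0.4081, 0.2401, 0.1806]
tool_rot: [-2.718, 1.463, -2.923]
force: [-0.4, -0.3, -3.4]
grip_width: 0.0183
```

```bash
python3 plan.py 0.4025 0.2535 0.16 79.5
```

```text
t 46.23 tcp [0.4081 0.2401 0.1806] jaw 78.37 xax [-0.105 -0.023 -0.994] F [-0.4 -0.3 -3.4] w 0.0183 j7 0.8
dist 0.0252 turn -0.02 rows 1
[[0.0207, 0.0129, -0.0062, -0.0197]]
```

Emit:
arm_command([
  [5, -0.015, 0, 0, 0],
  [5, -0.015, 0, 0, 0],
  [5, -0.01, 0, 0, 0],
  [5, -0.005, 0, 0, 0],
  [5, -0.002, 0, 0, 0],
])

```text
clock: 46.65
tcp_pos: [0.4173, 0.2396, 0.2352]
tool_rot: [-2.717, 1.469, -2.928]
force: [0.0, -0.6, -2.6]
grip_width: 0.0183
```

```bash
python3 plan.py 0.4025 0.2535 0.16 79.5
```

```text
t 46.65 tcp [0.4173 0.2396 0.2352] jaw 78.04 xax [-0.1   -0.022 -0.995] F [ 0.  -0.6 -2.6] w 0.0183 j7 0.81
dist 0.0779 turn -0.025 rows 3
[[0.0253, 0.0046, -0.0035, -0.0085], [0.0254, 0.0046, -0.0034, -0.0085], [0.0253, 0.0046, -0.0034, -0.0085]]
```

Run:
```python
from h import *
st()
```

```text
{'clock': 46.65, 'tcp_pos': [0.4173, 0.2396, 0.2352], 'tool_rot': [-2.7175, 1.4687, -2.9281], 'force': [0.0269, -0.5599, -2.5736], 'grip_width': 0.0183, 'joint_pos': [-0.5005, 0.3981, -0.0635, 1.8159, -0.0118, 1.0244, 0.8065]}
```

```bash
cat > mp.py <<'E'
import sys
from h import *
R0=R.from_euler('xyz',[2.752,1.537,2.568]).as_matrix(); off=R0.T@(np.array([.626,.1025,.003])-np.array([.5863,.1104,.0192]))
ax=R0.T@np.array([0,0,1.])
s=env.observe(); Rm=rotm(s['tool_rot']); p=np.array(s['tcp_pos'])
f=p+Rm@off
print('t',round(s['clock'],2),'tcp',p.round(4),'xax',Rm[:,0].round(3),'F',np.round(s['force'],1),'face',f.round(4),'mallet axis',(Rm@ax).round(3),'w',round(s['grip_width'],4))
if len(sys.argv)>3:
    T=np.array([float(a) for a in sys.argv[1:4]])
    print('d world',(T-f).round(4),'d tool',(Rm.T@(T-f)).round(4))
E
python3 mp.py 0.4425 0.246 0.135
```

```text
t 46.65 tcp [0.4173 0.2396 0.2352] xax [-0.1   -0.022 -0.995] F [ 0.  -0.6 -2.6] face [0.4556 0.2299 0.2166] mallet axis [0.072 0.041 0.997] w 0.0183
d world [-0.0131  0.0161 -0.0816] d tool [ 0.0821  0.0164 -0.0085]
```

Emit:
arm_command([
  [5, 0.018, 0.004, -0.002, 0],
  [5, 0.02, 0.004, -0.002, 0],
  [5, 0.018, 0.004, -0.002, 0],
  [5, 0.01, 0.003, -0.002, 0],
  [5, 0, 0, 0, 0],
])

```text
clock: 47.07
tcp_pos: [0.4098, 0.2548, 0.1716]
tool_rot: [-2.737, 1.478, -2.952]
force: [-1.2, -0.8, -3.4]
grip_width: 0.0182
```

```bash
python3 mp.py 0.4425 0.246 0.135; python3 look.py c45 200 140 340 260
```

```text
t 47.07 tcp [0.4098 0.2548 0.1716] xax [-0.091 -0.017 -0.996] F [-1.2 -0.8 -3.4] face [0.4482 0.2451 0.1533] mallet axis [0.063 0.037 0.997] w 0.0182
d world [-0.0057  0.0009 -0.0183] d tool [ 0.0187  0.0004 -0.0042]
```

View pics/c45.png

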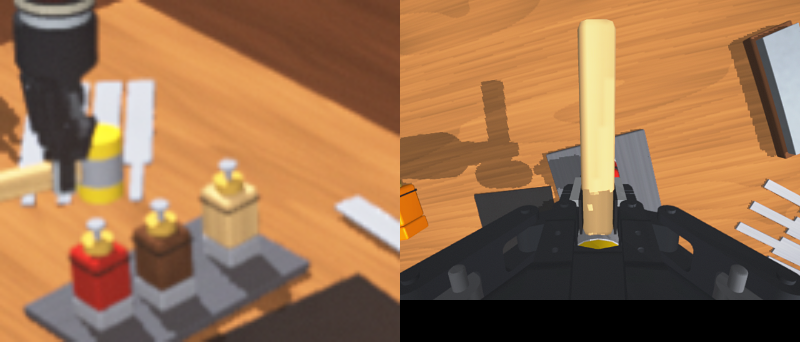

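```bash
cat > hd.py <<'E'
from h import *
p,P=cloud('side'); hs=cv2.cvtColor(p,cv2.COLOR_RGB2HSV)
# head: yellow pixels high above
m=(hs[...,0]>25)&(hs[...,0]<33)&(hs[...,1]>190)&(hs[...,2]>120)&np.isfinite(P[...,0])&(P[...,2]>.11)
n,l,s,c=cv2.connectedComponentsWithStats(m.astype(np.uint8))
for k in range(1,n):
    if s[k,4]>5:
        q=P[l==k]; print(s[k],q.min(0).round(4),q.max(0).round(4),q.mean(0).round(4))
E
python3 hd.py
```

```text
[233 184   9   8  37] [0.4156 0.1889 0.2126] [0.47   0.2543 0.262 ] [0.4528 0.2337 0.2187]
```

Emit:
arm_command([
  [5, 0.01, 0, -0.002, 0],
  [5, 0.008, 0, -0.002, 0],
  [5, 0.003, 0, 0, 0],
])

```text
clock: 47.42
tcp_pos: [0.4088, 0.2555, 0.1551]
tool_rot: [-2.766, 1.489, -2.984]
force: [0.2, 0.0, -3.6]
grip_width: 0.0182
```

```bash
python3 mp.py 0.4425 0.246 0.121
```

```text
t 47.42 tcp [0.4088 0.2555 0.1551] xax [-0.081 -0.013 -0.997] F [ 0.2  0.  -3.6] face [0.4473 0.2457 0.1371] mallet axis [0.053 0.032 0.998] w 0.0182
d world [-0.0048  0.0003 -0.0161] d tool [ 0.0164 -0.0003 -0.0035]
```

Emit:
arm_command([
  [5, 0.008, 0, -0.003, 0],
  [5, 0.006, 0, -0.001, 0],
  [5, 0.005, 0, 0, 0],
  [5, 0.005, 0, 0, 0],
])

```text
clock: 47.75
tcp_pos: [0.4051, 0.2566, 0.1322]
tool_rot: [-2.789, 1.495, -3.008]
force: [-0.3, -0.6, 2.6]
grip_width: 0.0184
```

```bash
python3 mp.py 0.4425 0.246 0.109
```

```text
t 47.75 tcp [0.4051 0.2566 0.1322] xax [-0.075 -0.01  -0.997] F [-0.3 -0.6  2.6] face [0.4437 0.2468 0.1144] mallet axis [0.047 0.029 0.998] w 0.0184
d world [-0.0012 -0.0008 -0.0054] d tool [ 0.0055 -0.0009 -0.0006]
```

Emit:
arm_command([
  [5, 0.004, 0, 0, 0],
  [5, 0.003, 0, 0, 0],
  [5, 0.003, 0, 0, 0],
])

```text
clock: 48.0
tcp_pos: [0.4065, 0.2577, 0.126]
tool_rot: [-2.818, 1.501, -3.037]
force: [-7.0, -4.5, 35.3]
grip_width: 0.0185
```

```bash
python3 mp.py 0.4425 0.246 0.109
```

```text
t 48.0 tcp [0.4065 0.2577 0.126 ] xax [-0.07  -0.007 -0.998] F [-7.  -4.5 35.3] face [0.4452 0.2479 0.1084] mallet axis [0.042 0.027 0.999] w 0.0185
d world [-0.0027 -0.0019  0.0006] d tool [-0.0004 -0.0025 -0.0022]
```

Emit:
arm_command([
  [5, -0.01, 0, 0, 0],
  [5, -0.015, 0, 0, 0],
  [5, -0.015, 0, 0, 0],
  [5, 0, 0, 0, 0],
])

```text
clock: 48.33
tcp_pos: [0.4096, 0.2583, 0.1674]
tool_rot: [-2.827, 1.501, -3.047]
force: [1.1, 0.4, -2.5]
grip_width: 0.0189
```

```bash
python3 mp.py 0.5095 0.234 0.135; python3 look.py c46 200 140 340 260
```

```text
t 48.33 tcp [0.4096 0.2583 0.1674] xax [-0.069 -0.007 -0.998] F [ 1.1  0.4 -2.5] face [0.4483 0.2485 0.1498] mallet axis [0.041 0.026 0.999] w 0.0189
d world [ 0.0612 -0.0145 -0.0148] d tool [ 0.0106 -0.0006  0.0638]
```

View pics/c46.png

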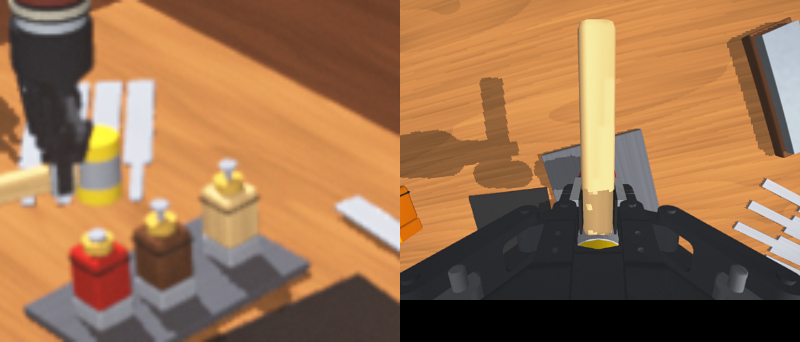

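Red's pin is home: its head sits on the ferrule at (98,235). Next is brown.

Emit:
arm_command([
  [5, 0, 0, 0.016, 0],
  [5, 0, 0, 0.02, 0],
  [5, 0, 0, 0.016, 0],
  [5, 0, 0, 0.008, 0],
  [5, 0, 0, 0, 0],
])

```text
clock: 48.85
tcp_pos: [0.4626, 0.2425, 0.1533]
tool_rot: [-2.745, 1.483, -2.961]
force: [-0.7, 0.3, -2.9]
grip_width: 0.0183
```

```bash
python3 mp.py 0.5095 0.234 0.128; python3 look.py c47 200 140 340 260; python3 hd.py
```

```text
t 48.85 tcp [0.4626 0.2425 0.1533] xax [-0.087 -0.016 -0.996] F [-0.7  0.3 -2.9] face [0.501  0.2327 0.1352] mallet axis [0.059 0.035 0.998] w 0.0183
d world [ 0.0085  0.0013 -0.0072] d tool [0.0064 0.0033 0.0086]
[252 185   9   8  37] [0.4914 0.2119 0.1928] [0.5249 0.2457 0.2024] [0.5092 0.2256 0.1984]
```

View pics/c47.png

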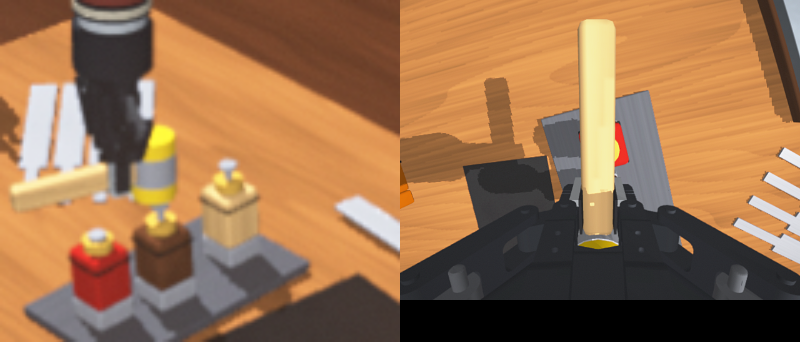

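Emit:
arm_command([
  [5, 0, 0.002, 0.005, 0],
  [5, 0.002, 0.001, 0.004, 0],
  [5, 0.003, 0, 0, 0],
])

```text
clock: 49.2
tcp_pos: [0.4672, 0.2456, 0.1473]
tool_rot: [-2.762, 1.478, -2.973]
force: [1.4, 0.3, -3.1]
grip_width: 0.0183
```

```bash
python3 mp.py 0.5095 0.234 0.121
```

```text
t 49.2 tcp [0.4672 0.2456 0.1473] xax [-0.091 -0.016 -0.996] F [ 1.4  0.3 -3.1] face [0.5056 0.2361 0.1289] mallet axis [0.064 0.035 0.997] w 0.0183
d world [ 0.0039 -0.0021 -0.0079] d tool [ 0.0075 -0.0009  0.0049]
```

Emit:
arm_command([
  [5, 0.004, 0, 0.003, 0],
  [5, 0.004, 0, 0.001, 0],
  [5, 0.004, 0, 0, 0],
  [5, 0.005, 0, 0, 0],
])

```text
clock: 49.53
tcp_pos: [0.4699, 0.2455, 0.1302]
tool_rot: [-2.773, 1.481, -2.982]
force: [-0.8, -1.5, 2.2]
grip_width: 0.0184
```

```bash
python3 mp.py 0.5095 0.234 0.109
```

```text
t 49.53 tcp [0.4699 0.2455 0.1302] xax [-0.089 -0.014 -0.996] F [-0.8 -1.5  2.2] face [0.5084 0.2361 0.112 ] mallet axis [0.061 0.033 0.998] w 0.0184
d world [ 0.0011 -0.0021 -0.003 ] d tool [ 0.0029 -0.0017  0.0018]
```

Emit:
arm_command([
  [5, 0.003, 0, 0, 0],
  [5, 0.002, 0, 0, 0],
  [5, 0.003, 0, 0, 0],
])

```text
clock: 49.78
tcp_pos: [0.472, 0.2465, 0.1269]
tool_rot: [-2.794, 1.489, -3.003]
force: [-4.3, -3.3, 24.0]
grip_width: 0.0182
```

```bash
python3 mp.py 0.5095 0.234 0.109
```

```text
t 49.78 tcp [0.472  0.2465 0.1269] xax [-0.081 -0.011 -0.997] F [-4.3 -3.3 24. ] face [0.5106 0.2371 0.1089] mallet axis [0.053 0.03  0.998] w 0.0182
d world [-0.0011 -0.0031  0.0001] d tool [-0.     -0.0033 -0.0004]
```

Brown's pin is home (24 N, face at 0.109). Lift, then move on to pale.

Emit:
arm_command([
  [5, -0.01, 0, 0, 0],
  [5, -0.015, 0, 0, 0],
  [5, -0.015, 0, 0, 0],
  [5, 0, 0, 0, 0],
])

```text
clock: 50.12
tcp_pos: [0.4743, 0.2471, 0.1672]
tool_rot: [-2.797, 1.487, -3.005]
force: [1.6, -0.1, -2.9]
grip_width: 0.0189
```

```bash
python3 mp.py 0.607 0.248 0.14
```

```text
t 50.12 tcp [0.4743 0.2471 0.1672] xax [-0.083 -0.011 -0.997] F [ 1.6 -0.1 -2.9] face [0.5128 0.2377 0.1492] mallet axis [0.055 0.03  0.998] w 0.0189
d world [ 0.0942  0.0103 -0.0092] d tool [0.0013 0.0297 0.0904]
```

Emit:
arm_command([
  [5, 0, 0.006, 0.018, 0],
  [5, 0, 0.008, 0.024, 0],
  [5, 0, 0.008, 0.022, 0],
  [5, 0, 0.005, 0.014, 0],
  [5, 0, 0.001, 0.004, 0],
])

```text
clock: 50.53
tcp_pos: [0.5569, 0.2578, 0.1535]
tool_rot: [-2.785, 1.477, -2.989]
force: [0.1, -0.1, -3.0]
grip_width: 0.0184
```

```bash
python3 mp.py 0.607 0.248 0.128;python3 look.py c48 200 140 340 260; python3 hd.py
```

```text
t 50.53 tcp [0.5569 0.2578 0.1535] xax [-0.092 -0.014 -0.996] F [ 0.1 -0.1 -3. ] face [0.5953 0.2485 0.1351] mallet axis [0.064 0.033 0.997] w 0.0184
d world [ 0.0117 -0.0005 -0.0071] d tool [0.006  0.0021 0.0121]
[277 172   7   6  30] [0.5859 0.2277 0.1939] [0.6177 0.2604 0.2024] [0.6058 0.2419 0.1979]
```

View pics/c48.png

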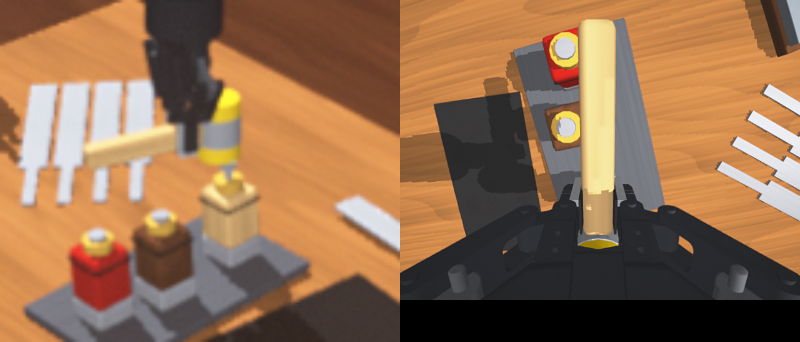

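Emit:
arm_command([
  [5, -0.001, 0.002, 0.006, 0],
  [5, 0.001, 0.001, 0.006, 0],
  [5, 0.003, 0, 0, 0],
])

```text
clock: 50.88
tcp_pos: [0.5642, 0.258, 0.1483]
tool_rot: [-2.779, 1.469, -2.981]
force: [0.5, 0.2, -3.3]
grip_width: 0.0185
```

```bash
python3 mp.py 0.607 0.248 0.121
```

```text
t 50.88 tcp [0.5642 0.258  0.1483] xax [-0.1   -0.016 -0.995] F [ 0.5  0.2 -3.3] face [0.6025 0.2488 0.1296] mallet axis [0.072 0.035 0.997] w 0.0185
d world [ 0.0045 -0.0008 -0.0086] d tool [0.0081 0.0004 0.0054]
```

Emit:
arm_command([
  [5, 0.004, 0, 0.004, 0],
  [5, 0.004, 0, 0.001, 0],
  [5, 0.004, 0, 0, 0],
  [5, 0.005, 0, 0, 0],
])

```text
clock: 51.22
tcp_pos: [0.5678, 0.2572, 0.1318]
tool_rot: [-2.79, 1.473, -2.991]
force: [-0.2, -0.5, 2.3]
grip_width: 0.0183
```

```bash
python3 mp.py 0.607 0.248 0.109
```

```text
t 51.22 tcp [0.5678 0.2572 0.1318] xax [-0.097 -0.015 -0.995] F [-0.2 -0.5  2.3] face [0.6062 0.2481 0.1133] mallet axis [0.069 0.034 0.997] w 0.0183
d world [ 0.0008 -0.0001 -0.0043] d tool [0.0042 0.0002 0.0012]
```

Emit:
arm_command([
  [5, 0.003, 0, 0, 0],
  [5, 0.003, 0, 0, 0],
  [5, 0.002, 0, 0, 0],
])

```text
clock: 51.47
tcp_pos: [0.5692, 0.2577, 0.1277]
tool_rot: [-2.802, 1.48, -3.003]
force: [-1.8, -1.8, 10.7]
grip_width: 0.0183
```

```bash
python3 mp.py 0.607 0.248 0.109
```

```text
t 51.47 tcp [0.5692 0.2577 0.1277] xax [-0.09  -0.013 -0.996] F [-1.8 -1.8 10.7] face [0.6076 0.2486 0.1093] mallet axis [0.062 0.031 0.998] w 0.0183
d world [-0.0006 -0.0006 -0.0003] d tool [ 0.0004 -0.0007 -0.0005]
```

Emit:
arm_command([
  [5, 0.003, 0, 0, 0],
  [5, 0.003, 0, 0, 0],
])

```text
clock: 51.63
tcp_pos: [0.5716, 0.2583, 0.1277]
tool_rot: [-2.818, 1.489, -3.02]
force: [-3.4, -2.4, 12.5]
grip_width: 0.0183
```

Emit:
arm_command([
  [5, -0.01, 0, 0, 0],
  [5, -0.015, 0, 0, 0],
  [5, -0.02, 0, 0, 0],
  [5, 0, 0, 0, 0],
])

```text
clock: 51.97
tcp_pos: [0.5735, 0.2586, 0.1729]
tool_rot: [-2.813, 1.485, -3.015]
force: [1.3, 1.2, -3.1]
grip_width: 0.018
```

```bash
python3 mp.py 0.626 0.1025 0.15;python3 look.py c49 200 140 340 260
python3 - <<'E'
from h import *
p,P=cloud('side')
for n,x,y in(('c',.4425,.246),('a',.508,.233),('b',.607,.248)):
    m=np.isfinite(P[...,0])&(np.hypot(P[...,0]-x,P[...,1]-y)<.03)&(P[...,2]<.14)&(P[...,2]>.09)
    print(n,P[m][:,2].max().round(4),np.sort(P[m][:,2])[-8:].round(4))
E
```

```text
t 51.97 tcp [0.5735 0.2586 0.1729] xax [-0.085 -0.011 -0.996] F [ 1.3  1.2 -3.1] face [0.612  0.2495 0.1548] mallet axis [0.057 0.03  0.998] w 0.018
d world [ 0.014  -0.147  -0.0048] d tool [ 0.0052 -0.1411  0.0435]
c 0.1152 [0.1093 0.1097 0.1098 0.1109 0.111  0.113  0.1134 0.1152]
a 0.1125 [0.1095 0.1097 0.1101 0.1103 0.1107 0.111  0.1121 0.1125]
b 0.1136 [0.1099 0.1102 0.1103 0.1103 0.1113 0.1119 0.112  0.1136]
```

View pics/c49.png

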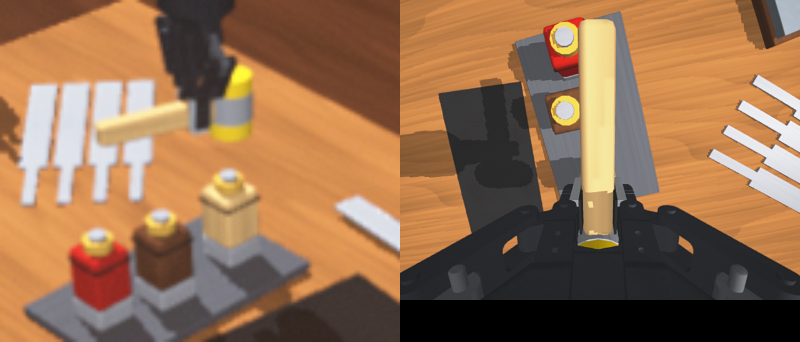

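All three pins are flush on their ferrules, with tops at about 0.110 (0.121 before). Returning the mallet to the mat.

Emit:
arm_command([
  [5, 0, -0.026, 0.007, 0],
  [5, 0, -0.033, 0.01, 0],
  [5, 0, -0.033, 0.01, 0],
  [5, 0, -0.028, 0.008, 0],
  [5, 0, -0.015, 0.004, 0],
])

```text
clock: 52.48
tcp_pos: [0.5748, 0.1216, 0.1592]
tool_rot: [-2.847, 1.459, -3.031]
force: [0.1, -1.4, -2.9]
grip_width: 0.0183
```

```bash
python3 mp.py 0.622 0.1 0.03
```

```text
t 52.48 tcp [0.5748 0.1216 0.1592] xax [-0.11  -0.012 -0.994] F [ 0.1 -1.4 -2.9] face [0.613  0.1132 0.14  ] mallet axis [0.082 0.031 0.996] w 0.0183
d world [ 0.009  -0.0132 -0.11  ] d tool [ 0.1085 -0.0078  0.0229]
```

Emit:
arm_command([
  [5, 0.02, -0.002, 0.005, 0],
  [5, 0.028, -0.002, 0.006, 0],
  [5, 0.028, -0.002, 0.006, 0],
  [5, 0.018, -0.001, 0.004, 0],
  [5, 0.005, 0, 0, 0],
])

```text
clock: 52.9
tcp_pos: [0.5804, 0.0975, 0.0496]
tool_rot: [-2.788, 1.451, -2.985]
force: [-0.6, -0.5, -3.0]
grip_width: 0.0184
```

```bash
python3 mp.py 0.622 0.1 0.008
```

```text
t 52.9 tcp [0.5804 0.0975 0.0496] xax [-0.118 -0.019 -0.993] F [-0.6 -0.5 -3. ] face [0.6184 0.0885 0.0303] mallet axis [0.09  0.037 0.995] w 0.0184
d world [ 0.0036  0.0115 -0.0223] d tool [0.0215 0.0129 0.0037]
```

Emit:
arm_command([
  [5, 0.008, 0.006, 0.002, 0],
  [5, 0.007, 0.005, 0.001, 0],
  [5, 0.004, 0.001, 0, 0],
  [5, 0.002, 0, 0, 0],
])

```text
clock: 53.23
tcp_pos: [0.5804, 0.1094, 0.0241]
tool_rot: [-2.786, 1.444, -2.983]
force: [-4.2, -3.1, 13.3]
grip_width: 0.0185
```

```bash
python3 mp.py 0.622 0.1 0.005
```

```text
t 53.23 tcp [0.5804 0.1094 0.0241] xax [-0.125 -0.02  -0.992] F [-4.2 -3.1 13.3] face [0.6183 0.1003 0.0045] mallet axis [0.097 0.039 0.995] w 0.0185
d world [ 0.0037 -0.0003  0.0005] d tool [-0.001   0.0004  0.0036]
```

Contact with the mat (13 N). Release by opening only part way first.

Emit:
arm_command([
  [30, 0, 0, 0, 0],
  [40, 0, 0, 0, 0],
  [60, 0, 0, 0, 0],
  [70, 0, 0, 0, 0],
  [70, 0, 0, 0, 0],
])

```text
clock: 53.65
tcp_pos: [0.585, 0.1128, 0.0293]
tool_rot: [-2.803, 1.457, -2.996]
force: [-0.1, -0.1, 0.2]
grip_width: 0.0598
```

```bash
python3 plan.py;python3 look.py c50 200 160 360 300
```

```text
t 53.65 tcp [0.585  0.1128 0.0293] jaw 79.05 xax [-0.113 -0.016 -0.994] F [-0.1 -0.1  0.2] w 0.0598 j7 1.12
```

View pics/c50.png

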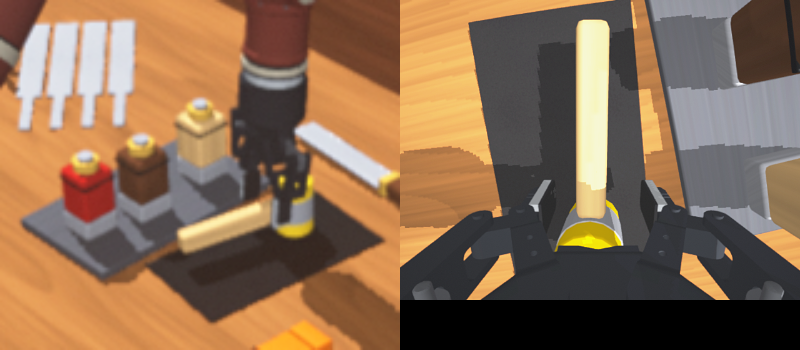

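Emit:
arm_command([
  [70, -0.02, 0, -0.003, 0],
  [70, -0.03, 0, -0.004, 0],
  [70, -0.035, 0, -0.004, 0],
  [70, -0.035, 0, -0.004, 0],
  [70, -0.025, 0, -0.003, 0],
])

```text
clock: 54.17
tcp_pos: [0.5789, 0.117, 0.1733]
tool_rot: [-2.79, 1.438, -2.984]
force: [0.1, 0.4, -0.0]
grip_width: 0.0596
```

Emit:
arm_command([
  [70, 0, 0, 0, 0],
  [70, 0, 0, 0, 0],
])

```text
clock: 54.33
tcp_pos: [0.5825, 0.118, 0.1802]
tool_rot: [-2.8, 1.452, -2.994]
force: [0.3, -0.4, -0.5]
grip_width: 0.0597
```

```bash
python3 plan.py
python3 - <<'E'
from h import *
p,d,c=grab('side'); cv2.imwrite('pics/s51.png',cv2.resize(p[150:300,180:360],None,fx=4,fy=4)[:,:,::-1])
_,P=cloud('side')
for n,x,y in(('c',.4425,.246),('a',.508,.233),('b',.607,.248)):
    m=np.isfinite(P[...,0])&(np.hypot(P[...,0]-x,P[...,1]-y)<.033)&(P[...,2]<.14)&(P[...,2]>.105)
    print(n,P[m].mean(0).round(4),np.percentile(P[m][:,2],90).round(4))
p,d,c=grab('wrist','w51.png'); p,P=cloud('wrist')
f=np.isfinite(P[...,0])&(P[...,0]>.4)&(P[...,0]<.70)&(P[...,1]>.03)&(P[...,1]<.16)
q=P[f&(P[...,2]>.062)&(P[...,2]<.08)]; c,r=cv2.minEnclosingCircle((q[:,:2]*1000).astype(np.float32)); print('head',c,r,np.median(q[:,2]))
hs=cv2.cvtColor(p,cv2.COLOR_RGB2HSV)
m=f&(abs(P[...,2]-.003)<.003)&(hs[...,2]<70)&(hs[...,1]<120)
k=cv2.morphologyEx(m.astype(np.uint8),cv2.MORPH_OPEN,np.ones((5,5))); q=P[k>0]; r=cv2.minAreaRect((q[:,:2]*1000).astype(np.float32)); print('mat',r)
for n,x,y in(('c',.4425,.246),('a',.508,.233),('b',.607,.248)):
    m=np.isfinite(P[...,0])&(np.hypot(P[...,0]-x,P[...,1]-y)<.02)&(P[...,2]<.12)&(P[...,2]>.107)
    if m.sum()>3: print(n,m.sum(),P[m].mean(0).round(4))
grab('top','t51.png')
E
```

```text
t 54.33 tcp [0.5825 0.118  0.1802] jaw 79.0 xax [-0.118 -0.017 -0.993] F [ 0.3 -0.4 -0.5] w 0.0597 j7 1.12
c [0.442  0.2455 0.1081] 0.1117
a [0.5056 0.2322 0.1082] 0.11
b [0.6044 0.2472 0.1084] 0.1116
head (619.2525634765625, 100.3740005493164) 22.010601043701172 0.06870553435709387
mat ((564.0803833007812, 87.99613952636719), (127.98672485351562, 237.72286987304688), 85.51943969726562)
c 467 [0.4463 0.2478 0.1088]
a 658 [0.5096 0.2341 0.1089]
b 588 [0.6073 0.2483 0.1089]
```

View pics/s51.png

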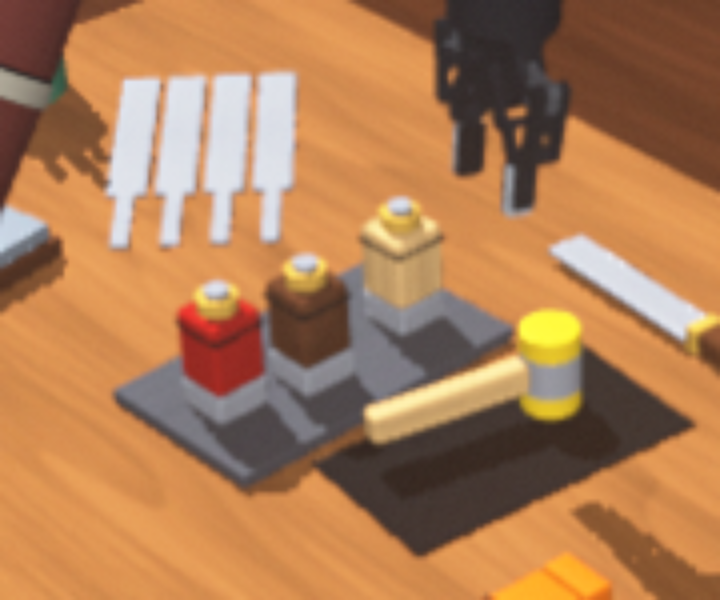

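View pics/w51.png

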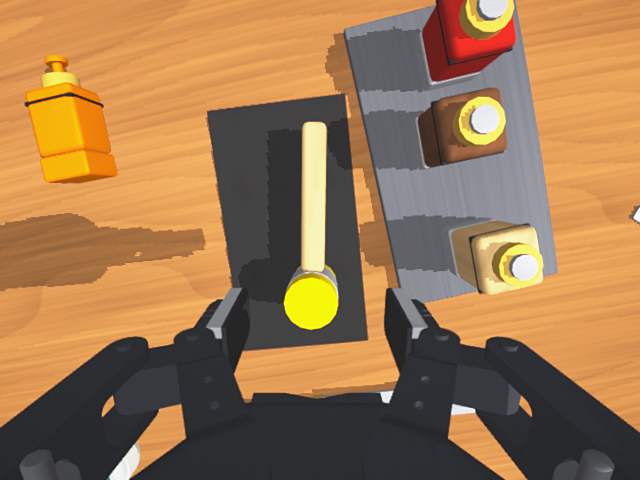

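View pics/t51.png

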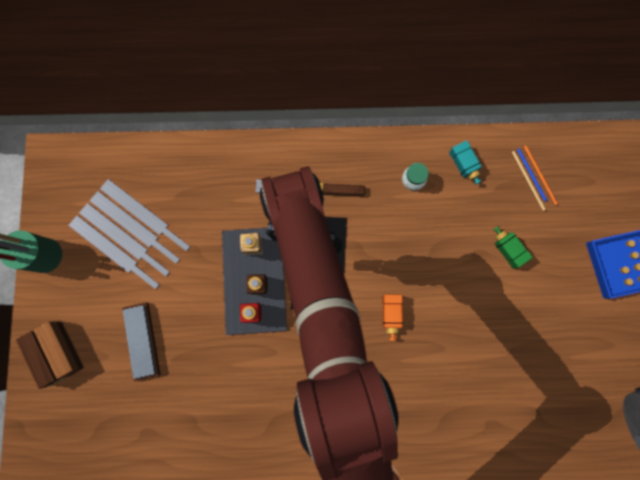

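All checks agree, so I'll hand in.

Run:
```python
from h import *
print(job.finish_job())
```

```text
the job is handed in; nothing more can be done
None
```

The job is done and handed in at about 54 s of the 210 s allowed. All three handles stand upright on the plate with their pins home, and the mallet is back on the mat. No verdict was reported.

**What I did**
- **Standing the handles:** I gripped each one by its ferrule and lifted it. Loosening the grip let the heavy butt swing down until it stood. Then I regripped it from above and set it on the plate: pale at the far end, brown in the middle and red at the near end.
- **Driving the pins:** I pressed each pin in with the mallet head, in the order red, brown, pale. Wrist force reached 35 N, 24 N and 12.5 N when the pins bottomed out.
- **Mallet:** I stood it back on the mat and backed the arm off.

**Last checks**
- **Pins:** all three tops measured 0.109 m, which is exactly home on the 12 mm plate.
- **Mallet:** it stands upright with its head at (0.619, 0.100), about 55 mm and 12 mm from the mat's centre.
- **Bystanders:** the jar and oilstone looked unmoved, and so did what could be seen of the knife, which the arm partly hid in the last top view. I did not measure any of them.

**What disagreed or went wrong**
- **Brown handle:** after I set it down it turned up about 20 mm from where I had put it. It was probably the knock the task warned of. It stayed well inside the limits, so I left it there.
- **Camera readings:** the side and wrist cameras differed by 2–4 mm, which is small against the room left on the plate.
- **Tool tilt:** the tool drifted up to about 7° off vertical as the job went on. The pins still seated fully, but I could only partly correct the drift.

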